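# Scoop the filler balls out of the stuck case

## Robot

A 6-joint arm with a two-finger parallel gripper is mounted at the origin on the work surface. World frame = base frame: x ahead of the robot, y to its left, z up, the work surface at z = 0. Lengths are in m, angles in rad, forces in N, time in s.
With the tool pointing down it reaches from about 0.375 to 0.9 m from the base axis. Payload 3.1 kg.
Tool frame: the origin (TCP) lies midway between the tips of the shut fingers; the grasp point (between the pads) lies 19 mm behind it; x points along the fingers, z is the direction in which the jaws open and shut, and the axes are right-handed (so a half turn about x gives the same grasp; the last joint's range is limited). The gripper opens to 85 mm and grips with 20 to 120 N. Pads are 22 mm wide; open, the fingers measure 114 mm over their backs; the gripper's body (76 mm by 85 mm) begins 54 mm behind the grasp point. The pads swing forward as they close: fully open they stand 13 mm farther back than shut.
Start: joints at [-0.178, 0.527, 1.433, -0, 1.181, -0.178], TCP at [0.625, 0, 0.201] pointing down, gripper open.
Joint ranges: [-3.08, 3.08], [-0.75, 2.2], [0.22, 2.44], [-1.43, 4.57], [0, 2.65], [-2.85, 2.85]. Speed limits (rad/s): [2.79, 2.79, 3.14, 3.14, 3.14, 3.14].

## Interface

Orientations are given as a unit quaternion [x, y, z, w].
In Python, from station import telemetry, optics, manip gives the robot as it stands.
- The arm moves only by the tool step_arm, never from a script. Its argument "commands" is a list of rows, each a list of 4 numbers: the shift along the tool's x, y, z in m, then the turn about the tool's x in rad. A call has 1 to 8 rows; each row is the pose to reach, as a shift and turn from the pose measured when the call began, along the tool's axes at that moment; what a row does not reach only later rows make up. A row lasts 1/12 s, in which the tool goes at most 41.7 mm and 7.16 degrees, less where a joint would pass 70% of its speed; a pose out of reach is approached as far as the arm can. A call with a gripper value outside its range is refused whole. "jaw" is the finger opening in m, from 0 to 0.0854, set as the call begins (left out, the last holds). The fingers move at their own pace and stop on an object; "grip_force" is the grip in N (left out, the last holds). Time passes only in rows, so rows that repeat a pose let the fingers close. It gives the time, the measured TCP pose, the force and the opening at its end, in the units of the state.
- telemetry.sense(): the state, without advancing time (a new reading comes with each control period).
- optics.snapshot(name): name is "scene" or "side" or "wrist"; returns the picture (480x640x3 uint8, red, green, blue); there is no depth.
- optics.camera_params(name): a dict with "mtx" (3x3 intrinsics, pixels), "origin" and "attitude" of the camera in the world. Camera axes: x right, y down, z forward; pixel columns grow to the right and rows downward; lengths in m; the calibration is good to about 2 mm. A picture is of the moment at which its call begins: read the wrist's pose just before it. camera_params takes no time and is no camera call; for the wrist camera it gives the pose at the moment of the call.
- manip.sign_off(): hands the job in, once; it reports no verdict.
The state is a dict: "t": time; "q": joint angles; "qd": joint speeds; "tau": joint torques, N m; "tcp_pos": TCP position; "tool_rot": TCP orientation; "force": force on the tool from outside, world axes, zero at the start; "ft_torque": the same for the moment, N m; "finger_gap": opening from 0.0 (shut) to 1.0 (fully open).
Only numpy, scipy, OpenCV 4.12 (cv2) and the standard library are available. Lean on these libraries where they do the work, as an engineer would, in place of code of your own. Each camera call takes 0.05 s, during which the arm holds its last target.

## Task

Lever up the yellow lid of the blue case with the blade of the red opener (not by hand) and swing it wide open, then carry every orange ball in the case over to the white dish with the scoop; do not take balls out of the case with the fingers, though one that drops on the table may be picked up by hand. At the end all the balls lie in the dish, the opener lies and the scoop stands upright back on the black mat, and the lid is fully shut. Leave the jars and the notebook alone.

Things in the scene. Friction and masses are not known exactly. Their poses are not given: they have to be found in the camera images.
- case: Long blue steel box, fixed to the table; outside 92 (x) by 262 (y) by 72 mm high, origin at the centre of its underside. Walls 6 mm, inner floor 8 mm above the table, inside 80 by 250 mm. Its front is the long side at -x, towards the robot: in the middle 90 mm of the front wall the top is cut away by 10 mm (top at 62 mm instead of 72), so that there is a slot 10 mm high under the lid. It is open at the top once the lid is up. z up.
- lid (a joint): Angle of the yellow lid, rad: 0 shut, 1.75 fully open (stop). Flat plate 102 by 262 by 6 mm, 0.2 kg, hinged along the far (+x) top edge of the case, front edge swinging up and over to +x. Its underside is 72.5 mm above the table when shut, the front edge overhangs the front wall by 10 mm; no handle. The stiff hinge holds it at any angle; it takes about 3 N upward at the front edge to raise it.
- lid_hinge (a point): Hinge line of the lid, at its middle, on the plane of the lid's underside (case frame x = +46, y = 0, z = 72.5 mm).
- lid_edge (a point): Middle of the lid's front edge, on its underside, 102 mm from the hinge line. Moves with the lid.
- blade: Lid opener: red block handle 90 by 26 by 24 mm high with a thin flat steel blade 85 mm long, 22 mm wide, 3 mm thick, going out of its end. 0.12 kg. Origin at the centre of the underside of the handle as it lies; x along the handle to the blade, z up as it lies. The blade's mid-plane is 12 mm above the underside, it runs from x = 45 to x = 130 mm.
- blade_tip (a point): Middle of the blade's tip (x = 130, y = 0, z = 12 mm in the blade body's frame).
- scoop: Aluminium scoop with an upright black handle, 0.14 kg. Origin under its flat floor, near the middle; x to its open front, z up as it stands. Floor 2 mm thick, from x = -40 to x = +32 mm, 72 mm wide outside and 68 inside; side walls 28 mm high from x = -40 to +14; back wall 3 mm thick and 44 mm high at x = -40. The handle is a vertical bar on the back wall, reaching forward over the floor, 26 mm (x, centred at x = -28) by 16 mm (y), from z = 38 to z = 126 mm.
- scoop_in (a point): Point over the middle of the scoop's floor (x = -4, y = 0, z = 18 mm in the scoop's frame).
- dish: Loose white plastic dish, open at the top, 200 (x) by 170 (y) by 60 mm high, walls 4 mm, 0.7 kg; origin at the centre of its underside, z up.
- mat: Thin black rubber tool mat, fixed, 240 (x) by 250 (y) by 4 mm; origin at the centre of its underside. Opener and scoop lie on it at the start.
- ball1: Orange glazed ball, 32 mm across, 35 g, smooth; origin at its centre. In the case at the start, or absent (three to six of the six balls are there).
- ball2: Orange glazed ball, 32 mm across, 35 g, smooth; origin at its centre. In the case at the start, or absent (three to six of the six balls are there).
- ball3: Orange glazed ball, 32 mm across, 35 g, smooth; origin at its centre. In the case at the start, or absent (three to six of the six balls are there).
- ball4: Orange glazed ball, 32 mm across, 35 g, smooth; origin at its centre. In the case at the start, or absent (three to six of the six balls are there).
- ball5: Orange glazed ball, 32 mm across, 35 g, smooth; origin at its centre. In the case at the start, or absent (three to six of the six balls are there).
- ball6: Orange glazed ball, 32 mm across, 35 g, smooth; origin at its centre. In the case at the start, or absent (three to six of the six balls are there).
- jar1: Glass jar with a red cap, 72 mm across, 125 mm high; loose, to be left alone. Origin at the centre of its underside.
- jar2: Amber jar with a black cap, 68 mm across, 115 mm high; loose, to be left alone. Origin at the centre of its underside.
- jar3: Glass jar with a yellow cap, 72 mm across, 130 mm high; loose, to be left alone. Origin at the centre of its underside.
- jar4: Small amber jar with a red cap, 66 mm across, 85 mm high; loose, to be left alone. Origin at the centre of its underside.
- jar5: Small glass jar with a green cap, 66 mm across, 80 mm high; loose, to be left alone. Origin at the centre of its underside.
- notebook: Green notebook lying flat, 100 (x) by 140 (y) by 14 mm; loose, to be left alone. Origin at the centre of its underside.

How it is judged:
By the outcome, as a careful person would: the job done as asked, in the order asked, and still so for the second after the job is handed in, with the robot touching nothing.
Of ball1, ball2, ball3, ball4, ball5, ball6 only 3 to 6 are there at a start; the rules pass over those that are not, and their reading is None.
At some moment in a run one of dish, blade, scoop may be knocked a few centimetres aside while the robot is not near it.
It also fails if it takes over 210 s, if anything falls off the work surface, if the arm or the gripper's body presses on something with over 40 N, if the wrist force passes 120 N, or if a joint passes its speed limit or range.

## Working session

There is one attempt and no reset: what is moved stays moved. The work goes in short steps, Python scripts to look and compute and a tool call to move; the robot and the scene stay as the last step left them, time stands still between calls to the robot, and variables do not carry over. Pictures are saved under pics/ and viewed, and the job is handed in when it is done.

Besides the shell and the picture viewer there is one more tool, called as a command line: name --pt "numbers of a row" for each row, then --argument value for the rest. step_arm: Moves the arm, as the interface text tells. Its arguments: {"type":"object","properties":{"commands":{"type":"array","items":{"type":"array","items":{"type":"number"}}},"jaw":{"type":"number"},"grip_force":{"type":"number"}},"required":["commands"]}

```bash
mkdir -p pics; ls
python3 - <<'E'
from station import telemetry, optics, manip
import cv2
print(telemetry.sense())
for n in ["scene","side","wrist"]:
    p=optics.camera_params(n); print(n,p)
    cv2.imwrite(f"pics/a_{n}.png",optics.snapshot(n)[:,:,::-1])
E
```

```text
pics
{'t': 0.0, 'q': array([-1.78504991e-01,  5.28452181e-01,  1.43388287e+00, -1.64159188e-05,
        1.18138595e+00, -1.78494314e-01]), 'qd': array([-7.10239213e-05,  1.81342579e-03, -1.58454358e-03,  3.11123901e-04,
        2.78257297e-04,  4.18449481e-04]), 'tau': array([ 2.50220628e-04, -4.42344439e+01, -1.78024775e+01, -2.06930472e-04,
        8.36740597e-03,  2.24214921e-05]), 'tcp_pos': array([6.24234734e-01, 1.59371325e-04, 2.00048451e-01]), 'tool_rot': array([1.29889834e-04, 7.07847860e-01, 1.26757998e-04, 7.06364902e-01]), 'force': array([ 0.3012369 , -0.79352881,  0.12471298]), 'ft_torque': array([-0.01259403,  0.02009012, -0.00033097]), 'finger_gap': 0.9995726942489652}
scene {'mtx': array([[620.52184805,   0.        , 314.75950003],
       [  0.        , 620.52184805, 243.99162155],
       [  0.        ,   0.        ,   1.        ]]), 'origin': array([ 1.03300037, -0.544263  ,  1.11090768]), 'attitude': array([ 0.89166958,  0.34025352, -0.1145503 , -0.27573743])}
side {'mtx': array([[495.92479634,   0.        , 318.62220335],
       [  0.        , 495.92479634, 236.12629146],
       [  0.        ,   0.        ,   1.        ]]), 'origin': array([ 0.41239173, -0.90830301,  0.79696573]), 'attitude': array([ 0.89799635, -0.05423497,  0.03353885, -0.43535762])}
wrist {'mtx': array([[419.11947676,   0.        , 316.10194583],
       [  0.        , 419.11947676, 236.80582398],
       [  0.        ,   0.        ,   1.        ]]), 'origin': array([0.62492605, 0.07351928, 0.37232396]), 'attitude': array([ 9.89862210e-01,  5.34310017e-04, -8.48257905e-04,  1.42027463e-01])}
```

```bash
cat > h.py <<'E'
import numpy as np, cv2
from scipy.spatial.transform import Rotation as R
from station import telemetry, optics, manip
def snap(n,name=None):
    p=optics.camera_params(n); im=optics.snapshot(n)[:,:,::-1].copy()
    if name: cv2.imwrite(f"pics/{name}.png",im)
    return im,p
def ray(p,uv,z):
    uv=np.atleast_2d(np.array(uv,float)); d=np.c_[uv,np.ones(len(uv))]@np.linalg.inv(p["mtx"]).T
    d=d@R.from_quat(p["attitude"]).as_matrix().T; o=p["origin"]
    return o+d*((z-o[2])/d[:,2])[:,None]
def proj(p,X):
    X=np.atleast_2d(X); c=(X-p["origin"])@R.from_quat(p["attitude"]).as_matrix()
    u=c@p["mtx"].T; return u[:,:2]/u[:,2:]
def hsv(im,lo,hi):
    m=cv2.inRange(cv2.cvtColor(im,cv2.COLOR_BGR2HSV),np.array(lo),np.array(hi))
    return m
def blobs(m,amin=50):
    cs,_=cv2.findContours(m,cv2.RETR_EXTERNAL,cv2.CHAIN_APPROX_NONE)
    return sorted([c for c in cs if cv2.contourArea(c)>amin],key=cv2.contourArea,reverse=True)
def rect(pts):
    # min-area rectangle in mm-plane
    (c,s,a)=cv2.minAreaRect((pts[:,:2]*1000).astype(np.float32)); return np.round(c,1),np.round(s,1),round(a,1)
def st():
    s=telemetry.sense(); print("t",round(s["t"],2),"tcp",s["tcp_pos"].round(4),"R",R.from_quat(s["tool_rot"]).as_matrix().round(3).tolist(),"F",s["force"].round(1),"gap",round(s["finger_gap"]*85.4,1)); return s
E
python3 - <<'E'
from h import *
st()
im=cv2.imread("pics/a_wrist.png");p=optics.camera_params("wrist")
m=hsv(im,[20,120,60],[35,255,255]); b=blobs(m)
for c in b[:3]: print(cv2.contourArea(c),rect(ray(p,cv2.convexHull(c)[:,0],.0785)), cv2.boundingRect(c))
im=cv2.imread("pics/a_scene.png");p=optics.camera_params("scene")
b=blobs(hsv(im,[20,150,60],[35,255,255]))
for c in b[:3]: print("lid",rect(ray(p,cv2.convexHull(c)[:,0],.0785)), cv2.boundingRect(c))
for nm,lo,hi,z in [("red",[0,180,100],[6,255,255],.028),("green",[50,150,40],[75,255,255],.014),("white",[0,0,130],[30,70,255],.06),("black",[0,0,0],[180,80,45],.004)]:
  for c in blobs(hsv(im,lo,hi),80)[:5]: print(nm,rect(ray(p,cv2.convexHull(c)[:,0],z)), cv2.boundingRect(c))
im=cv2.imread("pics/a_side.png");p=optics.camera_params("side")
print('side')
for nm,lo,hi,z in [("red",[0,180,100],[6,255,255],.028),("yel",[20,150,60],[35,255,255],.0785),("green",[50,150,40],[75,255,255],.014),("white",[0,0,130],[30,70,255],.06),("black",[0,0,0],[180,80,45],.004)]:
  for c in blobs(hsv(im,lo,hi),80)[:6]: print(nm,rect(ray(p,cv2.convexHull(c)[:,0],z)), cv2.boundingRect(c))
E
```

```text
t 0.15 tcp [6.244e-01 1.000e-04 2.003e-01] R [[-0.002, 0.0, 1.0], [0.0, 1.0, -0.0], [-1.0, 0.0, -0.002]] F [ 0.6  0.1 -0. ] gap 85.4
47770.5 (array([565.1, -11.9]), array([101.8, 261.4]), 2.4) (138, 38, 174, 353)
950.5 (array([768.8, 110.8]), array([11.1, 63.1]), 1.9) (533, 0, 21, 106)
497.0 (array([ 628.3, -140.6]), array([ 10.5, 100.6]), 0.5) (314, 332, 14, 107)
lid (array([565., -26.]), array([101.5, 237.6]), 2.4) (266, 205, 90, 100)
lid (array([ 724.2, -223.2]), array([65.9, 70.1]), 41.6) (298, 351, 38, 38)
lid (array([919.2, 483.4]), array([56. , 71.8]), 16.7) (593, 181, 29, 26)
red (array([688.3, 225.2]), array([64.6, 74.2]), 36.1) (428, 210, 31, 28)
red (array([ 440.7, -411.7]), array([28.1, 93.2]), 83.4) (122, 337, 36, 41)
red (array([912.1, 361.5]), array([68.4, 59. ]), 70.2) (554, 228, 30, 27)
red (array([912. , 617.4]), array([55.3, 71.4]), 2.6) (611, 161, 28, 23)
red (array([272.1, 275.7]), array([56.1, 62.7]), 21.8) (305, 112, 24, 20)
green (array([730.6, 312.1]), array([ 96.7, 138.8]), 0.8) (455, 185, 61, 60)
green (array([ 279. , -198.8]), array([54.1, 58.9]), 64.8) (1
[... 1806 characters left out ...]
ay([  61.8, 1406.3]), array([166.8, 720. ]), 5.3) (153, 30, 42, 52)
white (array([498.8, 337.1]), array([174.4, 163.3]), 73.7) (257, 157, 66, 32)
white (array([1514.6,  494.1]), array([190.8,  51.2]), 49.7) (581, 120, 20, 23)
black (array([ 490. , -315.6]), array([296.8, 237.5]), 78.4) (239, 310, 139, 135)
black (array([-186.6, 1263.3]), array([ 420.3, 2726.7]), 3.7) (0, 0, 175, 302)
black (array([-234.9, 1769.1]), array([ 207.5, 1796.2]), 5.6) (85, 0, 66, 118)
black (array([782.6, 681.7]), array([586.5, 239.1]), 75.7) (327, 96, 70, 75)
black (array([ 976.6, 1457.7]), array([974.2, 196. ]), 75.2) (349, 27, 43, 69)
black (array([-310.4,  686.9]), array([169.4, 181. ]), 84.2) (10, 132, 60, 25)
```

step_arm --pt "-0.1 -0.3 -0.15 0.8" --pt "-0.1 -0.3 -0.15 0.8" --pt "-0.1 -0.3 -0.15 0.8" --pt "-0.1 -0.3 -0.15 0.8" --pt "-0.1 -0.3 -0.15 0.8" --pt "-0.1 -0.3 -0.15 0.8" --pt "-0.1 -0.3 -0.15 0.8" --pt "-0.1 -0.3 -0.15 0.8"

```text
t: 0.82
tcp_pos: [0.4803, -0.287, 0.2961]
tool_rot: [0.276, 0.652, -0.276, 0.65]
force: [-0.2, -0.8, 0.2]
finger_gap: 1.0
```

Run:
```python
from h import *
s=st(); print(s["q"].round(2))
im,p=snap("wrist","b_wrist")
b=blobs(hsv(im,[0,180,80],[6,255,255]))
for c in b[:3]: print(rect(ray(p,cv2.convexHull(c)[:,0],.028)), cv2.boundingRect(c))
```

```text
t 0.82 tcp [ 0.4803 -0.287   0.2961] R [[-0.002, 0.719, 0.695], [0.001, 0.695, -0.719], [-1.0, -0.001, -0.002]] F [-0.2 -0.8  0.2] gap 85.4
[-0.74  0.34  1.47 -0.    1.33  0.06]
(array([ 438.4, -413.4]), array([36.8, 91.2]), 83.7) (336, 255, 74, 68)
```

step_arm --pt "0.1 -0.116 0.063 0.88" --pt "0.1 -0.116 0.063 0.88" --pt "0.1 -0.116 0.063 0.88" --pt "0.1 -0.116 0.063 0.88" --pt "0.1 -0.116 0.063 0.88" --pt "0.1 -0.116 0.063 0.88" --pt "0.1 -0.116 0.063 0.88" --pt "0.1 -0.116 0.063 0.88"

```text
t: 1.53
tcp_pos: [0.438, -0.4222, 0.199]
tool_rot: [-0.526, -0.468, 0.531, -0.471]
force: [-0.0, 0.3, -0.6]
finger_gap: 0.999
```

step_arm --pt "0 0 0 0" --pt "0 0 0 0"

```text
t: 1.7
tcp_pos: [0.4381, -0.4219, 0.1988]
tool_rot: [-0.526, -0.469, 0.53, -0.472]
force: [0.0, 0.2, -0.1]
finger_gap: 1.002
```

Run:
```python
from h import *
s=st(); print(s["q"].round(2))
im,p=snap("wrist","c_wrist")
b=blobs(hsv(im,[0,180,80],[6,255,255]))
for c in b[:3]: print(rect(ray(p,cv2.convexHull(c)[:,0],.028)), cv2.boundingRect(c))
```

```text
t 1.7 tcp [ 0.4381 -0.4219  0.1988] R [[-0.002, 0.993, -0.115], [-0.008, -0.115, -0.993], [-1.0, -0.001, 0.008]] F [ 0.   0.2 -0.1] gap 85.5
[-0.95  0.51  1.48 -0.01  1.15  0.74]
(array([ 441. , -410.1]), array([26.1, 88.8]), 83.5) (286, 147, 33, 106)
```

step_arm --pt "0.1 0.007 -0.0118 0" --pt "0.15 0.007 -0.0118 0" --pt "0.15 0.007 -0.0118 0" --pt "0.15 0.007 -0.0118 0" --pt "0.15 0.007 -0.0118 0" --pt "0.15 0.007 -0.0118 0" --pt "0.15 0.007 -0.0118 0"

```text
t: 2.33
tcp_pos: [0.4473, -0.4135, 0.0505]
tool_rot: [-0.525, -0.468, 0.53, -0.473]
force: [-0.5, 0.8, 0.2]
finger_gap: 1.002
```

Run:
```python
from h import *
s=st()
im,p=snap("wrist","d_wrist")
b=blobs(hsv(im,[0,180,80],[6,255,255]))
for c in b[:3]: print(rect(ray(p,cv2.convexHull(c)[:,0],.028)), cv2.boundingRect(c))
```

```text
t 2.33 tcp [ 0.4473 -0.4135  0.0505] R [[-0.0, 0.993, -0.115], [-0.011, -0.115, -0.993], [-1.0, 0.001, 0.011]] F [-0.5  0.8  0.2] gap 85.5
(array([ 442.3, -410.5]), array([26. , 90.2]), 83.4) (288, 185, 54, 171)
```

step_arm --pt "0.03 0 -0.003 0" --pt "0.044 0 -0.003 0" --pt "0.044 0 -0.003 0" --pt "0.044 0 -0.003 0"

```text
t: 2.72
tcp_pos: [0.4486, -0.4125, 0.0088]
tool_rot: [-0.525, -0.466, 0.531, -0.475]
force: [0.0, 0.1, -0.8]
finger_gap: 1.001
```

step_arm --pt "0 0 0 0" --pt "0 0 0 0" --pt "0 0 0 0" --pt "0 0 0 0" --pt "0 0 0 0" --pt "0 0 0 0" --jaw 0 --grip_force 100

```text
t: 3.22
tcp_pos: [0.4486, -0.4126, 0.0091]
tool_rot: [-0.525, -0.466, 0.531, -0.475]
force: [-0.6, -0.4, -0.4]
finger_gap: 0.141
```

Run:
```python
from h import *
s=st()
im,p=snap("wrist","e_wrist")
```

```text
t 3.22 tcp [ 0.4486 -0.4126  0.0091] R [[0.002, 0.993, -0.115], [-0.014, -0.115, -0.993], [-1.0, 0.004, 0.014]] F [-0.6 -0.4 -0.4] gap 12.1
```

step_arm --pt "0 0 0 0" --pt "0 0 0 0" --pt "0 0 0 0" --pt "0.004 0 0 0" --pt "0.007 0 0 0" --pt "0.007 0 0 0" --jaw 0.045

```text
t: 3.77
tcp_pos: [0.4482, -0.4121, 0.001]
tool_rot: [-0.525, -0.467, 0.531, -0.474]
force: [-0.1, 0.6, 0.1]
finger_gap: 0.523
```

step_arm --pt "0 0 0 0" --pt "0 0 0 0" --pt "0 0 0 0" --pt "0 0 0 0" --pt "0 0 0 0" --pt "0 0 0 0" --jaw 0 --grip_force 100

```text
t: 4.27
tcp_pos: [0.4482, -0.4122, 0.0011]
tool_rot: [-0.525, -0.467, 0.531, -0.474]
force: [0.3, -0.2, 0.2]
finger_gap: -0.002
```

Run:
```python
from h import *
s=st()
im,p=snap("wrist","f_wrist")
```

```text
t 4.27 tcp [ 0.4482 -0.4122  0.0011] R [[0.001, 0.993, -0.115], [-0.013, -0.115, -0.993], [-1.0, 0.003, 0.013]] F [ 0.3 -0.2  0.2] gap -0.1
```

Run:
```python
from h import *
im,p=snap("side")
c=im[330:450,200:400]; cv2.imwrite("pics/g_side.png",cv2.resize(c,None,fx=4,fy=4,interpolation=cv2.INTER_CUBIC))
im,p=snap("scene")
c=im[300:440,80:280]; cv2.imwrite("pics/g_scene.png",cv2.resize(c,None,fx=4,fy=4,interpolation=cv2.INTER_CUBIC))
print(optics.camera_params("wrist"))
```

```text
{'mtx': array([[419.11947676,   0.        , 316.10194583],
       [  0.        , 419.11947676, 236.80582398],
       [  0.        ,   0.        ,   1.        ]]), 'origin': array([ 0.5193703 , -0.41626193,  0.17346312]), 'attitude': array([-0.65832615,  0.73941969,  0.10097459, -0.09833278])}
```

Run:
```python
from h import *
s=st();p=optics.camera_params("wrist")
for d in [0,.01,.019,.03,.04,.06]: print(d,proj(p,s["tcp_pos"]+[0,0,d]).round(0), proj(optics.camera_params("side"),s["tcp_pos"]+[0,0,d]).round(0), proj(optics.camera_params("scene"),s["tcp_pos"]+[0,0,d]).round(0))
print(s)
```

```text
t 4.42 tcp [ 0.4482 -0.4121  0.0011] R [[0.001, 0.993, -0.115], [-0.013, -0.115, -0.993], [-1.0, 0.003, 0.013]] F [-0.1  0.4 -0.3] gap 0.2
0 [[320. 283.]] [[297. 415.]] [[145. 365.]]
0.01 [[321. 292.]] [[297. 411.]] [[144. 363.]]
0.019 [[321. 301.]] [[297. 409.]] [[143. 361.]]
0.03 [[322. 314.]] [[297. 405.]] [[141. 358.]]
0.04 [[323. 326.]] [[297. 402.]] [[140. 356.]]
0.06 [[325. 358.]] [[297. 395.]] [[137. 352.]]
{'t': 4.4167, 'q': array([-0.92320229,  0.77829791,  1.61574674, -0.00990727,  0.73639984,
        0.76986131]), 'qd': array([-0.00082978, -0.00042642, -0.00020503,  0.00075503, -0.00071233,
        0.00107814]), 'tau': array([ 1.96054434e-04, -4.70489109e+01, -1.02488333e+01, -1.58368482e-02,
       -3.80632107e-02, -1.88593674e-05]), 'tcp_pos': array([ 0.44820258, -0.41214462,  0.00112168]), 'tool_rot': array([-0.52522633, -0.46669051,  0.53055012, -0.47418755]), 'force': array([-0.06083675,  0.44200201, -0.29079245]), 'ft_torque': array([-0.0416921 ,  0.03072881, -0.01548646]), 'finger_gap': 0.0022424995052376046}
```

step_arm --pt "0 0 0 0" --pt "0 0 0 0" --pt "0 0 0 0" --pt "0 0 0 0" --pt "0 0 0 0" --pt "0 0 0 0" --jaw 0.06

```text
t: 4.92
tcp_pos: [0.4482, -0.4121, 0.0011]
tool_rot: [-0.525, -0.467, 0.531, -0.474]
force: [0.9, -0.8, 0.0]
finger_gap: 0.702
```

Run:
```python
from h import *
st()
im,p=snap("side")
c=im[330:450,200:400]; a=(cv2.resize(c,None,fx=4,fy=4,interpolation=cv2.INTER_CUBIC))
im,p=snap("wrist","h_wrist"); 
cv2.imwrite("pics/h_side.png",a)
```

```text
t 4.92 tcp [ 0.4482 -0.4121  0.0011] R [[0.001, 0.993, -0.115], [-0.013, -0.115, -0.993], [-1.0, 0.003, 0.013]] F [ 0.9 -0.8  0. ] gap 60.0
```

Run:
```python
from h import *
s=st();p=optics.camera_params("wrist");M=R.from_quat(s["tool_rot"]).as_matrix()
for d in [0,.01,.02,.03,.04]:
  for y in (0.011,0,-.011):
    print(d,y,[proj(p,s["tcp_pos"]-M[:,0]*d+M[:,1]*y+M[:,2]*z).round(0).tolist() for z in(-.03,.03)])
```

```text
t 5.02 tcp [ 0.4482 -0.4121  0.0011] R [[0.001, 0.993, -0.115], [-0.013, -0.115, -0.993], [-1.0, 0.003, 0.013]] F [ 0.8 -0.1 -0.2] gap 59.7
0 0.011 [[[251.0, 259.0]], [[389.0, 259.0]]]
0 0 [[[252.0, 283.0]], [[388.0, 283.0]]]
0 -0.011 [[[253.0, 305.0]], [[387.0, 305.0]]]
0.01 0.011 [[[248.0, 267.0]], [[393.0, 267.0]]]
0.01 0 [[[249.0, 292.0]], [[392.0, 292.0]]]
0.01 -0.011 [[[250.0, 316.0]], [[391.0, 316.0]]]
0.02 0.011 [[[244.0, 276.0]], [[398.0, 276.0]]]
0.02 0 [[[245.0, 302.0]], [[396.0, 302.0]]]
0.02 -0.011 [[[246.0, 327.0]], [[395.0, 327.0]]]
0.03 0.011 [[[239.0, 286.0]], [[403.0, 287.0]]]
0.03 0 [[[241.0, 314.0]], [[401.0, 314.0]]]
0.03 -0.011 [[[242.0, 340.0]], [[400.0, 340.0]]]
0.04 0.011 [[[234.0, 298.0]], [[409.0, 298.0]]]
0.04 0 [[[236.0, 327.0]], [[407.0, 327.0]]]
0.04 -0.011 [[[237.0, 354.0]], [[405.0, 354.0]]]
```

step_arm --pt "0.005 0 0 0" --pt "0.01 0 0 0" --pt "0.01 0 0 0" --pt "0.01 0 0 0"

```text
t: 5.35
tcp_pos: [0.4478, -0.4118, -0.0096]
tool_rot: [-0.525, -0.467, 0.53, -0.474]
force: [-0.3, -0.1, 0.4]
finger_gap: 0.71
```

step_arm --pt "0.005 0 0 0" --pt "0.01 0 0 0" --pt "0.01 0 0 0"

```text
t: 5.6
tcp_pos: [0.4473, -0.4112, -0.0208]
tool_rot: [-0.525, -0.468, 0.53, -0.473]
force: [-0.4, 0.4, 0.2]
finger_gap: 0.7
```

Run:
```python
from h import *
st()
im,p=snap("side")
c=im[330:450,200:400]; a=(cv2.resize(c,None,fx=4,fy=4,interpolation=cv2.INTER_CUBIC))
cv2.imwrite("pics/i_side.png",a)
```

```text
t 5.6 tcp [ 0.4473 -0.4112 -0.0208] R [[-0.001, 0.993, -0.115], [-0.01, -0.115, -0.993], [-1.0, 0.0, 0.01]] F [-0.4  0.4  0.2] gap 59.7
```

step_arm --pt "0 0 0 0" --pt "0 0 0 0" --pt "0 0 0 0" --pt "0 0 0 0" --pt "0 0 0 0" --pt "0 0 0 0" --jaw 0 --grip_force 100

```text
t: 6.15
tcp_pos: [0.4476, -0.4116, -0.0198]
tool_rot: [-0.525, -0.468, 0.53, -0.473]
force: [-0.4, -0.0, 5.0]
finger_gap: 0.277
```

Run:
```python
from h import *
st()
im,p=snap("wrist","j_wrist")
```

```text
t 6.15 tcp [ 0.4476 -0.4116 -0.0198] R [[-0.0, 0.993, -0.115], [-0.011, -0.115, -0.993], [-1.0, 0.001, 0.011]] F [-0.4 -0.   5. ] gap 23.6
```

step_arm --pt "-0.04 0 0 0" --pt "-0.08 0 0 0" --pt "-0.12 0 0 0" --pt "-0.16 0 0 0" --pt "-0.18 0 0 0" --pt "-0.18 0 0 0" --pt "-0.18 0 0 0"

```text
t: 6.78
tcp_pos: [0.4479, -0.4099, 0.161]
tool_rot: [-0.525, -0.467, 0.531, -0.474]
force: [-0.4, 0.6, -1.5]
finger_gap: 0.277
```

Run:
```python
from h import *
s=st()
im,p=snap("wrist","k_wrist")
im,p=snap("scene","k_scene")
```

```text
t 6.78 tcp [ 0.4479 -0.4099  0.161 ] R [[0.001, 0.993, -0.115], [-0.013, -0.115, -0.993], [-1.0, 0.003, 0.013]] F [-0.4  0.6 -1.5] gap 23.6
```

step_arm --pt "0 -0.107 -0.35 -0.377" --pt "0 -0.107 -0.35 -0.377" --pt "0 -0.107 -0.35 -0.377" --pt "0 -0.107 -0.35 -0.377" --pt "0 -0.107 -0.35 -0.377" --pt "0 -0.107 -0.35 -0.377" --pt "0 -0.107 -0.35 -0.377" --pt "0 -0.107 -0.35 -0.377"

```text
t: 7.55
tcp_pos: [0.3844, -0.0795, 0.1542]
tool_rot: [0.428, 0.561, -0.434, 0.56]
force: [1.7, 1.2, -0.6]
finger_gap: 0.274
```

Run:
```python
from h import *
s=st(); print(s["q"])
```

```text
t 7.55 tcp [ 0.3844 -0.0795  0.1542] R [[-0.007, 0.966, 0.258], [-0.005, 0.258, -0.966], [-1.0, -0.008, 0.003]] F [ 1.7  1.2 -0.6] gap 23.4
[-0.48393914  0.30348728  2.03490441 -0.01087065  0.80664737  0.83354548]
```

step_arm --pt "0.02 0 -0.031 0" --pt "0.05 0 -0.031 0" --pt "0.05 0 -0.031 0" --pt "0.05 0 -0.031 0" --pt "0.05 0 -0.031 0"

```text
t: 7.97
tcp_pos: [0.3767, -0.0507, 0.104]
tool_rot: [0.428, 0.561, -0.434, 0.56]
force: [0.5, -0.6, -0.4]
finger_gap: 0.284
```

Run:
```python
from h import *
s=st(); print(s["q"].round(2))
im,p=snap("wrist","l_wrist")
im,p=snap("scene"); cv2.imwrite("pics/l_scene.png",cv2.resize(im[150:350,200:450],None,fx=3,fy=3,interpolation=cv2.INTER_CUBIC))
```

```text
t 7.97 tcp [ 0.3767 -0.0507  0.104 ] R [[-0.007, 0.966, 0.257], [-0.005, 0.257, -0.966], [-1.0, -0.008, 0.003]] F [ 0.5 -0.6 -0.4] gap 24.3
[-0.42  0.4   2.12 -0.01  0.63  0.9 ]
```

Run:
```python
from h import *
s=st();M=R.from_quat(s["tool_rot"]).as_matrix();T=s["tcp_pos"]+.125*M[:,1]-.0358*M[:,0]
print(T, proj(optics.camera_params("scene"),[T,T+.011*M[:,2],T-.011*M[:,2]]).round(1), proj(optics.camera_params("side"),[T]).round(1))
im,p=snap("scene")
c=blobs(hsv(im,[20,150,60],[35,255,255]))[0]; print(rect(ray(p,cv2.convexHull(c)[:,0],.0785)))
im,p=snap("side"); cv2.imwrite("pics/m_side.png",cv2.resize(im[150:330,250:400],None,fx=3.3,fy=3.3,interpolation=cv2.INTER_CUBIC))
```

```text
t 8.07 tcp [ 0.3774 -0.0512  0.1049] R [[-0.004, 0.967, 0.256], [-0.006, 0.256, -0.967], [-1.0, -0.006, 0.005]] F [ 0.1 -0.1 -1. ] gap 23.9
[ 0.49841534 -0.01892844  0.13996256] [[300.2 212.9]
 [297.6 216.9]
 [302.8 209. ]] [[302.6 219.7]]
(array([564.4, -13.5]), array([101.7, 261.5]), 2.6)
```

step_arm --pt "0.03 0 0 0" --pt "0.06 0 0 0" --pt "0.073 0 0 0" --pt "0.073 0 0 0" --pt "0.073 0 0 0" --pt "0.073 0 0 0"

```text
t: 8.67
tcp_pos: [0.3778, -0.0521, 0.033]
tool_rot: [0.429, 0.559, -0.434, 0.561]
force: [0.6, -0.9, -1.7]
finger_gap: 0.277
```

```bash
cat >> h.py <<'E'
def tip():
    s=st();M=R.from_quat(s["tool_rot"]).as_matrix();T=s["tcp_pos"]+.125*M[:,1]-.0358*M[:,0]
    c,n=np.cos(np.radians(2.5)),np.sin(np.radians(2.5)); d=T[:2]-[.5698,-.0123]
    print("tip",T.round(4),"case xy",round(c*d[0]+n*d[1],4),round(-n*d[0]+c*d[1],4)); return T,M
def crop(n,name,x,y,w,h,f=4):
    im,p=snap(n); cv2.imwrite(f"pics/{name}.png",cv2.resize(im[y:y+h,x:x+w],None,fx=f,fy=f,interpolation=cv2.INTER_CUBIC))
E
python3 - <<'E'
from h import *
tip()
crop("side","n_side",260,180,150,120); crop("scene","n_scene",220,170,180,140)
E
```

```text
t 8.67 tcp [ 0.3778 -0.0521  0.033 ] R [[-0.002, 0.967, 0.256], [-0.007, 0.256, -0.967], [-1.0, -0.004, 0.007]] F [ 0.6 -0.9 -1.7] gap 23.6
tip [ 0.4987 -0.0199  0.0683] case xy -0.0714 -0.0045
```

step_arm --pt "0.001 0.005 0 0" --pt "0.001 0.01 0 0" --pt "0.001 0.016 0 0" --pt "0.001 0.022 0 0" --pt "0.001 0.022 0 0"

```text
t: 9.18
tcp_pos: [0.4016, -0.0467, 0.0324]
tool_rot: [0.429, 0.558, -0.433, 0.563]
force: [-0.2, -0.6, -0.8]
finger_gap: 0.28
```

step_arm --pt "0 0.005 0 0" --pt "0 0.01 0 0" --pt "0 0.016 0 0" --pt "0 0.02 0 0" --pt "0 0.02 0 0"

```text
t: 9.6
tcp_pos: [0.4223, -0.0417, 0.0323]
tool_rot: [0.429, 0.558, -0.433, 0.564]
force: [0.3, -0.4, -0.6]
finger_gap: 0.277
```

Run:
```python
from h import *
tip()
crop("side","o_side",260,180,150,120); crop("scene","o_scene",220,170,180,140)
```

```text
t 9.6 tcp [ 0.4223 -0.0417  0.0323] R [[0.004, 0.966, 0.258], [-0.01, 0.258, -0.966], [-1.0, 0.001, 0.01]] F [ 0.3 -0.4 -0.6] gap 23.7
tip [ 0.543  -0.0091  0.0683] case xy -0.0266 0.0044
```

step_arm --pt "-0.008 0.0005 0 0" --pt "-0.018 0.0025 0.0005 0" --pt "-0.028 0.0045 0.001 0" --pt "-0.038 0.009 0.002 0" --pt "-0.049 0.0165 0.0037 0" --pt "-0.049 0.0165 0.0037 0"

```text
t: 10.2
tcp_pos: [0.4376, -0.0404, 0.0827]
tool_rot: [0.428, 0.558, -0.433, 0.563]
force: [-1.5, -1.0, -2.1]
finger_gap: 0.276
```

Run:
```python
from h import *
tip()
crop("side","p_side",260,160,150,140); crop("scene","p_scene",220,170,180,140)
```

```text
t 10.2 tcp [ 0.4376 -0.0404  0.0827] R [[0.002, 0.966, 0.258], [-0.009, 0.258, -0.966], [-1.0, -0.001, 0.01]] F [-1.5 -1.  -2.1] gap 23.6
tip [ 0.5583 -0.0078  0.1184] case xy -0.0113 0.005
```

step_arm --pt "-0.006 0.006 0.0015 0" --pt "-0.012 0.013 0.003 0" --pt "-0.017 0.021 0.0045 0" --pt "-0.02 0.03 0.0065 0" --pt "-0.022 0.039 0.0085 0" --pt "-0.024 0.048 0.0105 0" --pt "-0.024 0.056 0.0125 0" --pt "-0.024 0.062 0.0137 0"

```text
t: 10.97
tcp_pos: [0.5022, -0.0372, 0.1056]
tool_rot: [0.429, 0.558, -0.433, 0.564]
force: [-2.2, 0.7, -1.9]
finger_gap: 0.273
```

step_arm --pt "0 0.003 0.001 0" --pt "0 0.006 0.0015 0" --pt "0 0.009 0.002 0" --pt "0 0.009 0.002 0"

```text
t: 11.3
tcp_pos: [0.5071, -0.0368, 0.1047]
tool_rot: [0.427, 0.561, -0.435, 0.561]
force: [-11.0, -2.7, 2.5]
finger_gap: 0.28
```

Run:
```python
from h import *
tip()
crop("side","q_side",260,130,150,170,3.3); crop("scene","q_scene",220,140,180,170)
```

```text
t 11.3 tcp [ 0.5071 -0.0368  0.1047] R [[-0.007, 0.966, 0.258], [-0.009, 0.258, -0.966], [-1.0, -0.009, 0.007]] F [-11.   -2.7   2.5] gap 24.0
tip [ 0.6281 -0.0042  0.1394] case xy 0.0586 0.0055
```

step_arm --pt "0 -0.03 0 0" --pt "0 -0.06 0 0" --pt "-0.03 -0.09 0 0" --pt "-0.055 -0.09 0.03 0" --pt "-0.055 -0.085 0.07 0" --pt "-0.055 -0.08 0.11 0" --pt "-0.055 -0.075 0.15 0" --pt "-0.055 -0.07 0.19 0"

```text
t: 12.07
tcp_pos: [0.491, -0.2411, 0.1627]
tool_rot: [0.428, 0.558, -0.435, 0.563]
force: [1.3, 1.0, -1.6]
finger_gap: 0.278
```

Run:
```python
from h import *
s=st(); M=R.from_quat(s["tool_rot"]).as_matrix(); print(M.T@(np.array([.450,-.415,.1])-s["tcp_pos"]))
im,p=snap("scene","r_scene")
for c in blobs(hsv(im,[5,180,60],[15,255,255]),20): print(cv2.boundingRect(c))
```

```text
t 12.07 tcp [ 0.491  -0.2411  0.1627] R [[-0.001, 0.967, 0.257], [-0.012, 0.257, -0.966], [-1.0, -0.004, 0.011]] F [ 1.3  1.  -1.6] gap 23.7
[ 0.06479201 -0.08400904  0.15680259]
(302, 111, 29, 30)
(379, 318, 36, 27)
(296, 270, 14, 14)
(308, 258, 14, 14)
(283, 281, 14, 14)
(299, 293, 10, 9)
(214, 270, 13, 8)
(613, 160, 27, 18)
(428, 209, 32, 22)
(218, 257, 15, 11)
(568, 227, 18, 16)
```

Run:
```python
from h import *
p=optics.camera_params("scene")
pts=[(159,350),(180,320),(215,350),(193,373),(190,350),(105,344),(163,432),(272,358),(210,281)]
print(ray(p,pts,.005).round(3))
im=cv2.imread("pics/r_scene.png"); cv2.imwrite("pics/r2.png",cv2.resize(im[270:440,90:290],None,fx=4,fy=3.5,interpolation=cv2.INTER_CUBIC))
```

```text
[[ 0.446 -0.375  0.005]
 [ 0.427 -0.304  0.005]
 [ 0.528 -0.302  0.005]
 [ 0.532 -0.362  0.005]
 [ 0.492 -0.334  0.005]
 [ 0.357 -0.437  0.005]
 [ 0.577 -0.474  0.005]
 [ 0.623 -0.24   0.005]
 [ 0.404 -0.202  0.005]]
```

step_arm --pt "0 -0.09 0.167 0.419" --pt "0 -0.09 0.167 0.419" --pt "0 -0.09 0.167 0.419" --pt "0 -0.09 0.167 0.419" --pt "0 -0.09 0.167 0.419" --pt "0 -0.09 0.167 0.419" --pt "0 -0.09 0.167 0.419"

```text
t: 12.7
tcp_pos: [0.452, -0.4385, 0.1673]
tool_rot: [-0.537, -0.448, 0.543, -0.466]
force: [0.9, 0.3, -1.7]
finger_gap: 0.28
```

Run:
```python
from h import *
s=st(); M=R.from_quat(s["tool_rot"]).as_matrix(); print(M.T@(np.array([.447,-.426,.02])-s["tcp_pos"]))
im,p=snap("wrist","s_wrist")
```

```text
t 12.7 tcp [ 0.452  -0.4385  0.1673] R [[0.01, 0.986, -0.166], [-0.025, -0.165, -0.986], [-1.0, 0.014, 0.023]] F [ 0.9  0.3 -1.7] gap 23.9
[ 0.14691308 -0.00903562 -0.01491465]
```

step_arm --pt "0.04 -0.0075 -0.0145 0" --pt "0.08 -0.0075 -0.0145 0" --pt "0.12 -0.0075 -0.0145 0" --pt "0.15 -0.0075 -0.0145 0" --pt "0.165 -0.0075 -0.0145 0" --pt "0.165 -0.0075 -0.0145 0" --pt "0.165 -0.0075 -0.0145 0"

```text
t: 13.33
tcp_pos: [0.4489, -0.4229, 0.0012]
tool_rot: [-0.536, -0.45, 0.542, -0.465]
force: [1.0, -0.5, -1.1]
finger_gap: 0.277
```

Run:
```python
from h import *
s=st(); M=R.from_quat(s["tool_rot"]).as_matrix(); print(M.T@(np.array([.447,-.423,-.019])-s["tcp_pos"]))
crop("side","t_side",220,310,190,140);
```

```text
t 13.33 tcp [ 0.4489 -0.4229  0.0012] R [[0.008, 0.987, -0.162], [-0.022, -0.162, -0.987], [-1.0, 0.012, 0.02]] F [ 1.  -0.5 -1.1] gap 23.6
[ 2.01325273e-02 -2.04997914e-03 -1.11053749e-05]
```

step_arm --pt "0.008 -0.001 0 0" --pt "0.016 -0.001 0 0" --pt "0.02 -0.001 0 0" --pt "0.02 -0.001 0 0"

```text
t: 13.72
tcp_pos: [0.4484, -0.4239, -0.018]
tool_rot: [-0.536, -0.449, 0.542, -0.466]
force: [-0.6, 1.0, -1.2]
finger_gap: 0.282
```

step_arm --pt "0 0 0 0" --pt "0 0 0 0" --pt "0 0 0 0" --pt "0 0 0 0" --jaw 0.045

```text
t: 14.05
tcp_pos: [0.4487, -0.4245, -0.0175]
tool_rot: [-0.536, -0.449, 0.542, -0.466]
force: [-0.2, -0.2, 1.2]
finger_gap: 0.527
```

step_arm --pt "-0.03 0 0 0" --pt "-0.07 0 0 0" --pt "-0.11 0 0 0" --pt "-0.15 0 0 0" --pt "-0.19 0 0 0" --pt "-0.23 0 0 0" --pt "-0.25 -0.05 0 0" --pt "-0.25 -0.05 0 0"

```text
t: 14.72
tcp_pos: [0.3954, -0.4108, 0.2362]
tool_rot: [-0.535, -0.447, 0.543, -0.468]
force: [-0.3, 0.9, -0.0]
finger_gap: 0.524
```

Run:
```python
from h import *
s=st(); print(s["q"].round(2))
snap("wrist","u_wrist")
crop("side","u_side",220,290,190,160);
```

```text
t 14.72 tcp [ 0.3954 -0.4108  0.2362] R [[0.012, 0.987, -0.162], [-0.03, -0.162, -0.986], [-0.999, 0.016, 0.027]] F [-0.3  0.9 -0. ] gap 44.8
[-1.    0.4   1.55 -0.01  1.15  0.74]
```

Run:
```python
from h import *
ps=optics.camera_params("side"); print(ray(ps,[(306.2,397.5),(342.5,384.5)],.005).round(4))
pw=optics.camera_params("wrist"); print(ray(pw,[(232,48),(267,125)],.005).round(4))
im,p=snap("wrist")
m=hsv(im,[0,0,0],[180,255,40])[100:165,170:240]
g=cv2.cvtColor(im,cv2.COLOR_BGR2GRAY)[90:170,150:280]
cv2.imwrite("pics/v.png",cv2.resize(im[30:180,140:290],None,fx=5,fy=4,interpolation=cv2.INTER_CUBIC))
st()
```

```text
[[ 0.4671 -0.3819  0.005 ]
 [ 0.5375 -0.3623  0.005 ]]
[[ 0.5356 -0.3617  0.005 ]
 [ 0.4663 -0.3792  0.005 ]]
t 14.87 tcp [ 0.3961 -0.41    0.2321] R [[0.011, 0.986, -0.164], [-0.024, -0.164, -0.986], [-1.0, 0.014, 0.022]] F [ 0.6  0.9 -0.5] gap 44.9
```

Run:
```python
from h import *
p=optics.camera_params("wrist")
o=np.array([.4936,-.3404,.004]);x=np.array([.257,-.966,0]);y=np.array([.966,.257,0]);z=np.array([0,0,1.])
P=[o+x*a*.001+y*b*.001+z*c*.001 for a,b,c in [(-41,-8,126),(-41,8,126),(-15,-8,126),(-15,8,126),(-40,36,44),(-40,-36,44),(32,36,0),(32,-36,0)]]
print(proj(p,P).round(0)); s=st(); M=R.from_quat(s["tool_rot"]).as_matrix(); print(M.T@(np.array([.4864,-.3133,.20])-s["tcp_pos"]))
```

```text
[[128. 134.]
 [114. 110.]
 [164. 117.]
 [151.  92.]
 [142.  79.]
 [187. 162.]
 [233.  48.]
 [269. 125.]]
t 14.87 tcp [ 0.3961 -0.41    0.2321] R [[0.011, 0.986, -0.164], [-0.024, -0.164, -0.986], [-1.0, 0.014, 0.022]] F [ 0.6  0.9 -0.5] gap 44.9
[ 0.03069928  0.07270688 -0.11089327]
```

Run:
```python
from h import *
p=optics.camera_params("wrist")
o=np.array([.4964,-.3354,.004]);x=np.array([.966,.257,0]);y=np.array([-.257,.966,0]);z=np.array([0,0,1.])
P=[o+x*a*.001+y*b*.001+z*c*.001 for a,b,c in [(-41,-8,126),(-41,8,126),(-15,-8,126),(-15,8,126),(-40,36,44),(-40,-36,44),(32,36,0),(32,-36,0)]]
print(proj(p,P).round(0)); s=st(); M=R.from_quat(s["tool_rot"]).as_matrix(); print(M.T@(np.array([.4693,-.3426,.20])-s["tcp_pos"]))
```

```text
[[213. 147.]
 [191. 157.]
 [193. 108.]
 [170. 119.]
 [187. 162.]
 [264. 125.]
 [161.  83.]
 [232.  48.]]
t 14.87 tcp [ 0.3961 -0.41    0.2321] R [[0.011, 0.986, -0.164], [-0.024, -0.164, -0.986], [-1.0, 0.014, 0.022]] F [ 0.6  0.9 -0.5] gap 44.9
[ 0.03123007  0.06065024 -0.0791875 ]
```

step_arm --pt "0.03 0.06 -0.079 -1.995" --pt "0.03 0.06 -0.079 -1.995" --pt "0.03 0.06 -0.079 -1.995" --pt "0.03 0.06 -0.079 -1.995" --pt "0.03 0.06 -0.079 -1.995" --pt "0.03 0.06 -0.079 -1.995" --pt "0.03 0.06 -0.079 -1.995" --pt "0.03 0.06 -0.079 -1.995" --jaw 0.07

```text
t: 15.53
tcp_pos: [0.4691, -0.3418, 0.1991]
tool_rot: [0.245, 0.655, -0.258, 0.666]
force: [-0.1, 0.6, -0.5]
finger_gap: 0.816
```

Run:
```python
from h import *
s=st(); print(s["q"].round(2)); M=R.from_quat(s["tool_rot"]).as_matrix(); print(M.T@(np.array([.4693,-.3426,.20])-s["tcp_pos"]), np.degrees(np.arctan2(M[1,2],M[0,2])))
```

```text
t 15.53 tcp [ 0.4691 -0.3418  0.1991] R [[0.008, 0.665, 0.747], [-0.022, 0.747, -0.665], [-1.0, -0.011, 0.021]] F [-0.1  0.6 -0.5] gap 69.7
[-0.82  0.46  1.57 -0.01  1.09 -0.09]
[-0.00086669 -0.00047072  0.00069473] -41.675245498821226
```

step_arm --pt "0 0 0 -0.988" --pt "0 0 0 -0.988" --pt "0 0 0 -0.988" --pt "0 0 0 -0.988" --pt "0 0 0 -0.988" --pt "0 0 0 -0.988" --pt "0 0 0 -0.988" --pt "0 0 0 -0.988"

```text
t: 16.2
tcp_pos: [0.4694, -0.3411, 0.197]
tool_rot: [-0.101, 0.699, 0.087, 0.702]
force: [0.1, -0.0, 0.5]
finger_gap: 0.823
```

step_arm --pt "0 0 0 0" --pt "0 0 0 0"

```text
t: 16.37
tcp_pos: [0.4696, -0.3404, 0.1951]
tool_rot: [-0.099, 0.7, 0.087, 0.702]
force: [-0.3, -0.1, -0.6]
finger_gap: 0.814
```

Run:
```python
from h import *
s=st(); print(s["q"].round(2)); M=R.from_quat(s["tool_rot"]).as_matrix(); print(M.T@(np.array([.4693,-.3426,.20])-s["tcp_pos"]), np.degrees(np.arctan2(M[1,2],M[0,2])))
snap("wrist","w_wrist")
```

```text
t 16.37 tcp [ 0.4696 -0.3404  0.1951] R [[0.005, -0.261, 0.965], [-0.017, 0.965, 0.261], [-1.0, -0.017, 0.0]] F [-0.3 -0.1 -0.6] gap 69.5
[-0.82  0.47  1.57 -0.01  1.09 -1.08]
[-0.00482327 -0.00214658 -0.00082635] 15.151273790239745
```

Run:
```python
from h import *
p=optics.camera_params("wrist")
print(ray(p,[(296,235),(338,235),(296,256),(338,256),(316,245)],.13).round(4))
print(ray(p,[(299,160),(386,160)],.004).round(4))
```

```text
[[ 0.458  -0.34    0.13  ]
 [ 0.4819 -0.3335  0.13  ]
 [ 0.4613 -0.3528  0.13  ]
 [ 0.4856 -0.3462  0.13  ]
 [ 0.471  -0.3429  0.13  ]]
[[ 0.448  -0.3133  0.004 ]
 [ 0.5199 -0.2938  0.004 ]]
```

step_arm --pt "0.03 -0.0028 0 0" --pt "0.06 -0.0028 0 0" --pt "0.09 -0.0028 0 0" --pt "0.115 -0.0028 0 0" --pt "0.126 -0.0028 0 0" --pt "0.126 -0.0028 0 0"

```text
t: 16.92
tcp_pos: [0.4694, -0.3437, 0.0664]
tool_rot: [-0.097, 0.701, 0.088, 0.701]
force: [-0.2, 0.2, -0.0]
finger_gap: 0.818
```

step_arm --pt "0 0 0 0" --pt "0 0 0 0" --pt "0 0 0 0" --pt "0 0 0 0" --pt "0 0 0 0" --pt "0 0 0 0" --jaw 0 --grip_force 90

```text
t: 17.42
tcp_pos: [0.4703, -0.3448, 0.0682]
tool_rot: [-0.098, 0.701, 0.087, 0.701]
force: [-1.3, -0.5, 6.6]
finger_gap: 0.287
```

Run:
```python
from h import *
st()
snap("wrist","x_wrist"); crop("side","x_side",220,290,190,160)
```

```text
t 17.42 tcp [ 0.4703 -0.3448  0.0682] R [[0.003, -0.26, 0.966], [-0.015, 0.966, 0.26], [-1.0, -0.015, -0.001]] F [-1.3 -0.5  6.6] gap 24.5
```

step_arm --pt "-0.03 0 0 0" --pt "-0.06 0 0 0" --pt "-0.1 0 0 0" --pt "-0.13 0 0 0" --pt "-0.13 0 0 0" --pt "-0.13 0 0 0"

```text
t: 18.02
tcp_pos: [0.4707, -0.3436, 0.2005]
tool_rot: [-0.099, 0.699, 0.086, 0.702]
force: [-0.7, -0.2, -2.6]
finger_gap: 0.285
```

Run:
```python
from h import *
s=st(); print(s["q"].round(2))
snap("wrist","y_wrist"); im,p=snap("side","y_side"); cv2.imwrite("pics/y2.png",cv2.resize(im[190:330,270:400],None,fx=5,fy=4,interpolation=cv2.INTER_CUBIC))
im,p=snap("scene","y_scene"); cv2.imwrite("pics/y3.png",cv2.resize(im[180:330,250:420],None,fx=4,fy=4,interpolation=cv2.INTER_CUBIC))
```

```text
t 18.02 tcp [ 0.4707 -0.3436  0.2005] R [[0.007, -0.26, 0.966], [-0.018, 0.965, 0.26], [-1.0, -0.02, 0.002]] F [-0.7 -0.2 -2.6] gap 24.4
[-0.82  0.46  1.56 -0.01  1.1  -1.08]
```

```bash
cat >> h.py <<'E'
CO=np.array([.5698,-.0123]);CA=np.radians(2.5)
def tocase(P):
    d=np.atleast_2d(P)[:,:2]-CO; c,n=np.cos(CA),np.sin(CA); return np.c_[c*d[:,0]+n*d[:,1],-n*d[:,0]+c*d[:,1]]
def toworld(P):
    P=np.atleast_2d(P); c,n=np.cos(CA),np.sin(CA); return CO+np.c_[c*P[:,0]-n*P[:,1],n*P[:,0]+c*P[:,1]]
E
python3 - <<'E'
from h import *
print(tocase(ray(optics.camera_params("scene"),[(315,264),(303,276.5),(290.5,288),(304,297),(326,270)],.024)).round(3))
q=[(218,430),(268,428),(230,466),(287,461)]
print(tocase(ray(optics.camera_params("side"),[(a/3.3+260,b/3.3+130) for a,b in q],.024)).round(3))
E
```

```text
[[-0.022 -0.021]
 [-0.021 -0.06 ]
 [-0.024 -0.097]
 [ 0.011 -0.096]
 [ 0.005 -0.018]]
[[-0.018 -0.017]
 [ 0.018 -0.02 ]
 [-0.017 -0.056]
 [ 0.024 -0.057]]
```

```bash
python3 - <<'E'
from h import *
s=st();p=optics.camera_params("wrist");M=R.from_quat(s["tool_rot"]).as_matrix()
for dl in (-.002,0,.002,.004):
  for u in (0,):
    f=lambda a,b,c: s["tcp_pos"]+M[:,2]*(a+28)*.001+M[:,1]*(b*.001+dl)+np.array([0,0,-.0642+c*.001])
    print(dl,proj(p,[f(32,36,0),f(32,-36,0),f(-40,36,28),f(14,36,28),f(-15,8,126),f(-15,8,38),f(-41,8,38)]).round(0).tolist())
E
python3 -c "
import cv2
im=cv2.imread('pics/y_wrist.png');cv2.imwrite('pics/y4.png',cv2.resize(im[160:320,260:440],None,fx=4,fy=3.5,interpolation=cv2.INTER_CUBIC))"
```

```text
t 18.17 tcp [ 0.4687 -0.3416  0.1965] R [[0.001, -0.26, 0.966], [-0.012, 0.966, 0.26], [-1.0, -0.012, -0.003]] F [ 0.   0.3 -2.5] gap 24.7
-0.002 [[421.0, 185.0], [412.0, 301.0], [291.0, 194.0], [398.0, 194.0], [356.0, 351.0], [341.0, 254.0], [289.0, 254.0]]
0 [[421.0, 181.0], [413.0, 298.0], [291.0, 190.0], [398.0, 190.0], [357.0, 345.0], [341.0, 250.0], [288.0, 250.0]]
0.002 [[421.0, 178.0], [413.0, 295.0], [291.0, 186.0], [399.0, 186.0], [357.0, 339.0], [341.0, 246.0], [288.0, 246.0]]
0.004 [[422.0, 174.0], [413.0, 292.0], [291.0, 182.0], [399.0, 183.0], [357.0, 333.0], [341.0, 242.0], [288.0, 242.0]]
```

step_arm --pt "-0.01 0.102 0.007 1.79" --pt "-0.01 0.102 0.007 1.79" --pt "-0.01 0.102 0.007 1.79" --pt "-0.01 0.102 0.007 1.79" --pt "-0.01 0.102 0.007 1.79" --pt "-0.01 0.102 0.007 1.79" --pt "-0.01 0.102 0.007 1.79" --pt "-0.01 0.102 0.007 1.79"

```text
t: 18.83
tcp_pos: [0.4479, -0.2401, 0.2034]
tool_rot: [0.253, 0.658, -0.261, 0.659]
force: [0.2, 0.2, -0.8]
finger_gap: 0.292
```

```bash
cat >> h.py <<'E'
def go(P,yawz=None):
    s=st();M=R.from_quat(s["tool_rot"]).as_matrix();a=np.degrees(np.arctan2(M[1,2],M[0,2]))
    print("case",tocase(s["tcp_pos"]).round(4),"z-ang",round(a,1),"shift",(M.T@(np.array(P)-s["tcp_pos"])).round(4), "turn",None if yawz is None else round(np.radians(((a-yawz)+180)%360-180),3),"q6",s["q"][5].round(2),"tilt",M[:2,0].round(3))
E
python3 - <<'E'
from h import *
go([.5665,.0626,.205],-87.5)
E
```

```text
t 18.83 tcp [ 0.4479 -0.2401  0.2034] R [[-0.002, 0.677, 0.736], [-0.011, 0.736, -0.677], [-1.0, -0.01, 0.006]] F [ 0.2  0.2 -0.8] gap 25.0
case [[-0.1317 -0.2223]] z-ang -42.6 shift [-0.0052  0.3031 -0.1176] turn 0.784 q6 0.04 tilt [-0.002 -0.011]
```

step_arm --pt "-0.005 0.02 -0.01 0.125" --pt "-0.005 0.05 -0.02 0.25" --pt "-0.005 0.085 -0.035 0.375" --pt "-0.005 0.125 -0.05 0.5" --pt "-0.005 0.165 -0.065 0.625" --pt "-0.005 0.205 -0.08 0.75" --pt "-0.005 0.245 -0.095 0.784" --pt "-0.005 0.285 -0.11 0.784"

```text
t: 19.5
tcp_pos: [0.5498, 0.0238, 0.2031]
tool_rot: [0.486, 0.509, -0.494, 0.51]
force: [1.1, 0.4, -1.0]
finger_gap: 0.293
```

step_arm --pt "0 0 0 0" --pt "0 0 0 0"

```text
t: 19.67
tcp_pos: [0.5486, 0.0264, 0.2007]
tool_rot: [0.484, 0.512, -0.494, 0.51]
force: [-0.5, -0.3, -1.9]
finger_gap: 0.288
```

Run:
```python
from h import *
go([.5665,.0626,.15],-87.5)
snap("wrist","z_wrist"); crop("side","z_side",230,110,200,190,3.5)
```

```text
t 19.67 tcp [0.5486 0.0264 0.2007] R [[-0.012, 0.999, 0.044], [-0.009, 0.044, -0.999], [-1.0, -0.012, 0.009]] F [-0.5 -0.3 -1.9] gap 24.6
case [[-0.0195  0.0396]] z-ang -87.5 shift [ 0.0502  0.0201 -0.0358] turn 0.001 q6 1.38 tilt [-0.012 -0.009]
```

Run:
```python
from h import *
im,p=snap("wrist")
print(tocase(ray(p,[(187,123),(561,123),(197,247),(545,247)],.072)).round(4), tocase(ray(p,[(192,123),(555,123),(540,210),(203,247),(538,247)],.072)).round(4))
m=hsv(im,[5,180,100],[18,255,255])
for c in blobs(m,100):
    (x,y),r=cv2.minEnclosingCircle(c); print(round(r,1),tocase(ray(p,[(x,y)],.024)).round(4))
cv2.imwrite("pics/z4.png",cv2.resize(im[90:270,170:580],None,fx=1.9,fy=2.5,interpolation=cv2.INTER_CUBIC))
```

```text
[[ 0.045   0.1265]
 [ 0.0442 -0.1334]
 [-0.0453  0.1273]
 [-0.0468 -0.1365]] [[ 0.045   0.1231]
 [ 0.0442 -0.1292]
 [-0.0179 -0.1283]
 [-0.0453  0.1228]
 [-0.0468 -0.1312]]
20.4 [[ 0.0182 -0.0995]]
19.6 [[ 0.0229 -0.0609]]
18.9 [[ 0.0176 -0.0225]]
18.9 [[-0.0234 -0.0999]]
15.9 [[-0.0209 -0.0633]]
```

step_arm --pt "0 0.01 -0.018 0" --pt "0 0.02 -0.036 0" --pt "0.025 0.02 -0.036 0" --pt "0.047 0.02 -0.036 0" --pt "0.047 0.02 -0.036 0" --pt "0.047 0.02 -0.036 0"

```text
t: 20.32
tcp_pos: [0.5654, 0.0579, 0.1532]
tool_rot: [0.485, 0.51, -0.497, 0.508]
force: [-0.4, -0.9, -1.5]
finger_gap: 0.288
```

Run:
```python
from h import *
go([.5665,.0626,.15],-87.5)
im,p=snap("wrist","aa_wrist"); cv2.imwrite("pics/aa4.png",cv2.resize(im[60:320,150:600],None,fx=1.75,fy=2.2,interpolation=cv2.INTER_CUBIC))
```

```text
t 20.32 tcp [0.5654 0.0579 0.1532] R [[-0.014, 0.999, 0.037], [-0.01, 0.037, -0.999], [-1.0, -0.014, 0.01]] F [-0.4 -0.9 -1.5] gap 24.6
case [[-0.0013  0.0703]] z-ang -87.9 shift [ 0.0032  0.0013 -0.0047] turn -0.007 q6 1.45 tilt [-0.014 -0.01 ]
```

step_arm --pt "0.01 0.001 -0.004 -0.006" --pt "0.03 0.001 -0.004 -0.006" --pt "0.055 0.001 -0.004 -0.006" --pt "0.07 0.001 -0.004 -0.006" --pt "0.078 0.001 -0.004 -0.006" --pt "0.078 0.001 -0.004 -0.006"

```text
t: 20.87
tcp_pos: [0.5637, 0.0613, 0.0778]
tool_rot: [0.483, 0.512, -0.495, 0.51]
force: [0.3, -0.4, -0.9]
finger_gap: 0.06
```

Run:
```python
from h import *
go([.5665,.0626,.073],-87.5)
im,p=snap("wrist","ab_wrist"); cv2.imwrite("pics/ab4.png",cv2.resize(im[60:320,150:600],None,fx=1.75,fy=2.2,interpolation=cv2.INTER_CUBIC))
```

```text
t 20.87 tcp [0.5637 0.0613 0.0778] R [[-0.014, 0.999, 0.043], [-0.01, 0.043, -0.999], [-1.0, -0.014, 0.01]] F [ 0.3 -0.4 -0.9] gap 5.2
case [[-0.0029  0.0738]] z-ang -87.5 shift [ 0.0048  0.003  -0.0012] turn -0.001 q6 1.46 tilt [-0.014 -0.01 ]
```

```bash
python3 - <<'E'
from h import *
crop("side","ac_side",230,110,200,190,3.5); crop("scene","ac_scene",240,160,190,170,3.8)
E
python3 - <<'E'
from h import *
s=st();M=R.from_quat(s["tool_rot"]).as_matrix();p=optics.camera_params("wrist")
C=R.from_quat(p["attitude"]).as_matrix()
np.savez("tc.npz",t=M.T@(p["origin"]-s["tcp_pos"]),R=M.T@C); print(M.T@(p["origin"]-s["tcp_pos"]))
im=cv2.imread("pics/aa_wrist.png"); cv2.imwrite("pics/aa5.png",cv2.resize(im[140:310,280:440],None,fx=5,fy=3.5,interpolation=cv2.INTER_CUBIC))
E
```

```text
t 21.02 tcp [0.5688 0.0608 0.0776] R [[-0.006, 0.999, 0.042], [-0.011, 0.042, -0.999], [-1.0, -0.007, 0.01]] F [-0.1  0.1  0.3] gap 0.0
[-0.17220141  0.07196973 -0.00180897]
```

Run:
```python
from h import *
tc=np.load("tc.npz"); p=optics.camera_params("wrist")
# tool-frame rays; up dir in tool at that time
M=np.array([[-0.014,0.999,0.037],[-0.01,0.037,-0.999],[-1.0,-0.014,0.01]]); T=np.array([.5654,.0579,.1532])
U,_,Vt=np.linalg.svd(M); M=U@Vt
q=dict(mtx=p["mtx"],origin=T+M@tc["t"],attitude=R.from_matrix(M@tc["R"]).as_quat())
f=lambda uv,z: (tocase(ray(q,uv,z))-tocase(T)).round(4)
print("rim west outer,inner rel tcp",f([(420,288.6),(420,280)],.072))
print("rim east (lid foot)",f([(380,154.5)],.072), "east floor edge?")
print("scoop",f([(424,183),(414.4,294)],.1532-.0642), "eastwalltop",f([(300,179.5),(300,190)],.1532-.0642+.028))
```

```text
rim west outer,inner rel tcp [[-0.0397 -0.067 ]
 [-0.0336 -0.0666]]
rim east (lid foot) [[ 0.0474 -0.0373]] east floor edge?
scoop [[ 0.0331 -0.0602]
 [-0.0356 -0.0591]] eastwalltop [[0.0402 0.0092]
 [0.035  0.0093]]
```

step_arm --pt "-0.04 0 0 0" --pt "-0.08 0 0 0" --pt "-0.12 0 0 0" --pt "-0.14 -0.04 0 0" --pt "-0.14 -0.08 0 0" --pt "-0.14 -0.08 0 0" --pt "-0.14 -0.08 0 0" --pt "-0.14 -0.08 0 0" --jaw 0.06

```text
t: 21.68
tcp_pos: [0.4913, 0.0586, 0.2189]
tool_rot: [0.486, 0.508, -0.493, 0.512]
force: [0.8, -0.1, -0.1]
finger_gap: 0.703
```

Run:
```python
from h import *
st()
snap("wrist","ad_wrist"); crop("side","ad_side",270,180,130,130,4.5); crop("scene","ad_scene",260,180,150,140,4.2)
```

```text
t 21.68 tcp [0.4913 0.0586 0.2189] R [[-0.003, 0.999, 0.042], [-0.011, 0.042, -0.999], [-1.0, -0.003, 0.011]] F [ 0.8 -0.1 -0.1] gap 60.0
```

step_arm --pt "0 0 0 0" --pt "0 0 0 0" --pt "0 0 0 0" --pt "0 0 0 0" --pt "0 0 0 0" --pt "0 0 0 0"

```text
t: 22.33
tcp_pos: [0.4918, 0.0586, 0.2181]
tool_rot: [0.486, 0.509, -0.493, 0.512]
force: [-0.6, -0.9, -0.5]
finger_gap: 0.701
```

Run:
```python
from h import *
st()
im,p=snap("wrist","ae_wrist"); cv2.imwrite("pics/ae2.png",cv2.resize(im[20:220,200:450],None,fx=3.2,fy=3,interpolation=cv2.INTER_CUBIC))
crop("side","ae_side",270,180,130,130,4.5); crop("scene","ae_scene",260,180,150,140,4.2)
```

```text
t 22.33 tcp [0.4918 0.0586 0.2181] R [[-0.004, 0.999, 0.042], [-0.011, 0.042, -0.999], [-1.0, -0.005, 0.011]] F [-0.6 -0.9 -0.5] gap 59.8
```

```bash
cat >> h.py <<'E'
def tri(obs):
    A=np.zeros((3,3));b=np.zeros(3)
    for p,uv in obs:
        o=p["origin"];d=ray(p,[uv],0)[0]-o;d/=np.linalg.norm(d);P=np.eye(3)-np.outer(d,d);A+=P;b+=P@o
    X=np.linalg.solve(A,b); return X,[ (proj(p,[X])[0]-uv).round(1).tolist() for p,uv in obs]
E
python3 - <<'E'
from h import *
w,sc,si=[optics.camera_params(n) for n in("wrist","scene","side")]
print("end top",tri([(w,(236,185.5)),(sc,(350,191)),(si,(304,201))]))
print(tri([(sc,(350,191)),(si,(304,201))]))
# base end of handle (z=38): wrist (324,110)
print("base",tri([(w,(324,110.5)),(sc,(349.5,231)),(si,(326,225))]))
E
```

```text
end top (array([0.51422602, 0.11587213, 0.09826426]), [[0.4, -2.2], [-0.1, -0.1], [-0.5, -0.1]])
(array([0.51515586, 0.11517943, 0.09874534]), [[0.0, 0.1], [-0.1, -0.1]])
base (array([0.56478918, 0.05623999, 0.06287532]), [[-0.3, 1.2], [-0.1, -0.3], [0.5, 0.2]])
```

Run:
```python
from h import *
go([.518,.1113,.12],-139.7)
```

```text
t 22.48 tcp [0.4918 0.0586 0.2182] R [[-0.004, 0.999, 0.042], [-0.011, 0.042, -0.999], [-1.0, -0.005, 0.011]] F [-0.6 -0.2 -0. ] gap 60.0
case [[-0.0748  0.0743]] z-ang -87.6 shift [ 0.0976  0.0288 -0.0526] turn 0.91 q6 1.43 tilt [-0.004 -0.011]
```

step_arm --pt "0 0.0288 -0.0526 0.91" --pt "0 0.0288 -0.0526 0.91" --pt "0 0.0288 -0.0526 0.91" --pt "0 0.0288 -0.0526 0.91" --pt "0.03 0.0288 -0.0526 0.91" --pt "0.06 0.0288 -0.0526 0.91" --pt "0.095 0.0288 -0.0526 0.91" --pt "0.095 0.0288 -0.0526 0.91"

```text
t: 23.15
tcp_pos: [0.5132, 0.1112, 0.117]
tool_rot: [-0.658, -0.24, 0.671, -0.243]
force: [-0.8, 0.2, -0.7]
finger_gap: 0.706
```

step_arm --pt "0 0 0 0.02" --pt "0 0 0 0.02" --pt "0 0 0 0.02"

```text
t: 23.4
tcp_pos: [0.5138, 0.1112, 0.1174]
tool_rot: [-0.66, -0.234, 0.673, -0.237]
force: [0.1, -0.4, 0.6]
finger_gap: 0.702
```

Run:
```python
from h import *
go([.518,.1113,.054],-139.7)
im,p=snap("wrist","af_wrist"); crop("side","af_side",270,150,130,150,4.5)
```

```text
t 23.4 tcp [0.5138 0.1112 0.1174] R [[-0.015, 0.628, -0.778], [-0.011, -0.778, -0.628], [-1.0, -0.001, 0.019]] F [ 0.1 -0.4  0.6] gap 60.0
case [[-0.0506  0.1258]] z-ang -141.1 shift [ 0.0633  0.0026 -0.0045] turn -0.024 q6 2.48 tilt [-0.015 -0.011]
```

Run:
```python
from h import *
s=st();M=R.from_quat(s["tool_rot"]).as_matrix();p=optics.camera_params("wrist")
for z in (.085,.095,.1): print(z,(M.T@(ray(p,[(312,272)],z)[0]-s["tcp_pos"])).round(4),(M.T@(ray(p,[(306,103)],z-.035)[0]-s["tcp_pos"])).round(4))
```

```text
t 23.5 tcp [0.5143 0.1112 0.1181] R [[-0.013, 0.628, -0.778], [-0.011, -0.778, -0.628], [-1.0, 0.0, 0.017]] F [-0.7 -0.9  0.1] gap 60.0
0.085 [ 0.033  -0.0091 -0.0035] [ 0.068  0.076 -0.007]
0.095 [ 0.023  -0.0052 -0.0034] [ 0.058   0.0757 -0.0067]
0.1 [ 0.018  -0.0033 -0.0033] [ 0.053   0.0756 -0.0066]
```

step_arm --pt "0.02 0.002 -0.003 0" --pt "0.045 0.002 -0.003 0" --pt "0.063 0.002 -0.003 0" --pt "0.063 0.002 -0.003 0" --pt "0.063 0.002 -0.003 0"

```text
t: 23.92
tcp_pos: [0.5171, 0.1109, 0.0552]
tool_rot: [-0.661, -0.233, 0.673, -0.237]
force: [-0.2, 0.0, -0.6]
finger_gap: 0.703
```

step_arm --pt "0 0 0 0" --pt "0 0 0 0" --pt "0 0 0 0" --pt "0 0 0 0" --pt "0 0 0 0" --jaw 0 --grip_force 25

```text
t: 24.33
tcp_pos: [0.518, 0.1111, 0.0562]
tool_rot: [-0.662, -0.233, 0.672, -0.238]
force: [1.0, 2.2, 2.2]
finger_gap: 0.296
```

Run:
```python
from h import *
go([.518,.1113,.054],-139.7)
im,p=snap("wrist","ag_wrist"); crop("side","ag_side",270,150,130,150,4.5)
```

```text
t 24.33 tcp [0.518  0.1111 0.0562] R [[-0.011, 0.628, -0.778], [-0.011, -0.778, -0.628], [-1.0, 0.001, 0.015]] F [1.  2.2 2.2] gap 25.2
case [[-0.0464  0.1255]] z-ang -141.1 shift [ 0.0022 -0.0002 -0.0002] turn -0.024 q6 2.48 tilt [-0.011 -0.011]
```

step_arm --pt "-0.008 0.002 0 0" --pt "-0.016 0.005 0 0" --pt "-0.024 0.009 0 0" --pt "-0.032 0.014 0 0" --pt "-0.038 0.02 0 0" --pt "-0.044 0.027 0 0" --pt "-0.048 0.034 0 0" --pt "-0.05 0.04 0 0"

```text
t: 25.1
tcp_pos: [0.5399, 0.0809, 0.106]
tool_rot: [-0.659, -0.234, 0.675, -0.235]
force: [-8.5, 4.5, 0.8]
finger_gap: 0.301
```

Run:
```python
from h import *
st()
im,p=snap("wrist","ah_wrist"); crop("side","ah_side",270,150,130,150,4.5)
```

```text
t 25.1 tcp [0.5399 0.0809 0.106 ] R [[-0.021, 0.626, -0.779], [-0.008, -0.78, -0.626], [-1.0, -0.006, 0.021]] F [-8.5  4.5  0.8] gap 25.7
```

step_arm --pt "-0.01 -0.02 0 0" --pt "-0.03 -0.03 0 0" --pt "-0.05 -0.04 0 0" --pt "-0.08 -0.05 0 0" --pt "-0.09 -0.06 0 0" --pt "-0.09 -0.07 0 0" --pt "-0.09 -0.07 0 0" --pt "-0.09 -0.07 0 0" --grip_force 20

```text
t: 25.87
tcp_pos: [0.4972, 0.1352, 0.1946]
tool_rot: [-0.658, -0.234, 0.675, -0.236]
force: [-0.6, -0.7, -1.5]
finger_gap: 0.301
```

Run:
```python
from h import *
st()
im,p=snap("wrist","ai_wrist"); crop("side","ai_side",250,110,150,170,3.5)
```

```text
t 25.87 tcp [0.4972 0.1352 0.1946] R [[-0.021, 0.627, -0.779], [-0.011, -0.779, -0.627], [-1.0, -0.005, 0.024]] F [-0.6 -0.7 -1.5] gap 25.7
```

Run:
```python
from h import *
go([*toworld([-.150,.115])[0],.20],-87.5)
```

```text
t 25.97 tcp [0.4978 0.1348 0.1943] R [[-0.022, 0.626, -0.78], [-0.011, -0.78, -0.626], [-1.0, -0.005, 0.024]] F [-0.4  0.3 -1.7] gap 25.3
case [[-0.0655  0.1501]] z-ang -141.2 shift [-0.0034 -0.0217  0.089 ] turn -0.938 q6 2.52 tilt [-0.022 -0.011]
```

step_arm --pt "-0.003 -0.004 0.015 -0.12" --pt "-0.003 -0.008 0.03 -0.24" --pt "-0.003 -0.012 0.045 -0.36" --pt "-0.003 -0.015 0.06 -0.48" --pt "-0.003 -0.018 0.075 -0.6" --pt "-0.003 -0.0217 0.089 -0.72" --pt "-0.003 -0.0217 0.089 -0.84" --pt "-0.003 -0.0217 0.089 -0.938"

```text
t: 26.63
tcp_pos: [0.4136, 0.0952, 0.1985]
tool_rot: [0.479, 0.515, -0.497, 0.508]
force: [0.5, 0.4, -1.6]
finger_gap: 0.293
```

Run:
```python
from h import *
go([*toworld([-.150,.115])[0],.125],-87.5)
im,p=snap("side"); cv2.imwrite("pics/aj.png",cv2.resize(im[110:300,230:400],None,fx=4,fy=3.1,interpolation=cv2.INTER_CUBIC)); snap("scene","aj_scene")
```

```text
t 26.63 tcp [0.4136 0.0952 0.1985] R [[-0.025, 0.999, 0.048], [-0.011, 0.048, -0.999], [-1.0, -0.025, 0.01]] F [ 0.5  0.4 -1.6] gap 25.0
case [[-0.1513  0.1142]] z-ang -87.2 shift [ 0.0735  0.0032 -0.0015] turn 0.005 q6 1.5 tilt [-0.025 -0.011]
```

step_arm --pt "0.02 0 0 0" --pt "0.04 0 0 0" --pt "0.06 0 0 0" --pt "0.078 0 0 0" --pt "0.078 0 0 0" --pt "0.078 0 0 0" --pt "0.078 0 0 0"

```text
t: 27.32
tcp_pos: [0.4135, 0.0944, 0.121]
tool_rot: [0.481, 0.513, -0.498, 0.507]
force: [0.5, -0.1, -0.3]
finger_gap: 0.296
```

Run:
```python
from h import *
go([*toworld([-.150,.115])[0],.12],-87.5)
im,p=snap("side"); cv2.imwrite("pics/ak.png",cv2.resize(im[110:300,230:400],None,fx=4,fy=3.1,interpolation=cv2.INTER_CUBIC))
im,p=snap("scene"); cv2.imwrite("pics/ak2.png",cv2.resize(im[130:310,230:430],None,fx=4,fy=3.3,interpolation=cv2.INTER_CUBIC))
```

```text
t 27.32 tcp [0.4135 0.0944 0.121 ] R [[-0.023, 0.999, 0.042], [-0.011, 0.041, -0.999], [-1.0, -0.024, 0.01]] F [ 0.5 -0.1 -0.3] gap 25.3
case [[-0.1515  0.1134]] z-ang -87.6 shift [ 0.001   0.0015 -0.0016] turn -0.002 q6 1.51 tilt [-0.023 -0.011]
```

step_arm --pt "0.002 0.008 0 0" --pt "0.002 0.016 0 0" --pt "0 0.022 0 0" --pt "-0.004 0.028 0 0" --pt "-0.009 0.034 0 0" --pt "-0.014 0.04 0 0" --pt "-0.018 0.046 0 0" --pt "-0.022 0.052 0 0"

```text
t: 28.08
tcp_pos: [0.4674, 0.097, 0.143]
tool_rot: [0.481, 0.513, -0.497, 0.508]
force: [-0.5, -0.4, -0.4]
finger_gap: 0.295
```

Run:
```python
from h import *
go([*toworld([-.150,.115])[0],.12],-87.5)
im,p=snap("side"); cv2.imwrite("pics/al.png",cv2.resize(im[110:300,230:400],None,fx=4,fy=3.1,interpolation=cv2.INTER_CUBIC))
```

```text
t 28.08 tcp [0.4674 0.097  0.143 ] R [[-0.02, 0.999, 0.042], [-0.011, 0.042, -0.999], [-1.0, -0.021, 0.01]] F [-0.5 -0.4 -0.4] gap 25.2
case [[-0.0976  0.1136]] z-ang -87.6 shift [ 0.0241 -0.0519 -0.0015] turn -0.002 q6 1.52 tilt [-0.02  -0.011]
```

step_arm --pt "-0.005 0.01 0 0" --pt "-0.009 0.02 0 0" --pt "-0.011 0.03 0 0" --pt "-0.013 0.04 0 0" --pt "-0.013 0.05 0 0" --pt "-0.013 0.06 0 0" --pt "-0.012 0.07 0 0" --pt "-0.011 0.078 0 0"

```text
t: 28.8
tcp_pos: [0.5464, 0.1005, 0.1547]
tool_rot: [0.481, 0.513, -0.498, 0.507]
force: [-12.6, 0.1, 22.4]
finger_gap: 0.292
```

Run:
```python
from h import *
go([*toworld([-.150,.115])[0],.12],-87.5)
im,p=snap("side"); cv2.imwrite("pics/am.png",cv2.resize(im[110:300,230:400],None,fx=4,fy=3.1,interpolation=cv2.INTER_CUBIC)); snap("wrist","am_wrist")
```

```text
t 28.8 tcp [0.5464 0.1005 0.1547] R [[-0.022, 0.999, 0.042], [-0.011, 0.042, -0.999], [-1.0, -0.023, 0.01]] F [-12.6   0.1  22.4] gap 24.9
case [[-0.0184  0.1137]] z-ang -87.6 shift [ 0.0377 -0.1308 -0.0014] turn -0.002 q6 1.52 tilt [-0.022 -0.011]
```

step_arm --pt "-0.01 -0.015 0 0" --pt "-0.03 -0.03 0 0" --pt "-0.04 -0.045 0.02 0" --pt "-0.04 -0.06 0.04 0" --pt "-0.04 -0.075 0.06 0" --pt "-0.04 -0.085 0.08 0" --pt "-0.04 -0.095 0.1 0" --pt "-0.04 -0.095 0.1 0"

```text
t: 29.57
tcp_pos: [0.4578, -0.0059, 0.1973]
tool_rot: [0.482, 0.511, -0.498, 0.508]
force: [-0.6, 1.1, -1.6]
finger_gap: 0.293
```

step_arm --pt "0.03 0 0 0" --pt "0.06 0 0 0" --pt "0.09 0 0 0" --pt "0.1 0 0 0" --pt "0.1 0 0 0"

```text
t: 29.98
tcp_pos: [0.447, -0.0035, 0.0938]
tool_rot: [0.479, 0.518, -0.501, 0.501]
force: [-10.1, 7.4, 6.2]
finger_gap: 0.289
```

Run:
```python
from h import *
go([.45,0,.07],-87.5)
im,p=snap("side"); cv2.imwrite("pics/an.png",cv2.resize(im[150:340,210:400],None,fx=4,fy=3.1,interpolation=cv2.INTER_CUBIC)); snap("wrist","an_wrist")
```

```text
t 29.98 tcp [ 0.447  -0.0035  0.0938] R [[-0.039, 0.999, 0.038], [-0.006, 0.038, -0.999], [-0.999, -0.039, 0.005]] F [-10.1   7.4   6.2] gap 24.7
case [[-0.1223  0.0142]] z-ang -87.8 shift [ 0.0237  0.0041 -0.0035] turn -0.006 q6 1.3 tilt [-0.039 -0.006]
```

step_arm --pt "-0.005 -0.015 0 0" --pt "-0.02 -0.025 0 0" --pt "-0.035 -0.025 -0.02 0" --pt "-0.045 -0.025 -0.045 0" --pt "-0.045 -0.025 -0.07 0" --pt "-0.045 -0.025 -0.09 0" --pt "-0.045 -0.025 -0.1 0" --pt "-0.045 -0.025 -0.1 0"

```text
t: 30.75
tcp_pos: [0.4213, 0.0976, 0.1406]
tool_rot: [0.479, 0.518, -0.5, 0.503]
force: [0.2, 0.3, -1.8]
finger_gap: 0.293
```

Run:
```python
from h import *
go([.42,0.1,.14],-87.5)
im,p=snap("side"); cv2.imwrite("pics/ao.png",cv2.resize(im[130:300,230:400],None,fx=4,fy=3.4,interpolation=cv2.INTER_CUBIC)); snap("wrist","ao_wrist"); crop("scene","ao_scene",230,130,200,180,4)
```

```text
t 30.75 tcp [0.4213 0.0976 0.1406] R [[-0.035, 0.999, 0.041], [-0.006, 0.041, -0.999], [-0.999, -0.036, 0.005]] F [ 0.2  0.3 -1.8] gap 25.0
case [[-0.1436  0.1162]] z-ang -87.6 shift [ 0.0006 -0.0012 -0.0025] turn -0.002 q6 1.51 tilt [-0.035 -0.006]
```

step_arm --pt "0.015 0 0 0" --pt "0.03 0 0 0" --pt "0.045 0 0 0" --pt "0.055 0 0 0" --pt "0.055 0 0 0"

```text
t: 31.32
tcp_pos: [0.4183, 0.0937, 0.0838]
tool_rot: [0.479, 0.517, -0.502, 0.5]
force: [-0.1, -0.1, -1.2]
finger_gap: 0.291
```

step_arm --pt "0.003 0 0 0" --pt "0.007 0 0 0" --pt "0.011 0 0 0" --pt "0.015 0 0 0"

```text
t: 31.65
tcp_pos: [0.4212, 0.093, 0.0711]
tool_rot: [0.481, 0.515, -0.501, 0.502]
force: [-1.1, -1.2, 27.3]
finger_gap: 0.289
```

Run:
```python
from h import *
go([.42,0.1,.14],-87.5)
im,p=snap("side"); cv2.imwrite("pics/ap.png",cv2.resize(im[130:300,230:400],None,fx=4,fy=3.4,interpolation=cv2.INTER_CUBIC))
```

```text
t 31.65 tcp [0.4212 0.093  0.0711] R [[-0.033, 0.999, 0.036], [-0.008, 0.036, -0.999], [-0.999, -0.033, 0.007]] F [-1.1 -1.2 27.3] gap 24.7
case [[-0.1439  0.1117]] z-ang -87.9 shift [-0.0689 -0.0032 -0.0066] turn -0.007 q6 1.51 tilt [-0.033 -0.008]
```

step_arm --pt "-0.003 0 0 0" --pt "-0.003 0 0 0" --pt "-0.003 0 0 0" --pt "-0.003 0 0 0" --pt "-0.003 0 0 0" --pt "-0.003 0 0 0" --jaw 0.045

```text
t: 32.2
tcp_pos: [0.4212, 0.0931, 0.0736]
tool_rot: [0.481, 0.515, -0.501, 0.502]
force: [0.6, 0.5, -0.3]
finger_gap: 0.525
```

Run:
```python
from h import *
go([.42,0.1,.14],-87.5)
im,p=snap("side"); cv2.imwrite("pics/aq.png",cv2.resize(im[130:300,230:400],None,fx=4,fy=3.4,interpolation=cv2.INTER_CUBIC)); snap("wrist","aq_wrist")
```

```text
t 32.2 tcp [0.4212 0.0931 0.0736] R [[-0.033, 0.999, 0.036], [-0.008, 0.036, -0.999], [-0.999, -0.033, 0.006]] F [ 0.6  0.5 -0.3] gap 44.9
case [[-0.1439  0.1118]] z-ang -87.9 shift [-0.0664 -0.0032 -0.0065] turn -0.007 q6 1.51 tilt [-0.033 -0.008]
```

Run:
```python
from h import *
s=st();M=R.from_quat(s["tool_rot"]).as_matrix();p=optics.camera_params("wrist")
P=ray(p,[(327,277),(286,288),(368,288)],.126);print(P.round(4))
print("shift",((P-s["tcp_pos"])@M).round(4))
print(ray(p,[(427,124),(413,258)],.002).round(4), ray(p,[(293,128),(294,190)],.044).round(4))
si=optics.camera_params("side"); im=cv2.imread("pics/aq.png")
# side: front corners (157,422),(268,410)
Q=ray(si,[(157/4+230,422/3.4+130),(268/4+230,410/3.4+130)],.0);print(Q.round(4))
```

```text
t 32.3 tcp [0.4213 0.0931 0.0736] R [[-0.033, 0.999, 0.036], [-0.008, 0.036, -0.999], [-0.999, -0.033, 0.006]] F [ 0.8 -0.4 -0.2] gap 45.1
[[0.4474 0.0928 0.126 ]
 [0.4433 0.1053 0.126 ]
 [0.4441 0.0801 0.126 ]]
shift [[-0.0533  0.0244  0.0015]
 [-0.0532  0.0207 -0.011 ]
 [-0.0531  0.0207  0.0141]]
[[0.4877 0.035  0.002 ]
 [0.4077 0.034  0.002 ]] [[0.4856 0.1077 0.044 ]
 [0.4566 0.1067 0.044 ]]
[[0.4201 0.0362 0.    ]
 [0.4896 0.0422 0.    ]]
```

step_arm --pt "-0.002 0.01 0.001 0" --pt "-0.002 0.02 0.001 0" --pt "0 0.029 0.001 0" --pt "0.006 0.029 0.001 0" --pt "0.012 0.029 0.001 0" --pt "0.012 0.029 0.001 0"

```text
t: 32.8
tcp_pos: [0.4485, 0.0931, 0.0593]
tool_rot: [0.48, 0.516, -0.502, 0.501]
force: [-1.0, 0.1, 0.4]
finger_gap: 0.524
```

Run:
```python
from h import *
st(); snap("wrist","ar_wrist")
```

```text
t 32.8 tcp [0.4485 0.0931 0.0593] R [[-0.036, 0.999, 0.036], [-0.007, 0.036, -0.999], [-0.999, -0.037, 0.006]] F [-1.   0.1  0.4] gap 44.8
```

step_arm --pt "0 0 0 0" --pt "0 0 0 0" --pt "0 0 0 0" --pt "0 0 0 0" --pt "0 0 0 0" --pt "0 0 0 0" --jaw 0 --grip_force 120

```text
t: 33.35
tcp_pos: [0.4483, 0.0932, 0.0596]
tool_rot: [0.48, 0.516, -0.502, 0.501]
force: [0.6, 0.1, -0.5]
finger_gap: 0.291
```

step_arm --pt "-0.03 0 0 0" --pt "-0.06 0 0 0" --pt "-0.1 0 0 0" --pt "-0.1 0 0 0" --pt "-0.1 0 0 0"

```text
t: 33.77
tcp_pos: [0.4538, 0.094, 0.1616]
tool_rot: [0.482, 0.515, -0.5, 0.503]
force: [-0.1, -0.7, -2.0]
finger_gap: 0.291
```

Run:
```python
from h import *
go([*toworld([.003,.07])[0],.16],-87.5); im,p=snap("wrist","as_wrist")
im,p=snap("side"); cv2.imwrite("pics/as.png",cv2.resize(im[110:300,230:400],None,fx=4,fy=3.1,interpolation=cv2.INTER_CUBIC))
```

```text
t 33.77 tcp [0.4538 0.094  0.1616] R [[-0.03, 0.999, 0.036], [-0.007, 0.036, -0.999], [-1.0, -0.03, 0.006]] F [-0.1 -0.7 -2. ] gap 24.8
case [[-0.1112  0.1112]] z-ang -87.9 shift [-0.0016  0.1145  0.0404] turn -0.007 q6 1.51 tilt [-0.03  -0.007]
```

step_arm --pt "0 0.02 0.008 -0.007" --pt "0 0.045 0.016 -0.007" --pt "0 0.07 0.025 -0.007" --pt "0 0.09 0.033 -0.007" --pt "0 0.105 0.04 -0.007" --pt "0.003 0.1145 0.04 -0.007" --pt "0.003 0.1145 0.04 -0.007" --pt "0.003 0.1145 0.04 -0.007"

```text
t: 34.53
tcp_pos: [0.5647, 0.0585, 0.1501]
tool_rot: [0.477, 0.52, -0.501, 0.501]
force: [-1.2, 0.5, -1.6]
finger_gap: 0.291
```

step_arm --pt "0 0 0 0" --pt "0 0 0 0"

```text
t: 34.7
tcp_pos: [0.5624, 0.0592, 0.1493]
tool_rot: [0.476, 0.521, -0.502, 0.5]
force: [-0.6, -0.1, -1.3]
finger_gap: 0.287
```

Run:
```python
from h import *
go([*toworld([.003,.07])[0],.16],-87.5); im,p=snap("wrist","at_wrist")
cv2.imwrite("pics/at.png",cv2.resize(im[130:320,270:470],None,fx=4,fy=3.1,interpolation=cv2.INTER_CUBIC))
```

```text
t 34.7 tcp [0.5624 0.0592 0.1493] R [[-0.046, 0.998, 0.044], [-0.006, 0.044, -0.999], [-0.999, -0.047, 0.004]] F [-0.6 -0.1 -1.3] gap 24.5
case [[-0.0043  0.0718]] z-ang -87.5 shift [-0.0111  0.0068  0.0018] turn 0.0 q6 1.45 tilt [-0.046 -0.006]
```

```bash
cat >> h.py <<'E'
def rel(p,s,pts,z):
    return (tocase(ray(p,pts,z))-tocase(s["tcp_pos"])).round(4).tolist()
E
python3 - <<'E'
from h import *
s=st();p=optics.camera_params("wrist")
print("rim W out,in",rel(p,s,[(430,283.9),(430,275.8)],.072),"E",rel(p,s,[(390,146.8)],.072))
print("scoop",rel(p,s,[(428,178.4),(419.3,293.5)],s["tcp_pos"][2]-.0595))
E
```

```text
t 34.75 tcp [0.5629 0.0592 0.1497] R [[-0.045, 0.998, 0.044], [-0.006, 0.044, -0.999], [-0.999, -0.045, 0.004]] F [-0.3  0.8 -1.9] gap 24.2
rim W out,in [[-0.0371, -0.0724], [-0.0314, -0.0718]] E [[0.0502, -0.0413]]
scoop [[0.0353, -0.06], [-0.0349, -0.0609]]
```

step_arm --pt "0.003 0.003 0 0" --pt "0.008 0.0075 0 0" --pt "0.01 0.0075 0 0" --pt "0.01 0.0075 0 0" --pt "0.01 0.0075 0 0" --pt "0.01 0.0075 0 0" --pt "0.01 0.0075 0 0" --pt "0.01 0.0075 0 0"

```text
t: 35.42
tcp_pos: [0.57, 0.0594, 0.1395]
tool_rot: [0.476, 0.521, -0.501, 0.501]
force: [0.5, 0.2, -2.1]
finger_gap: 0.289
```

Run:
```python
from h import *
go([*toworld([.003,.07])[0],.16],-87.5); im,p=snap("wrist","au_wrist")
cv2.imwrite("pics/au.png",cv2.resize(im[130:320,270:470],None,fx=4,fy=3.1,interpolation=cv2.INTER_CUBIC))
im,p=snap("side","au_side"); cv2.imwrite("pics/au2.png",cv2.resize(im[190:290,290:390],None,fx=7,fy=5.5,interpolation=cv2.INTER_CUBIC))
```

```text
t 35.42 tcp [0.57   0.0594 0.1395] R [[-0.045, 0.998, 0.044], [-0.006, 0.044, -0.999], [-0.999, -0.045, 0.004]] F [ 0.5  0.2 -2.1] gap 24.7
case [[0.0034 0.0716]] z-ang -87.5 shift [-0.0204 -0.0013  0.0017] turn 0.0 q6 1.45 tilt [-0.045 -0.006]
```

Run:
```python
from h import *
s=st();p=optics.camera_params("wrist")
print("rim W in,out",rel(p,s,[(420,292.9),(420,300.3)],.072),"E",rel(p,s,[(390,163.2)],.072))
print("scoop",rel(p,s,[(428,178.4),(419.3,293.5)],s["tcp_pos"][2]-.0595))
si=optics.camera_params("side")
print("side scoop front corners", tocase(ray(si,[(320.3,233.6),(349.7,230.9)],s["tcp_pos"][2]-.0595)).round(4))
print("side case corners", tocase(ray(si,[(323.9,278.2),(365.3,274.5)],.072)).round(4))
im=cv2.imread("pics/au_side.png"); 
cv2.imwrite("pics/au3.png",cv2.resize(im[255:300,310:380],None,fx=10,fy=10,interpolation=cv2.INTER_CUBIC))
```

```text
t 35.52 tcp [0.57   0.0594 0.1395] R [[-0.045, 0.998, 0.044], [-0.006, 0.044, -0.999], [-0.999, -0.045, 0.004]] F [ 0.2  0.3 -1.7] gap 24.7
rim W in,out [[-0.0385, -0.0635], [-0.0436, -0.0639]] E [[0.0424, -0.04]]
scoop [[0.0353, -0.06], [-0.0349, -0.0609]]
side scoop front corners [[-0.0271  0.0162]
 [ 0.0437  0.0158]]
side case corners [[-0.0443 -0.1274]
 [ 0.046  -0.1299]]
```

step_arm --pt "0 -0.003 0 0" --pt "0 -0.0075 0 0" --pt "0 -0.0075 0 0" --pt "0 -0.0075 0 0" --pt "0 -0.0075 0 0" --pt "0 -0.0075 0 0" --pt "0 -0.0075 0 0"

```text
t: 36.1
tcp_pos: [0.5627, 0.059, 0.1398]
tool_rot: [0.476, 0.521, -0.501, 0.501]
force: [-1.0, -0.0, -1.5]
finger_gap: 0.286
```

Run:
```python
from h import *
go([*toworld([.003,.07])[0],.16],-87.5)
im,p=snap("side","av_side"); cv2.imwrite("pics/av2.png",cv2.resize(im[190:290,290:390],None,fx=8,fy=6,interpolation=cv2.INTER_CUBIC))
```

```text
t 36.1 tcp [0.5627 0.059  0.1398] R [[-0.045, 0.998, 0.044], [-0.006, 0.044, -0.999], [-0.999, -0.045, 0.004]] F [-1.  -0.  -1.5] gap 24.5
case [[-0.004   0.0716]] z-ang -87.5 shift [-0.0204  0.0061  0.0017] turn 0.0 q6 1.45 tilt [-0.045 -0.006]
```

Run:
```python
from h import *
si=optics.camera_params("side")
for z in (.078,.082): print("side scoop", tocase(ray(si,[(316.9,233.8),(346.5,231.2)],z)).round(4))
# rim lines predicted in side crop
for x in (-.046,-.040,.040,.046):
    for y in (.02,.0,-.13):
        u=proj(si,[[*toworld([x,y])[0],.072 if (x>0 or abs(y)>.045) else .062]])[0]; print(x,y,((u-[290,190])*[8,6]).round(0))
```

```text
side scoop [[-0.0346  0.0192]
 [ 0.0365  0.0183]]
side scoop [[-0.0355  0.0141]
 [ 0.0353  0.0133]]
-0.046 0.02 [176. 296.]
-0.046 0.0 [187. 328.]
-0.046 -0.13 [267. 535.]
-0.04 0.02 [196. 295.]
-0.04 0.0 [208. 326.]
-0.04 -0.13 [289. 533.]
0.04 0.02 [461. 256.]
0.04 0.0 [476. 287.]
0.04 -0.13 [581. 509.]
0.046 0.02 [481. 254.]
0.046 0.0 [496. 285.]
0.046 -0.13 [603. 507.]
```

step_arm --pt "0.005 0 0 0" --pt "0.01 0 0 0" --pt "0.015 0 0 0" --pt "0.018 0 0 0" --pt "0.018 0 0 0" --pt "0.018 0 0 0"

```text
t: 36.65
tcp_pos: [0.5616, 0.0589, 0.1214]
tool_rot: [0.476, 0.521, -0.502, 0.501]
force: [1.0, -0.5, -1.2]
finger_gap: 0.288
```

Run:
```python
from h import *
go([*toworld([.003,.07])[0],.16],-87.5)
im,p=snap("side","aw_side"); cv2.imwrite("pics/aw2.png",cv2.resize(im[190:290,290:390],None,fx=8,fy=6,interpolation=cv2.INTER_CUBIC))
```

```text
t 36.65 tcp [0.5616 0.0589 0.1214] R [[-0.046, 0.998, 0.044], [-0.006, 0.044, -0.999], [-0.999, -0.046, 0.004]] F [ 1.  -0.5 -1.2] gap 24.6
case [[-0.0051  0.0715]] z-ang -87.5 shift [-0.039   0.0063  0.0017] turn 0.0 q6 1.45 tilt [-0.046 -0.006]
```

step_arm --pt "0.01 0.001 0 0" --pt "0.02 0.0015 0 0" --pt "0.03 0.002 0 0" --pt "0.04 0.0025 0 0" --pt "0.048 0.003 0 0" --pt "0.048 0.003 0 0"

```text
t: 37.2
tcp_pos: [0.5614, 0.0588, 0.0712]
tool_rot: [0.475, 0.522, -0.502, 0.5]
force: [0.9, 0.5, -1.6]
finger_gap: 0.286
```

Run:
```python
from h import *
go([*toworld([.003,.07])[0],.16],-87.5)
im,p=snap("side","ax_side"); cv2.imwrite("pics/ax2.png",cv2.resize(im[190:290,290:390],None,fx=8,fy=6,interpolation=cv2.INTER_CUBIC)); snap("wrist","ax_wrist")
```

```text
t 37.2 tcp [0.5614 0.0588 0.0712] R [[-0.049, 0.998, 0.044], [-0.006, 0.044, -0.999], [-0.999, -0.049, 0.004]] F [ 0.9  0.5 -1.6] gap 24.4
case [[-0.0053  0.0714]] z-ang -87.5 shift [-0.0891  0.004   0.0017] turn 0.0 q6 1.45 tilt [-0.049 -0.006]
```

step_arm --pt "0.002 0.001 0 0" --pt "0.004 0.001 0 0" --pt "0.0045 0.001 0 0" --pt "0.0045 0.001 0 0"

```text
t: 37.63
tcp_pos: [0.5632, 0.0588, 0.0684]
tool_rot: [0.476, 0.521, -0.502, 0.5]
force: [-1.0, -0.1, -1.6]
finger_gap: 0.285
```

Run:
```python
from h import *
go([*toworld([.003,.07])[0],.16],-87.5)
si=optics.camera_params("side"); im,p=snap("side","ay_side"); cv2.imwrite("pics/ay2.png",cv2.resize(im[200:280,300:370],None,fx=11,fy=7,interpolation=cv2.INTER_CUBIC))
for x in (-.04,.04): print(((proj(si,[[*toworld([x,.011])[0],.008]])[0]-[300,200])*[11,7]).round(0))
```

```text
t 37.63 tcp [0.5632 0.0588 0.0684] R [[-0.046, 0.998, 0.044], [-0.006, 0.044, -0.999], [-0.999, -0.046, 0.004]] F [-1.  -0.1 -1.6] gap 24.3
case [[-0.0035  0.0713]] z-ang -87.5 shift [-0.0918  0.0023  0.0017] turn 0.0 q6 1.45 tilt [-0.046 -0.006]
[165. 411.]
[519. 388.]
```

step_arm --pt "0.0012 0 0 0" --pt "0.0012 0 0.006 0" --pt "0.0012 0 0.014 0" --pt "0.0012 0 0.022 0" --pt "0.0012 0 0.03 0" --pt "0.0012 0 0.038 0" --pt "0.0012 0 0.046 0" --pt "0.0012 0 0.054 0"

```text
t: 38.35
tcp_pos: [0.5656, 0.0041, 0.0677]
tool_rot: [0.476, 0.521, -0.502, 0.5]
force: [-0.4, 1.6, 1.4]
finger_gap: 0.288
```

Run:
```python
from h import *
go([*toworld([.003,.07])[0],.16],-87.5)
snap("wrist","az_wrist"); im,p=snap("side","az_side"); cv2.imwrite("pics/az2.png",cv2.resize(im[200:280,300:370],None,fx=11,fy=7,interpolation=cv2.INTER_CUBIC))
```

```text
t 38.35 tcp [0.5656 0.0041 0.0677] R [[-0.046, 0.998, 0.043], [-0.005, 0.043, -0.999], [-0.999, -0.046, 0.004]] F [-0.4  1.6  1.4] gap 24.6
case [[-0.0035  0.0166]] z-ang -87.5 shift [-0.0927  0.0022 -0.0531] turn -0.001 q6 1.36 tilt [-0.046 -0.005]
```

step_arm --pt "0 0 0.007 0" --pt "0 0 0.014 0" --pt "0 0 0.021 0" --pt "0 0 0.028 0" --pt "0 0 0.035 0" --pt "0 0 0.042 0" --pt "0 0 0.042 0"

```text
t: 39.03
tcp_pos: [0.5677, -0.041, 0.0678]
tool_rot: [0.476, 0.52, -0.503, 0.501]
force: [0.9, -2.0, -1.4]
finger_gap: 0.29
```

Run:
```python
from h import *
go([*toworld([.003,.07])[0],.16],-87.5)
snap("wrist","ba_wrist"); im,p=snap("side","ba_side"); cv2.imwrite("pics/ba2.png",cv2.resize(im[200:280,300:370],None,fx=11,fy=7,interpolation=cv2.INTER_CUBIC))
```

```text
t 39.03 tcp [ 0.5677 -0.041   0.0678] R [[-0.046, 0.998, 0.042], [-0.009, 0.041, -0.999], [-0.999, -0.046, 0.007]] F [ 0.9 -2.  -1.4] gap 24.7
case [[-0.0034 -0.0286]] z-ang -87.6 shift [-0.0931  0.0019 -0.098 ] turn -0.002 q6 1.29 tilt [-0.046 -0.009]
```

step_arm --pt "0 0 0.004 0" --pt "0 0 0.008 0" --pt "0 0 0.011 0" --pt "0 0 0.011 0" --pt "0 0 0.011 0"

```text
t: 39.55
tcp_pos: [0.568, -0.0518, 0.0678]
tool_rot: [0.475, 0.52, -0.503, 0.501]
force: [-0.4, -0.5, -0.7]
finger_gap: 0.288
```

Run:
```python
from h import *
go([*toworld([.003,.07])[0],.16],-87.5)
snap("wrist","bb_wrist")
```

```text
t 39.55 tcp [ 0.568  -0.0518  0.0678] R [[-0.046, 0.998, 0.042], [-0.009, 0.042, -0.999], [-0.999, -0.046, 0.007]] F [-0.4 -0.5 -0.7] gap 24.6
case [[-0.0035 -0.0393]] z-ang -87.6 shift [-0.0933  0.0021 -0.1087] turn -0.001 q6 1.27 tilt [-0.046 -0.009]
```

step_arm --pt "-0.003 0 0 0" --pt "-0.008 -0.0004 0 0" --pt "-0.015 -0.0007 0 0" --pt "-0.023 -0.001 0 0" --pt "-0.032 -0.0015 0 0" --pt "-0.042 -0.002 0 0" --pt "-0.052 -0.0025 0 0" --pt "-0.062 -0.003 0 0"

```text
t: 40.27
tcp_pos: [0.5678, -0.0514, 0.1309]
tool_rot: [0.475, 0.52, -0.503, 0.502]
force: [1.4, 0.2, -2.6]
finger_gap: 0.288
```

Run:
```python
from h import *
go([*toworld([.003,.07])[0],.16],-87.5)
snap("wrist","bc_wrist")
```

```text
t 40.27 tcp [ 0.5678 -0.0514  0.1309] R [[-0.046, 0.998, 0.044], [-0.011, 0.043, -0.999], [-0.999, -0.046, 0.009]] F [ 1.4  0.2 -2.6] gap 24.6
case [[-0.0037 -0.039 ]] z-ang -87.5 shift [-0.0303  0.0053 -0.1087] turn 0.0 q6 1.27 tilt [-0.046 -0.011]
```

step_arm --pt "-0.01 0 0 0" --pt "-0.022 0 0 0" --pt "-0.032 -0.005 0 0" --pt "-0.036 -0.014 0 0" --pt "-0.036 -0.026 0 0" --pt "-0.036 -0.04 0 0" --pt "-0.036 -0.056 0 0" --pt "-0.036 -0.07 0 0"

```text
t: 40.98
tcp_pos: [0.4986, -0.0544, 0.1719]
tool_rot: [0.475, 0.519, -0.503, 0.502]
force: [0.3, -0.3, -2.9]
finger_gap: 0.29
```

step_arm --pt "0 -0.006 0 0" --pt "0 -0.01 0 0" --pt "0 -0.012 0 0" --pt "0 -0.012 0 0"

```text
t: 41.32
tcp_pos: [0.4867, -0.0552, 0.1727]
tool_rot: [0.475, 0.519, -0.503, 0.502]
force: [-0.3, 0.1, -2.5]
finger_gap: 0.286
```

Run:
```python
from h import *
go([.4835,-.05,.167],-87.5)
snap("wrist","bd_wrist"); im,p=snap("scene","bd_scene")
for c in blobs(hsv(im,[0,0,110],[40,80,255]),300)[:8]: print(rect(ray(p,cv2.convexHull(c)[:,0],.06)), cv2.boundingRect(c))
```

```text
t 41.32 tcp [ 0.4867 -0.0552  0.1727] R [[-0.043, 0.998, 0.043], [-0.012, 0.043, -0.999], [-0.999, -0.044, 0.01]] F [-0.3  0.1 -2.5] gap 24.4
case [[-0.0848 -0.0392]] z-ang -87.5 shift [ 0.0057 -0.0028 -0.0054] turn -0.001 q6 1.22 tilt [-0.043 -0.012]
(array([1169.1,   66.5]), array([132.9, 389.8]), 0.1) (530, 319, 110, 161)
(array([493.6, 318.2]), array([200.6, 233.8]), 74.0) (347, 102, 109, 95)
(array([922.4, 395. ]), array([369. , 111.3]), 89.8) (520, 163, 120, 134)
(array([549.4, 992.4]), array([317.5,  47.9]), 0.0) (513, 0, 111, 48)
(array([722.6, 142.5]), array([70.9, 90. ]), 20.2) (420, 226, 38, 40)
(array([ 748.8, -250. ]), array([71.7, 66.4]), 41.7) (297, 375, 41, 37)
(array([-610.5,    8.5]), array([ 48.6, 212.5]), 71.7) (0, 0, 36, 36)
(array([1010. ,  408.4]), array([ 44.2, 115.5]), 25.6) (616, 224, 24, 46)
```

```bash
cat h.py | head -90
python3 - <<'E'
from h import *
import cv2,numpy as np
snap('ca_wrist','wrist'); snap('ca_scene','scene'); print(st())
E
```

```text
import numpy as np, cv2
from scipy.spatial.transform import Rotation as R
from station import telemetry, optics, manip
def snap(n,name=None):
    p=optics.camera_params(n); im=optics.snapshot(n)[:,:,::-1].copy()
    if name: cv2.imwrite(f"pics/{name}.png",im)
    return im,p
def ray(p,uv,z):
    uv=np.atleast_2d(np.array(uv,float)); d=np.c_[uv,np.ones(len(uv))]@np.linalg.inv(p["mtx"]).T
    d=d@R.from_quat(p["attitude"]).as_matrix().T; o=p["origin"]
    return o+d*((z-o[2])/d[:,2])[:,None]
def proj(p,X):
    X=np.atleast_2d(X); c=(X-p["origin"])@R.from_quat(p["attitude"]).as_matrix()
    u=c@p["mtx"].T; return u[:,:2]/u[:,2:]
def hsv(im,lo,hi):
    m=cv2.inRange(cv2.cvtColor(im,cv2.COLOR_BGR2HSV),np.array(lo),np.array(hi))
    return m
def blobs(m,amin=50):
    cs,_=cv2.findContours(m,cv2.RETR_EXTERNAL,cv2.CHAIN_APPROX_NONE)
    return sorted([c for c in cs if cv2.contourArea(c)>amin],key=cv2.contourArea,reverse=True)
def rect(pts):
    # min-area rectangle in mm-plane
    (c,s,a)=cv2.minAreaRect((pts[:,:2]*1000).astype(np.float32)); return np.round(c,1),np.round(s,1),round(a,1)
def 
[... 1171 characters left out ...]
, "turn",None if yawz is None else round(np.radians(((a-yawz)+180)%360-180),3),"q6",s["q"][5].round(2),"tilt",M[:2,0].round(3))
def tri(obs):
    A=np.zeros((3,3));b=np.zeros(3)
    for p,uv in obs:
        o=p["origin"];d=ray(p,[uv],0)[0]-o;d/=np.linalg.norm(d);P=np.eye(3)-np.outer(d,d);A+=P;b+=P@o
    X=np.linalg.solve(A,b); return X,[ (proj(p,[X])[0]-uv).round(1).tolist() for p,uv in obs]
def rel(p,s,pts,z):
    return (tocase(ray(p,pts,z))-tocase(s["tcp_pos"])).round(4).tolist()Traceback (most recent call last):
  File "<stdin>", line 3, in <module>
  File "h.py", line 5, in snap
    p=optics.camera_params(n); im=optics.snapshot(n)[:,:,::-1].copy()
ValueError: cameras: scene, side, wrist
```

Run:
```python
from h import *
snap('wrist','cb_wrist'); snap('scene','cb_scene'); st()
```

```text
t 41.52 tcp [ 0.4875 -0.0551  0.1725] R [[-0.043, 0.998, 0.044], [-0.012, 0.043, -0.999], [-0.999, -0.043, 0.01]] F [ 0.2  0.4 -2.9] gap 24.5
```

View pics/cb_scene.png

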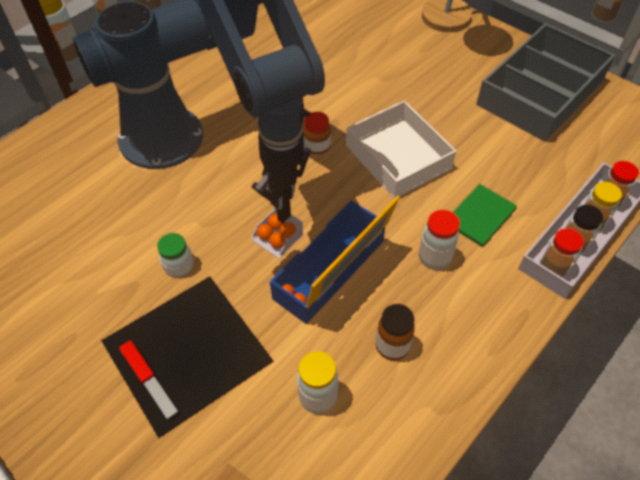

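View pics/cb_wrist.png

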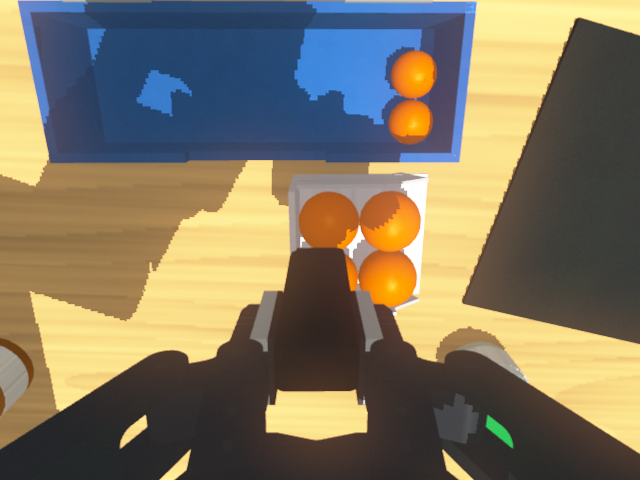

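step_arm --pt "0 0.001 0 0.02" --pt "0 0.003 0 0.08" --pt "0 0.006 0.0005 0.16" --pt "0 0.0105 0.0015 0.26" --pt "0 0.014 0.003 0.36" --pt "0 0.0175 0.004 0.45" --pt "0 0.02 0.0055 0.52" --pt "0 0.021 0.006 0.55"

```text
t: 42.18
tcp_pos: [0.5097, -0.0605, 0.1715]
tool_rot: [-0.595, -0.361, 0.625, -0.354]
force: [-0.7, 0.5, -2.8]
finger_gap: 0.29
```

Run:
```python
from h import *
snap('wrist','cc_wrist'); im,p=snap('scene','cc_scene'); go([.52,.373,.173],-119)
c=np.array([(404,103),(455,153),(395,192),(347,142)]);print(ray(p,c,.06).round(3)[:,:2], rect(ray(p,c,.06)))
```

```text
t 42.28 tcp [ 0.5094 -0.0604  0.1715] R [[-0.042, 0.873, -0.485], [-0.012, -0.486, -0.874], [-0.999, -0.031, 0.031]] F [ 1.3 -0.  -3.5] gap 24.2
case [[-0.0625 -0.0454]] z-ang -119.0 shift [-0.0073 -0.2013 -0.3838] turn -0.0 q6 1.77 tilt [-0.042 -0.012]
[[0.415 0.439]
 [0.603 0.384]
 [0.571 0.203]
 [0.395 0.249]] (array([492.6, 321.3]), array([189.8, 209.9]), 75.6)
```

View pics/cc_wrist.png

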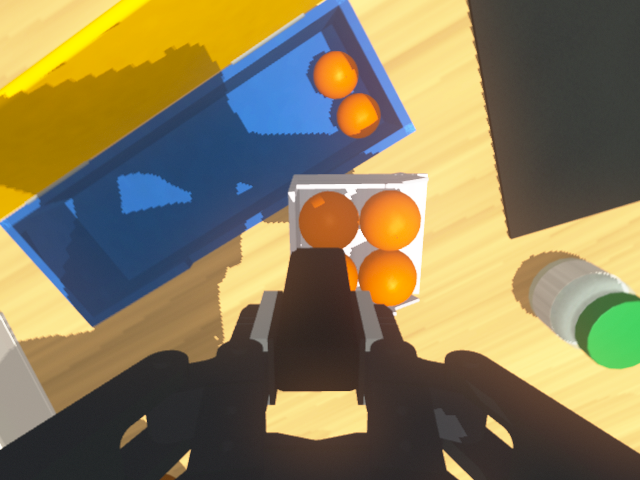

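step_arm --pt "0 -0.001 -0.0015 0" --pt "0 -0.0025 -0.0045 0" --pt "0 -0.0045 -0.009 0" --pt "0 -0.0075 -0.015 0" --pt "0 -0.011 -0.0225 0" --pt "0 -0.0155 -0.031 0" --pt "0 -0.0205 -0.041 0" --pt "0 -0.026 -0.052 0"

```text
t: 42.95
tcp_pos: [0.5118, -0.001, 0.1707]
tool_rot: [-0.594, -0.362, 0.624, -0.355]
force: [0.2, 0.4, -2.7]
finger_gap: 0.285
```

Run:
```python
from h import *
s=telemetry.sense();print(s["qd"].round(3))
snap('wrist','cd_wrist'); s=telemetry.sense();print(s["qd"].round(3));go([.52,.373,.173],-119)
```

```text
[ 0.289  0.012 -0.012  0.017  0.006  0.276]
[-0.024 -0.001  0.006 -0.023  0.008 -0.054]
t 43.0 tcp [0.5115 0.0015 0.1706] R [[-0.043, 0.874, -0.484], [-0.01, -0.485, -0.874], [-0.999, -0.033, 0.029]] F [-0.5  1.2 -3.2] gap 24.4
case [[-0.0577  0.0163]] z-ang -119.0 shift [-0.0064 -0.1728 -0.329 ] turn 0.001 q6 1.88 tilt [-0.043 -0.01 ]
```

View pics/cd_wrist.png

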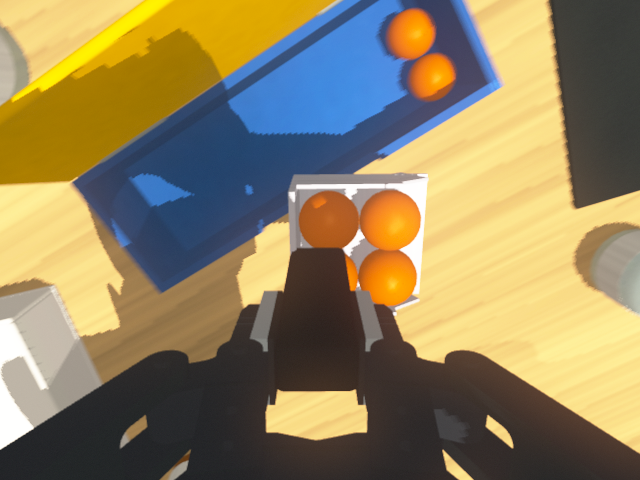

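step_arm --pt "0 -0.001 -0.002 0" --pt "0 -0.003 -0.006 0" --pt "0 -0.0065 -0.012 0" --pt "0 -0.011 -0.02 0" --pt "0 -0.0165 -0.03 0" --pt "0 -0.022 -0.042 0" --pt "0 -0.0295 -0.056 0" --pt "0 -0.038 -0.072 0"

```text
t: 43.67
tcp_pos: [0.5131, 0.0838, 0.1697]
tool_rot: [-0.594, -0.363, 0.624, -0.354]
force: [-0.3, 0.4, -3.7]
finger_gap: 0.287
```

step_arm --pt "0 -0.006 -0.012 0" --pt "0 -0.0125 -0.024 0" --pt "0 -0.019 -0.036 0" --pt "0 -0.026 -0.049 0" --pt "0 -0.033 -0.062 0" --pt "0 -0.04 -0.076 0" --pt "0 -0.0485 -0.091 0" --pt "0 -0.057 -0.107 0"

```text
t: 44.33
tcp_pos: [0.5148, 0.2063, 0.1683]
tool_rot: [-0.594, -0.363, 0.624, -0.354]
force: [-0.8, -0.4, -2.8]
finger_gap: 0.285
```

Run:
```python
from h import *
snap('wrist','ce_wrist'); go([.52,.373,.173],-119)
```

```text
t 44.38 tcp [0.515  0.2099 0.1684] R [[-0.042, 0.874, -0.484], [-0.006, -0.485, -0.875], [-0.999, -0.034, 0.026]] F [ 0.6  2.4 -3.2] gap 24.2
case [[-0.0451  0.2244]] z-ang -119.0 shift [-0.0058 -0.0748 -0.1449] turn 0.001 q6 2.26 tilt [-0.042 -0.006]
```

View pics/ce_wrist.png

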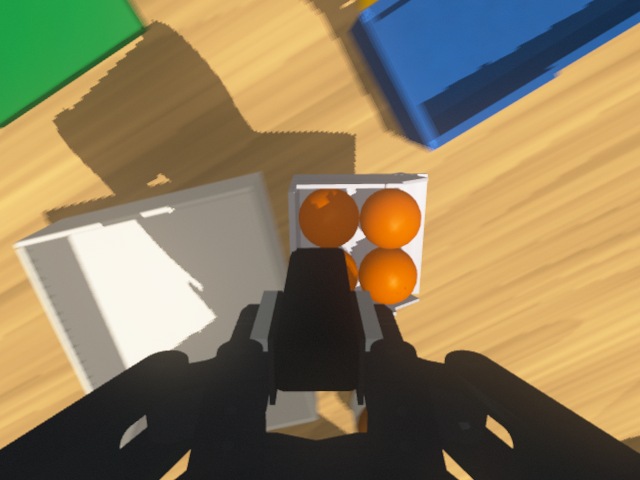

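Run:
```python
from h import *
p=optics.camera_params('wrist')
q=ray(p,[(263,174),(17,245),(312,418),(92,388)],.06)[:,:2];print(q.round(4))
print(np.linalg.norm(q[0]-q[1]),np.linalg.norm(q[0]-q[2]),np.degrees(np.arctan2(*(q[1]-q[0])[::-1])),np.degrees(np.arctan2(*(q[2]-q[0])[::-1])))
im,p=snap('side','ce_side')
```

```text
[[0.5569 0.2259]
 [0.5973 0.3992]
 [0.3666 0.2945]
 [0.4783 0.429 ]]
0.17795300365104205 0.2023131517031043 76.8713181618426 160.15817354565954
```

View pics/ce_side.png

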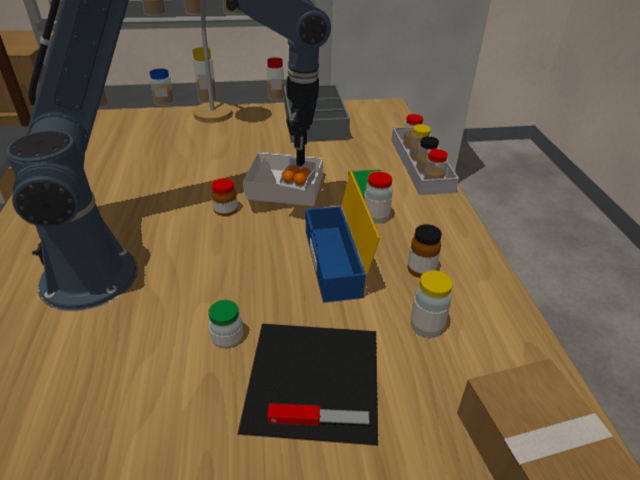

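step_arm --pt "0 -0.002 -0.002 0" --pt "0 -0.006 -0.006 0" --pt "0 -0.012 -0.012 0" --pt "0 -0.02 -0.02 0" --pt "0 -0.03 -0.03 0" --pt "0 -0.04 -0.042 0" --pt "0 -0.05 -0.056 0" --pt "0 -0.06 -0.072 0"

```text
t: 45.1
tcp_pos: [0.4963, 0.3009, 0.1684]
tool_rot: [-0.594, -0.364, 0.624, -0.354]
force: [-0.4, -0.6, -2.6]
finger_gap: 0.292
```

step_arm --pt "0 -0.003 -0.008 0" --pt "0 -0.005 -0.018 0" --pt "0 -0.008 -0.03 0" --pt "0 -0.01 -0.042 0" --pt "0 -0.012 -0.054 0" --pt "0 -0.013 -0.06 0" --pt "0 -0.013 -0.063 0"

```text
t: 45.68
tcp_pos: [0.516, 0.3631, 0.1668]
tool_rot: [-0.594, -0.364, 0.623, -0.354]
force: [-0.2, 0.5, -2.4]
finger_gap: 0.29
```

Run:
```python
from h import *
go([.507,.367,.173],-119);snap('scene','cf_scene');crop('side','cf_side',220,110,140,110,5)
```

```text
t 45.68 tcp [0.516  0.3631 0.1668] R [[-0.043, 0.875, -0.483], [-0.008, -0.484, -0.875], [-0.999, -0.033, 0.028]] F [-0.2  0.5 -2.4] gap 24.7
case [[-0.0374  0.3774]] z-ang -118.9 shift [-0.0058 -0.01    0.0011] turn 0.002 q6 2.5 tilt [-0.043 -0.008]
```

View pics/cf_side.png

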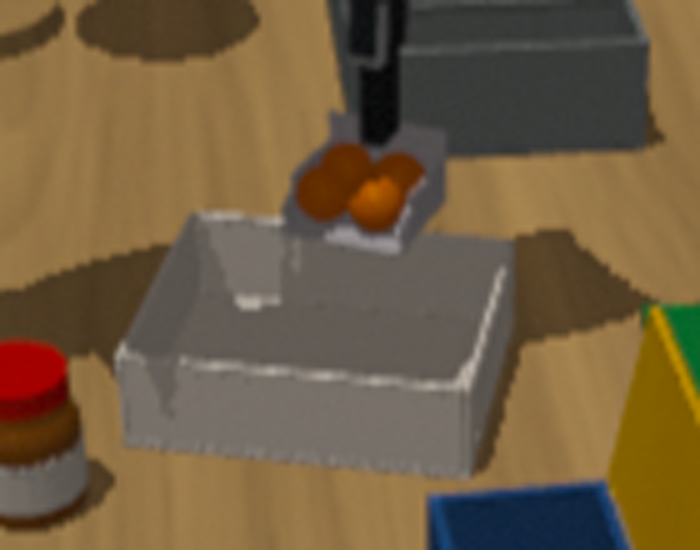

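View pics/cf_scene.png

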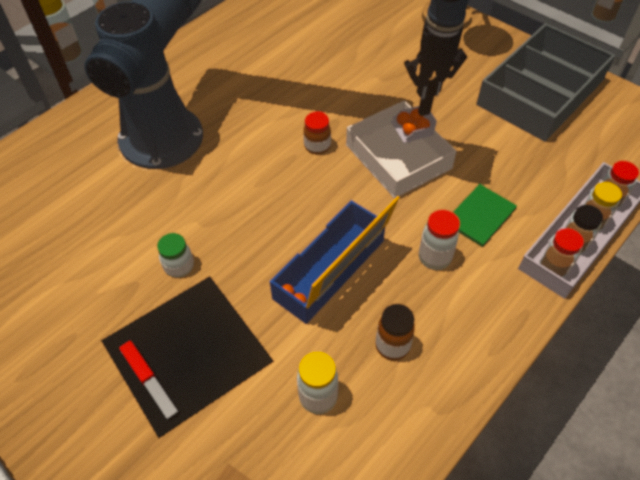

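Run:
```python
from h import *
p=optics.camera_params('side')
q=ray(p,[(259,153),(323,158),(314.5,186.8),(243.7,180)],.06)[:,:2];print(q.round(4),q.mean(0),rect(q))
T=telemetry.sense()["tcp_pos"][:2]
for c,a in ((q.mean(0),-15),):
  u=np.array([np.cos(np.radians(a)),np.sin(np.radians(a))]);v=np.array([-u[1],u[0]])
  M=R.from_quat(telemetry.sense()["tool_rot"]).as_matrix();f=M[:2,2];y=M[:2,1]
  for e,w in ((-.0135,.036),(-.0135,-.036),(.0605,.036),(.0605,-.036)):
    P=T+f*e+y*w-c; print(round(P@u,3),round(P@v,3))
```

```text
[[0.4119 0.4441]
 [0.6015 0.3935]
 [0.5569 0.2374]
 [0.3643 0.2933]] [0.48363916 0.34206244] (array([483.3, 343.3]), array([162.4, 200.5]), 73.8)
0.064 0.032
-0.006 0.05
0.046 -0.04
-0.024 -0.022
```

step_arm --pt "0.005 0 -0.001 0" --pt "0.018 0 -0.003 0" --pt "0.035 0 -0.005 0" --pt "0.053 0 -0.007 0" --pt "0.071 0 -0.009 0" --pt "0.086 0 -0.01 0" --pt "0.094 0 -0.01 0" --pt "0.095 0 -0.01 0"

```text
t: 46.45
tcp_pos: [0.5144, 0.3689, 0.0687]
tool_rot: [-0.592, -0.364, 0.626, -0.354]
force: [-0.1, 1.0, -3.0]
finger_gap: 0.284
```

Run:
```python
from h import *
go([.507,.367,.07],-119);crop('side','cg_side',220,110,140,110,5)
```

```text
t 46.45 tcp [0.5144 0.3689 0.0687] R [[-0.049, 0.874, -0.483], [-0.011, -0.484, -0.875], [-0.999, -0.037, 0.034]] F [-0.1  1.  -3. ] gap 24.3
case [[-0.0388  0.3833]] z-ang -118.9 shift [-0.0009 -0.0056  0.0053] turn 0.001 q6 2.51 tilt [-0.049 -0.011]
```

View pics/cg_side.png

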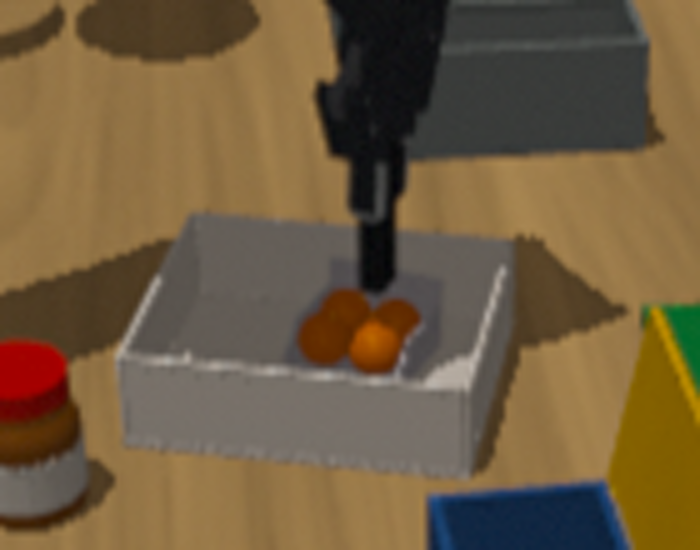

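step_arm --pt "0 0 0.004 0" --pt "0 0 0.014 0" --pt "0 0 0.028 0" --pt "0 0 0.014 0" --pt "0 0 -0.004 0" --pt "0 0 -0.008 0" --pt "0 0 -0.008 0"

```text
t: 47.08
tcp_pos: [0.5202, 0.3769, 0.0709]
tool_rot: [-0.594, -0.364, 0.624, -0.354]
force: [0.2, 0.7, -2.4]
finger_gap: 0.288
```

Run:
```python
from h import *
go([.507,.367,.07],-119);crop('side','ch_side',220,110,140,110,5);snap('wrist','ch_wrist')
```

```text
t 47.08 tcp [0.5202 0.3769 0.0709] R [[-0.044, 0.875, -0.483], [-0.009, -0.484, -0.875], [-0.999, -0.034, 0.029]] F [ 0.2  0.7 -2.4] gap 24.6
case [[-0.0326  0.391 ]] z-ang -118.9 shift [ 0.0015 -0.0067  0.015 ] turn 0.002 q6 2.52 tilt [-0.044 -0.009]
```

View pics/ch_wrist.png

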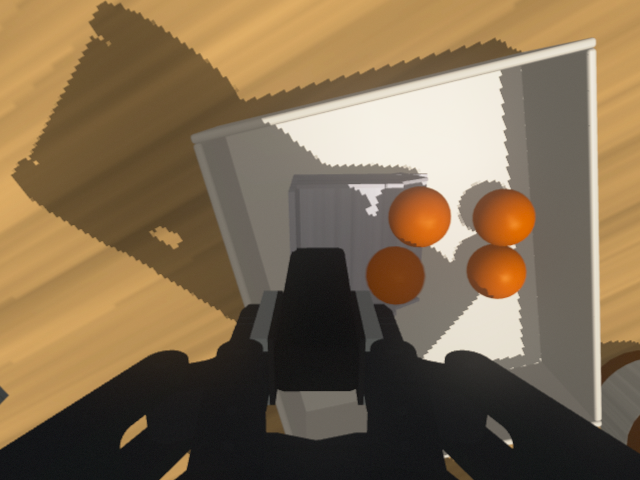

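step_arm --pt "0 0 0.004 0" --pt "0 0 0.014 0" --pt "0 0 0.022 0" --pt "0 0 0.006 0" --pt "0 0 -0.003 0" --pt "0 0 -0.003 0"

```text
t: 47.68
tcp_pos: [0.5213, 0.3792, 0.0704]
tool_rot: [-0.594, -0.364, 0.624, -0.354]
force: [0.1, 0.9, -2.1]
finger_gap: 0.286
```

Run:
```python
from h import *
go([.507,.367,.07],-119);crop('side','ci_side',220,110,140,110,5);snap('wrist','ci_wrist')
```

```text
t 47.68 tcp [0.5213 0.3792 0.0704] R [[-0.044, 0.874, -0.483], [-0.01, -0.484, -0.875], [-0.999, -0.034, 0.03]] F [ 0.1  0.9 -2.1] gap 24.4
case [[-0.0313  0.3932]] z-ang -118.9 shift [ 0.0012 -0.0066  0.0176] turn 0.002 q6 2.52 tilt [-0.044 -0.01 ]
```

View pics/ci_wrist.png

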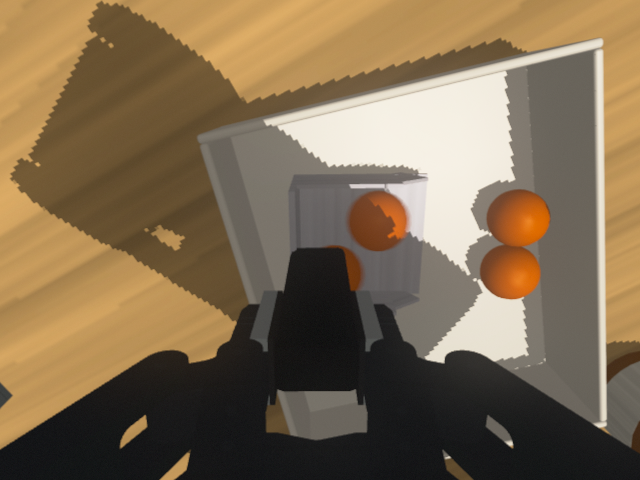

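step_arm --pt "0 -0.003 0.004 -0.1" --pt "0 -0.008 0.009 -0.21" --pt "0 -0.013 0.014 -0.32" --pt "0 -0.018 0.019 -0.43" --pt "0 -0.023 0.024 -0.54" --pt "0 -0.028 0.028 -0.65" --pt "0 -0.032 0.031 -0.76" --pt "0 -0.034 0.032 -0.86"

```text
t: 48.45
tcp_pos: [0.4731, 0.3655, 0.0722]
tool_rot: [0.388, 0.593, -0.416, 0.57]
force: [-0.2, -0.1, -2.9]
finger_gap: 0.287
```

Run:
```python
from h import *
go([.4615,.353,.07],-20);snap('wrist','cj_wrist')
```

```text
t 48.45 tcp [0.4731 0.3655 0.0722] R [[-0.049, 0.934, 0.353], [-0.013, 0.353, -0.936], [-0.999, -0.05, -0.005]] F [-0.2 -0.1 -2.9] gap 24.5
case [[-0.0802  0.3817]] z-ang -69.3 shift [ 0.0029 -0.0151  0.0076] turn -0.861 q6 1.67 tilt [-0.049 -0.013]
```

View pics/cj_wrist.png

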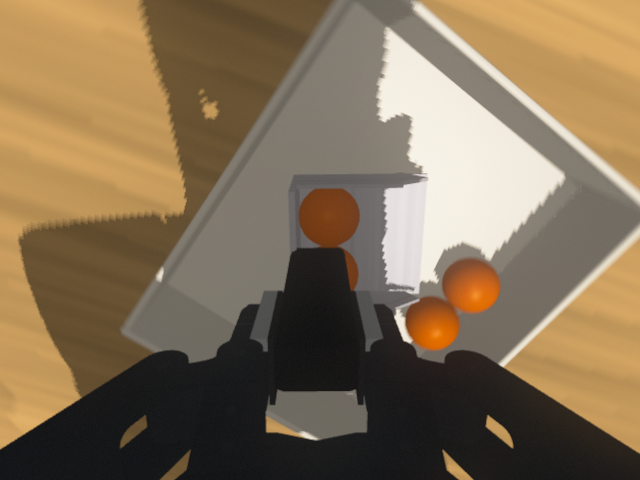

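step_arm --pt "0 -0.001 0.0 -0.11" --pt "0 -0.003 0.001 -0.22" --pt "0 -0.005 0.002 -0.33" --pt "0 -0.007 0.003 -0.44" --pt "0 -0.009 0.004 -0.55" --pt "0 -0.011 0.005 -0.66" --pt "0 -0.013 0.006 -0.77" --pt "0 -0.015 0.007 -0.86"

```text
t: 49.17
tcp_pos: [0.461, 0.3532, 0.0729]
tool_rot: [0.113, 0.713, -0.129, 0.68]
force: [0.6, 1.2, -1.5]
finger_gap: 0.287
```

Run:
```python
from h import *
go([.4615,.353,.07],-20);snap('wrist','ck_wrist')
```

```text
t 49.17 tcp [0.461  0.3532 0.0729] R [[-0.05, 0.336, 0.94], [-0.013, 0.941, -0.337], [-0.999, -0.029, -0.042]] F [ 0.6  1.2 -1.5] gap 24.5
case [[-0.0927  0.3699]] z-ang -19.7 shift [0.0029 0.0001 0.0006] turn 0.005 q6 0.79 tilt [-0.05  -0.013]
```

View pics/ck_wrist.png

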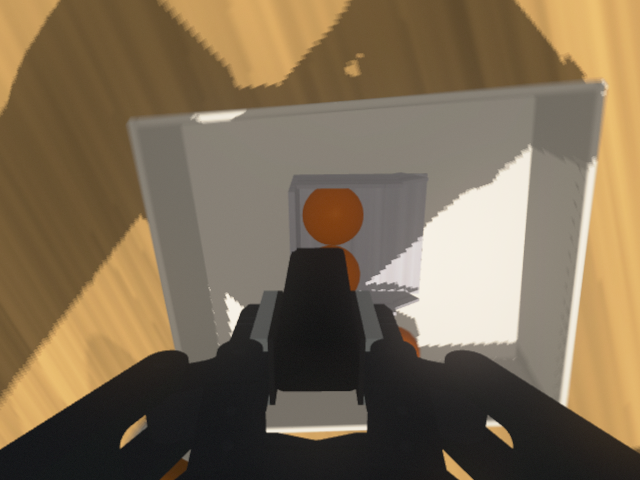

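step_arm --pt "0 0 -0.008 0" --pt "0 0 -0.026 0" --pt "0 0 -0.04 0" --pt "0 0 -0.04 0" --pt "0 0 -0.04 0" --pt "0 0 -0.04 0" --pt "0 0 -0.04 0" --pt "0 0 -0.04 0"

```text
t: 49.88
tcp_pos: [0.4235, 0.3663, 0.0746]
tool_rot: [0.113, 0.713, -0.128, 0.68]
force: [0.2, -0.4, -2.3]
finger_gap: 0.287
```

Run:
```python
from h import *
go([.4615,.353,.07],-20);snap('wrist','cl_wrist')
```

```text
t 49.88 tcp [0.4235 0.3663 0.0746] R [[-0.05, 0.335, 0.941], [-0.014, 0.942, -0.336], [-0.999, -0.029, -0.042]] F [ 0.2 -0.4 -2.3] gap 24.5
case [[-0.1296  0.3847]] z-ang -19.6 shift [0.0029 0.0003 0.0404] turn 0.006 q6 0.84 tilt [-0.05  -0.014]
```

View pics/cl_wrist.png

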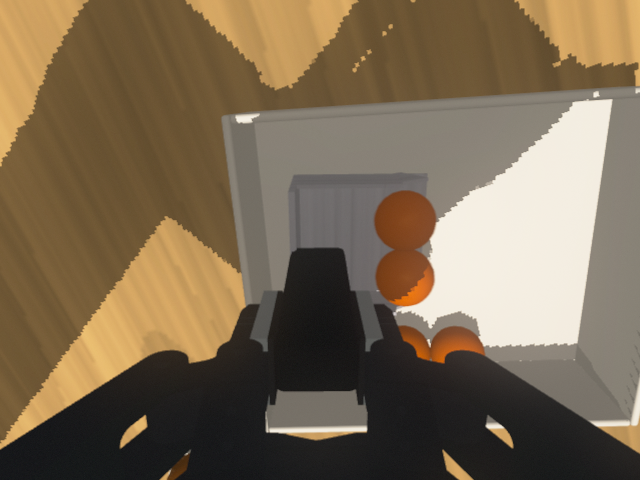

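step_arm --pt "0 0 -0.003 0" --pt "0 0 -0.008 0" --pt "0 0 -0.008 0" --pt "0 0 -0.008 0" --pt "0 0 -0.008 0" --pt "0 0 -0.008 0"

```text
t: 50.43
tcp_pos: [0.4162, 0.369, 0.0751]
tool_rot: [0.113, 0.713, -0.128, 0.68]
force: [0.7, -0.0, -1.7]
finger_gap: 0.288
```

Run:
```python
from h import *
go([.4615,.353,.07],-20);snap('wrist','cm_wrist')
```

```text
t 50.43 tcp [0.4162 0.369  0.0751] R [[-0.049, 0.335, 0.941], [-0.013, 0.942, -0.336], [-0.999, -0.029, -0.042]] F [ 0.7 -0.  -1.7] gap 24.6
case [[-0.1368  0.3877]] z-ang -19.6 shift [0.0031 0.0002 0.0482] turn 0.006 q6 0.85 tilt [-0.049 -0.013]
```

View pics/cm_wrist.png

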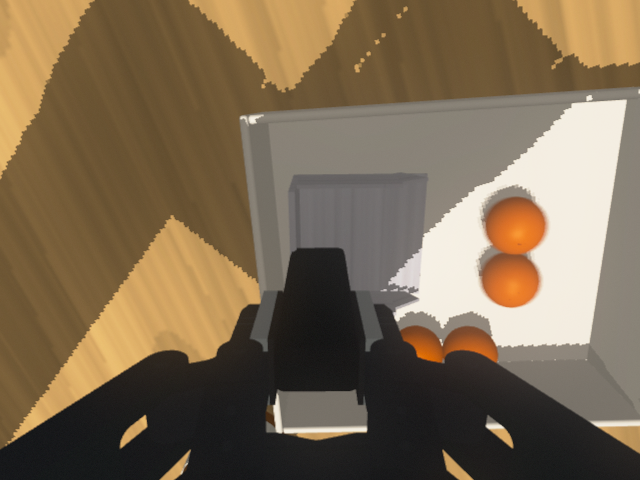

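step_arm --pt "-0.015 0 0 0" --pt "-0.04 0 0 0" --pt "-0.07 0 0 0" --pt "-0.095 0 0.004 0.08" --pt "-0.105 0 0.012 0.2" --pt "-0.105 -0.01 0.025 0.32" --pt "-0.105 -0.03 0.04 0.44" --pt "-0.105 -0.055 0.055 0.56"

```text
t: 51.15
tcp_pos: [0.4558, 0.3005, 0.1798]
tool_rot: [0.298, 0.649, -0.321, 0.623]
force: [0.6, -0.4, -1.6]
finger_gap: 0.287
```

Run:
```python
from h import *
P=toworld([-.0045,.03])[0];print(P);go([.555,.19,.176],-87.5);go([*P,.176],-87.5);snap('scene','cn_scene')
```

```text
[0.5639957  0.01747516]
t 51.15 tcp [0.4558 0.3005 0.1798] R [[-0.047, 0.786, 0.616], [-0.012, 0.616, -0.787], [-0.999, -0.045, -0.019]] F [ 0.6 -0.4 -1.6] gap 24.5
case [[-0.1003  0.3175]] z-ang -51.9 shift [0.0005 0.0101 0.1482] turn 0.62 q6 1.28 tilt [-0.047 -0.012]
t 51.15 tcp [0.4558 0.3005 0.1798] R [[-0.047, 0.786, 0.616], [-0.012, 0.616, -0.787], [-0.999, -0.045, -0.019]] F [ 0.6 -0.4 -1.6] gap 24.5
case [[-0.1003  0.3175]] z-ang -51.9 shift [ 0.0022 -0.0892  0.2896] turn 0.62 q6 1.28 tilt [-0.047 -0.012]
```

View pics/cn_scene.png

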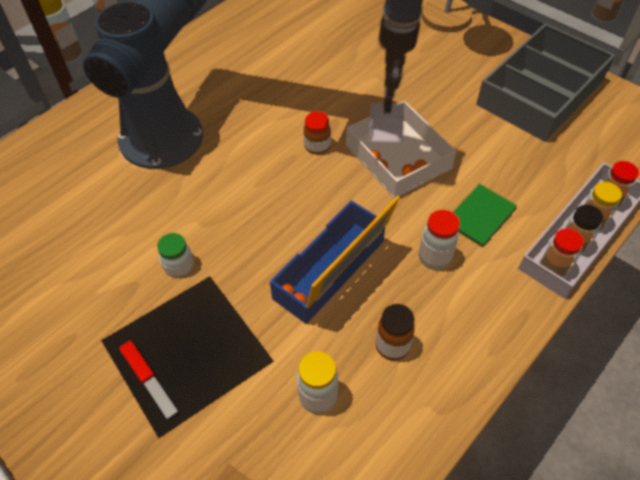

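step_arm --pt "0 0.001 0.015 0.08" --pt "0 0.003 0.035 0.17" --pt "0 0.004 0.06 0.26" --pt "0 0.006 0.085 0.35" --pt "0 0.008 0.108 0.44" --pt "0 0.009 0.128 0.53" --pt "0 0.01 0.142 0.6" --pt "0 0.01 0.148 0.62"

```text
t: 51.87
tcp_pos: [0.556, 0.1818, 0.1764]
tool_rot: [0.475, 0.516, -0.508, 0.501]
force: [-0.3, 0.7, -1.9]
finger_gap: 0.285
```

Run:
```python
from h import *
P=toworld([-.0045,.03])[0];go([*P,.172],-87.5)
```

```text
t 51.87 tcp [0.556  0.1818 0.1764] R [[-0.048, 0.998, 0.035], [-0.019, 0.034, -0.999], [-0.999, -0.048, 0.017]] F [-0.3  0.7 -1.9] gap 24.3
case [[-0.0053  0.1945]] z-ang -88.0 shift [0.0071 0.0027 0.1644] turn -0.009 q6 1.67 tilt [-0.048 -0.019]
```

step_arm --pt "0 0.0003 0.01 0" --pt "0.001 0.001 0.03 -0.004" --pt "0.002 0.001 0.055 -0.009" --pt "0.003 0.002 0.085 -0.009" --pt "0.004 0.002 0.113 -0.009" --pt "0.005 0.0027 0.14 -0.009" --pt "0.006 0.0027 0.158 -0.009" --pt "0.006 0.0027 0.1644 -0.009"

```text
t: 52.53
tcp_pos: [0.5635, 0.0151, 0.173]
tool_rot: [0.472, 0.518, -0.506, 0.503]
force: [0.3, 0.4, -2.0]
finger_gap: 0.29
```

Run:
```python
from h import *
snap('side');snap('side');P=toworld([-.0045,.03])[0];go([*P,.172],-87.5);crop('side','co_side',270,150,140,160,4);snap('wrist','co_wrist')
```

```text
t 52.63 tcp [0.5636 0.0169 0.1731] R [[-0.048, 0.998, 0.043], [-0.018, 0.042, -0.999], [-0.999, -0.049, 0.016]] F [-0.3  1.2 -1.5] gap 24.5
case [[-0.0049  0.0295]] z-ang -87.6 shift [ 0.0011  0.0005 -0.0006] turn -0.001 q6 1.39 tilt [-0.048 -0.018]
```

View pics/co_side.png

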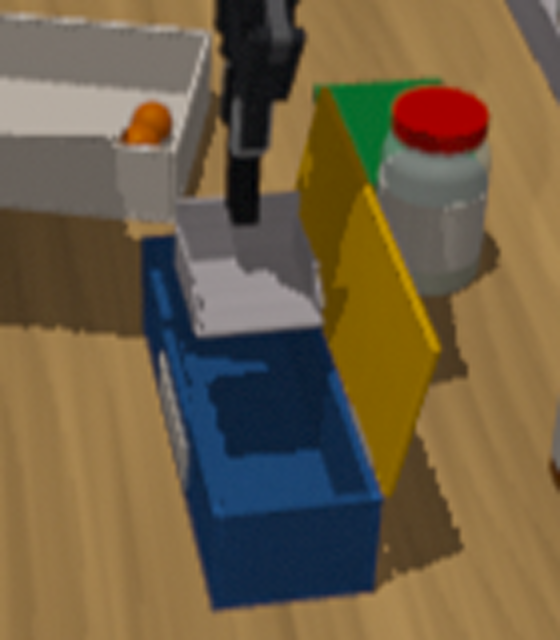

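View pics/co_wrist.png

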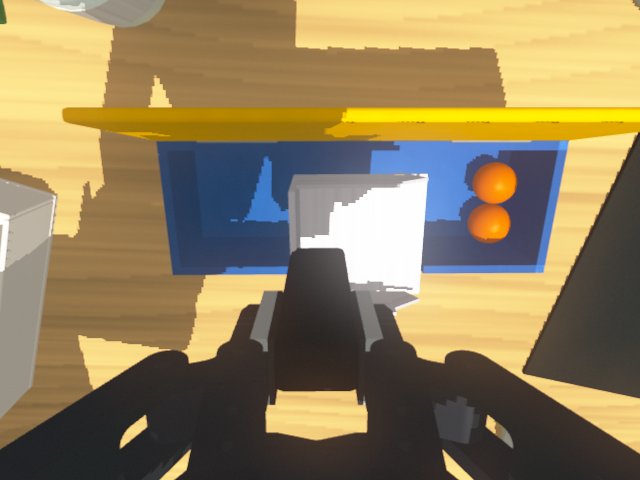

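Run:
```python
from h import *
p=optics.camera_params('side')
for c in [(200,335),(324,326)]:
  uv=(270+c[0]/4,150+c[1]/4); print(uv,tocase(ray(p,[uv],.1136)).round(4))
# predicted
for x in(-.0409,.0311): print(proj(p,[[*toworld([x,-.031])[0],.1136]]))
# case rim far corners check: near end inner edges
for c in [(212,515),(378,495),(150,240)]:
  uv=(270+c[0]/4,150+c[1]/4); print(tocase(ray(p,[uv],.072)).round(4))
```

```text
(320.0, 233.75) [[-0.0358 -0.0266]]
(351.0, 231.5) [[ 0.0348 -0.0292]]
[[318.06410601 235.15517079]]
[[349.55606375 232.12953551]]
[[-0.0465 -0.1288]]
[[ 0.0449 -0.1273]]
[[-0.0404  0.127 ]]
```

step_arm --pt "0.006 0.0003 0 0" --pt "0.018 0.001 0 0" --pt "0.032 0.0016 0 0" --pt "0.046 0.0022 0 0" --pt "0.056 0.0027 0 0" --pt "0.06 0.003 0 0" --pt "0.06 0.003 0 0"

```text
t: 53.32
tcp_pos: [0.5631, 0.0185, 0.1119]
tool_rot: [0.472, 0.52, -0.505, 0.502]
force: [-0.2, 0.5, -1.4]
finger_gap: 0.284
```

Run:
```python
from h import *
P=toworld([-.0049,.03])[0];go([*P,.068],-87.5)
```

```text
t 53.32 tcp [0.5631 0.0185 0.1119] R [[-0.05, 0.998, 0.046], [-0.017, 0.045, -0.999], [-0.999, -0.051, 0.015]] F [-0.2  0.5 -1.4] gap 24.3
case [[-0.0053  0.0311]] z-ang -87.4 shift [0.0439 0.0026 0.0004] turn 0.002 q6 1.39 tilt [-0.05  -0.017]
```

Inside freely (underside .052). Down to the floor.

step_arm --pt "0.006 0.0004 0 0" --pt "0.016 0.001 0 0" --pt "0.027 0.0016 0 0" --pt "0.036 0.0022 0 0" --pt "0.042 0.0026 0 0" --pt "0.0435 0.0026 0 0" --pt "0.0435 0.0026 0 0"

```text
t: 53.9
tcp_pos: [0.5633, 0.0178, 0.0681]
tool_rot: [0.472, 0.52, -0.505, 0.502]
force: [-1.2, -0.1, -0.0]
finger_gap: 0.279
```

Run:
```python
from h import *
P=toworld([-.0049,-.058])[0];go([*P,.068],-87.5);snap('wrist','cp_wrist')
```

```text
t 53.9 tcp [0.5633 0.0178 0.0681] R [[-0.051, 0.998, 0.045], [-0.017, 0.045, -0.999], [-0.999, -0.052, 0.015]] F [-1.2 -0.1 -0. ] gap 23.8
case [[-0.0051  0.0304]] z-ang -87.4 shift [0.0014 0.0002 0.0884] turn 0.002 q6 1.39 tilt [-0.051 -0.017]
```

View pics/cp_wrist.png

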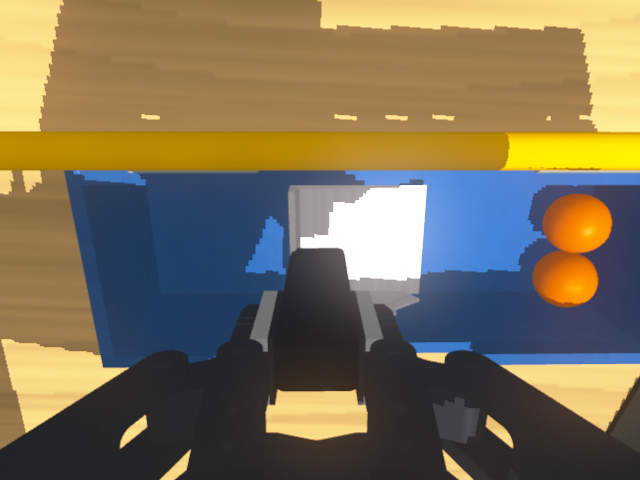

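step_arm --pt "0 0 0.004 0" --pt "0 0 0.012 0" --pt "0.0003 0 0.02 0" --pt "0.0005 0 0.028 0" --pt "0.0006 0 0.036 0" --pt "0.0008 0 0.044 0" --pt "0.0009 0 0.052 0" --pt "0.001 0 0.06 0"

```text
t: 54.62
tcp_pos: [0.566, -0.0431, 0.068]
tool_rot: [0.472, 0.52, -0.505, 0.502]
force: [-0.5, 1.5, 1.0]
finger_gap: 0.281
```

Run:
```python
from h import *
P=toworld([-.0049,-.060])[0];go([*P,.068],-87.5)
```

```text
t 54.62 tcp [ 0.566  -0.0431  0.068 ] R [[-0.051, 0.998, 0.045], [-0.017, 0.044, -0.999], [-0.999, -0.051, 0.015]] F [-0.5  1.5  1. ] gap 24.0
case [[-0.0051 -0.0306]] z-ang -87.4 shift [0.0004 0.0002 0.0294] turn 0.001 q6 1.3 tilt [-0.051 -0.017]
```

step_arm --pt "0 0 0.006 0" --pt "0.0001 0 0.014 0" --pt "0.0003 0 0.021 0" --pt "0.0004 0 0.027 0" --pt "0.0004 0 0.0285 0" --pt "0.0004 0 0.0285 0"

```text
t: 55.12
tcp_pos: [0.5675, -0.0728, 0.068]
tool_rot: [0.472, 0.519, -0.506, 0.502]
force: [0.2, -1.2, -1.2]
finger_gap: 0.288
```

Run:
```python
from h import *
P=toworld([-.0049,-.060])[0];go([*P,.068],-87.5);snap('wrist','cq_wrist')
```

```text
t 55.12 tcp [ 0.5675 -0.0728  0.068 ] R [[-0.05, 0.998, 0.045], [-0.018, 0.044, -0.999], [-0.999, -0.051, 0.016]] F [ 0.2 -1.2 -1.2] gap 24.6
case [[-0.005  -0.0603]] z-ang -87.4 shift [ 0.      0.0001 -0.0003] turn 0.001 q6 1.25 tilt [-0.05  -0.018]
```

View pics/cq_wrist.png

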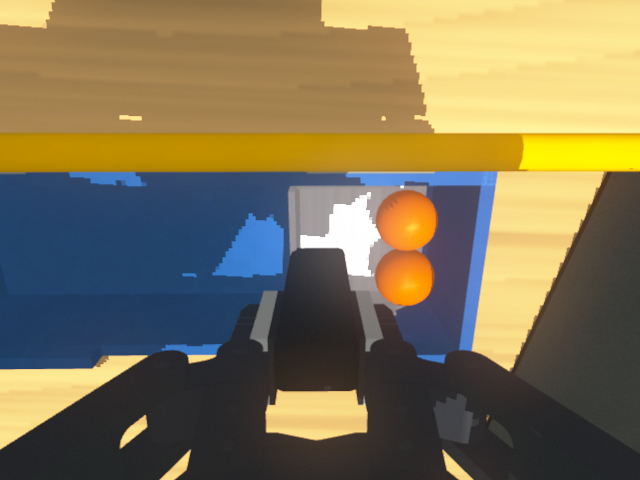

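step_arm --pt "0 0 0.002 0" --pt "0 0 0.003 0" --pt "0 0 0.003 0" --pt "0 0 0.003 0"

```text
t: 55.5
tcp_pos: [0.5675, -0.0754, 0.068]
tool_rot: [0.471, 0.519, -0.506, 0.502]
force: [0.9, -0.7, -1.5]
finger_gap: 0.285
```

Run:
```python
from h import *
P=toworld([-.0049,-.060])[0];go([*P,.068],-87.5);snap('wrist','cr_wrist')
```

```text
t 55.5 tcp [ 0.5675 -0.0754  0.068 ] R [[-0.051, 0.998, 0.045], [-0.018, 0.044, -0.999], [-0.999, -0.051, 0.016]] F [ 0.9 -0.7 -1.5] gap 24.3
case [[-0.0051 -0.0629]] z-ang -87.4 shift [-0.      0.0002 -0.0029] turn 0.002 q6 1.25 tilt [-0.051 -0.018]
```

View pics/cr_wrist.png

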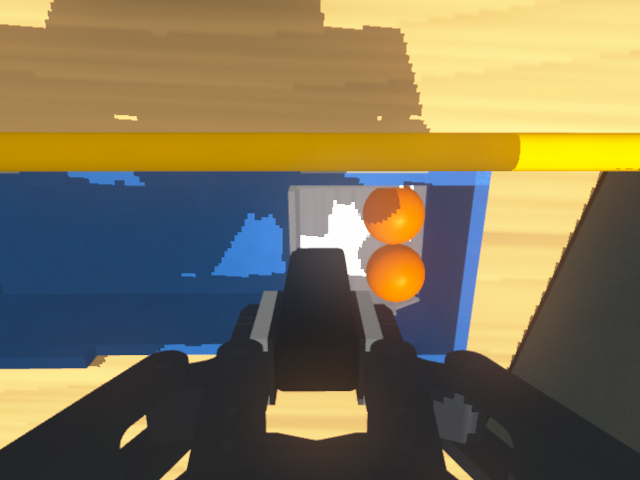

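step_arm --pt "-0.0005 0 0 0" --pt "-0.001 0 0 0" --pt "-0.001 0 0 0" --pt "-0.001 0 0 0" --pt "-0.001 0 0 0" --pt "-0.001 0 0 0" --pt "-0.001 0 0 0" --pt "-0.001 0 0 0"

```text
t: 56.22
tcp_pos: [0.5675, -0.0754, 0.069]
tool_rot: [0.471, 0.519, -0.506, 0.502]
force: [-0.9, -0.4, -2.3]
finger_gap: 0.288
```

Run:
```python
from h import *
P=toworld([-.0049,-.060])[0];go([*P,.068],-87.5);snap('wrist','cs_wrist')
```

```text
t 56.22 tcp [ 0.5675 -0.0754  0.069 ] R [[-0.051, 0.998, 0.045], [-0.018, 0.044, -0.999], [-0.999, -0.052, 0.016]] F [-0.9 -0.4 -2.3] gap 24.6
case [[-0.005  -0.0629]] z-ang -87.4 shift [ 0.001   0.0002 -0.0029] turn 0.002 q6 1.25 tilt [-0.051 -0.018]
```

View pics/cs_wrist.png

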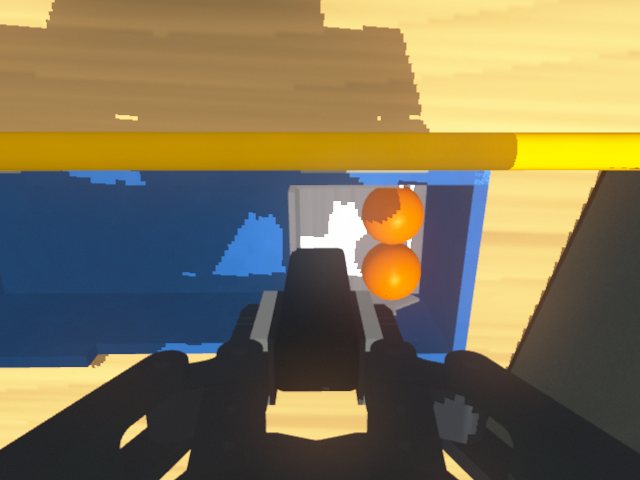

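step_arm --pt "0 0 -0.0013 0" --pt "0 0 -0.004 0" --pt "0 0 -0.008 0" --pt "0 0 -0.0133 0" --pt "0 0 -0.02 0" --pt "0 0 -0.028 0" --pt "0 0 -0.0373 0" --pt "0 0 -0.0373 0"

```text
t: 56.93
tcp_pos: [0.5655, -0.0358, 0.0684]
tool_rot: [0.471, 0.52, -0.505, 0.503]
force: [-0.7, 0.2, -2.7]
finger_gap: 0.288
```

Run:
```python
from h import *
snap('wrist','ct_wrist');P=toworld([-.0049,-.020])[0];go([*P,.168],-87.5)
```

```text
t 56.98 tcp [ 0.5657 -0.0367  0.0685] R [[-0.051, 0.998, 0.047], [-0.018, 0.046, -0.999], [-0.999, -0.052, 0.016]] F [-0.2  0.2 -2.5] gap 24.1
case [[-0.0051 -0.0242]] z-ang -87.3 shift [-0.0995 -0.0049 -0.0026] turn 0.004 q6 1.31 tilt [-0.051 -0.018]
```

View pics/ct_wrist.png

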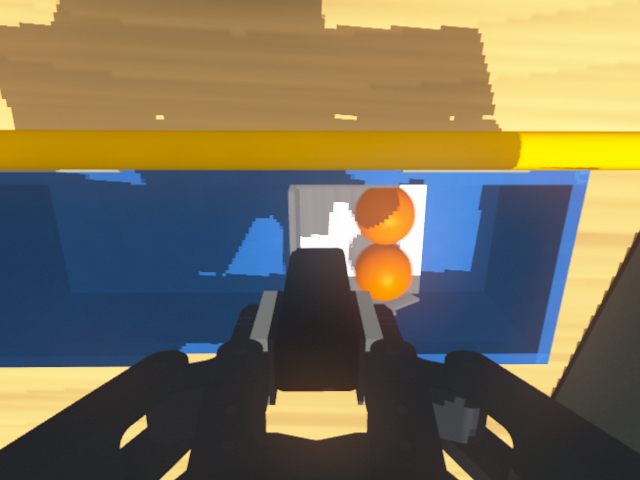

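step_arm --pt "-0.004 -0.0002 0 0" --pt "-0.014 -0.0007 0 0" --pt "-0.03 -0.0015 0 0" --pt "-0.048 -0.0024 0 0" --pt "-0.066 -0.0033 0 0" --pt "-0.082 -0.004 0 0" --pt "-0.094 -0.0047 0 0" --pt "-0.1 -0.005 0 0"

```text
t: 57.65
tcp_pos: [0.5668, -0.0357, 0.1713]
tool_rot: [0.472, 0.519, -0.505, 0.504]
force: [-0.5, 0.6, -2.7]
finger_gap: 0.285
```

Run:
```python
from h import *
snap('wrist','cu_wrist');go([.51,-.05,.173],-119)
```

```text
t 57.7 tcp [ 0.5671 -0.0357  0.1716] R [[-0.046, 0.998, 0.047], [-0.02, 0.046, -0.999], [-0.999, -0.047, 0.017]] F [ 0.5 -1.  -1.2] gap 24.8
case [[-0.0037 -0.0233]] z-ang -87.3 shift [ 0.0015 -0.0577  0.0116] turn 0.553 q6 1.3 tilt [-0.046 -0.02 ]
```

View pics/cu_wrist.png

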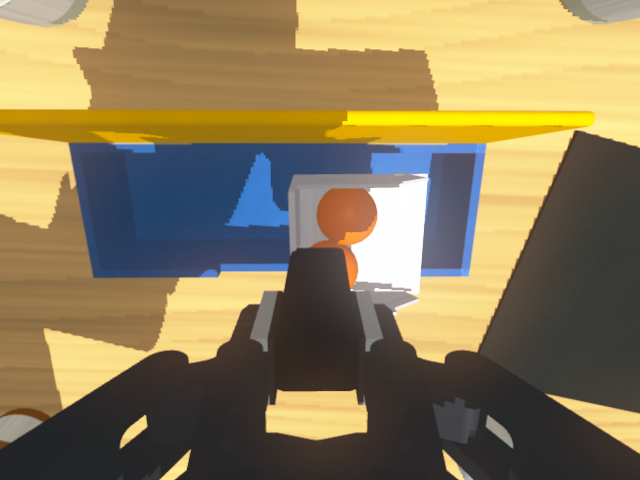

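step_arm --pt "0 -0.003 0 0.02" --pt "0 -0.009 0 0.08" --pt "0 -0.018 0.001 0.16" --pt "0 -0.028 0.003 0.26" --pt "0 -0.038 0.005 0.36" --pt "0 -0.048 0.008 0.45" --pt "0 -0.055 0.01 0.52" --pt "0 -0.0577 0.0116 0.55"

```text
t: 58.37
tcp_pos: [0.5076, -0.0498, 0.1737]
tool_rot: [-0.591, -0.362, 0.628, -0.355]
force: [1.2, 0.2, -1.9]
finger_gap: 0.288
```

step_arm --pt "0 -0.001 -0.002 0" --pt "0 -0.003 -0.006 0" --pt "0 -0.0065 -0.012 0" --pt "0 -0.011 -0.02 0" --pt "0 -0.0165 -0.03 0" --pt "0 -0.022 -0.042 0" --pt "0 -0.0295 -0.056 0" --pt "0 -0.038 -0.072 0"

```text
t: 59.03
tcp_pos: [0.5094, 0.0331, 0.172]
tool_rot: [-0.591, -0.362, 0.628, -0.355]
force: [0.9, -0.1, -2.0]
finger_gap: 0.288
```

step_arm --pt "0 -0.006 -0.012 0" --pt "0 -0.0125 -0.024 0" --pt "0 -0.019 -0.036 0" --pt "0 -0.026 -0.049 0" --pt "0 -0.033 -0.062 0" --pt "0 -0.04 -0.076 0" --pt "0 -0.0485 -0.091 0" --pt "0 -0.057 -0.107 0"

```text
t: 59.7
tcp_pos: [0.511, 0.1563, 0.1695]
tool_rot: [-0.59, -0.362, 0.628, -0.355]
force: [-0.1, -0.6, -2.1]
finger_gap: 0.286
```

Run:
```python
from h import *
snap('wrist','cv_wrist');go([.51,.37,.168],-119)
```

```text
t 59.75 tcp [0.511  0.1597 0.1696] R [[-0.05, 0.874, -0.483], [-0.015, -0.484, -0.875], [-0.999, -0.036, 0.038]] F [ 0.8  1.2 -2.4] gap 24.4
case [[-0.0513  0.1744]] z-ang -118.9 shift [-0.0016 -0.1026 -0.1836] turn 0.002 q6 2.18 tilt [-0.05  -0.015]
```

View pics/cv_wrist.png

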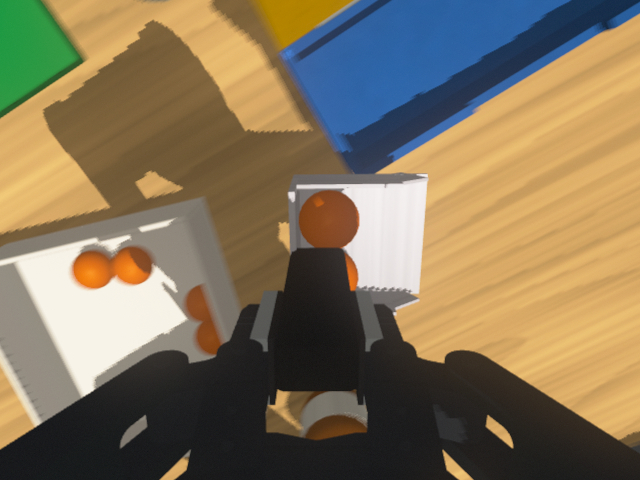

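step_arm --pt "0 -0.006 -0.01 0" --pt "0 -0.013 -0.022 0" --pt "0 -0.02 -0.035 0" --pt "0 -0.028 -0.049 0" --pt "0 -0.036 -0.063 0" --pt "0 -0.044 -0.078 0" --pt "0 -0.052 -0.093 0" --pt "0 -0.06 -0.108 0"

```text
t: 60.42
tcp_pos: [0.5099, 0.2852, 0.1675]
tool_rot: [-0.591, -0.364, 0.627, -0.355]
force: [0.1, 0.0, -2.0]
finger_gap: 0.284
```

step_arm --pt "0 -0.006 -0.012 0" --pt "0 -0.014 -0.025 0" --pt "0 -0.021 -0.038 0" --pt "0 -0.028 -0.05 0" --pt "0 -0.034 -0.06 0" --pt "0 -0.038 -0.067 0" --pt "0 -0.039 -0.07 0"

```text
t: 61.0
tcp_pos: [0.5092, 0.3667, 0.1661]
tool_rot: [-0.59, -0.364, 0.626, -0.355]
force: [-0.8, -0.5, -1.9]
finger_gap: 0.287
```

Run:
```python
from h import *
im,p=snap('wrist','cw_wrist');go([.51,.367,.168],-119);crop('side','cw_side',220,110,140,110,5)
for c in blobs(hsv(im,(5,150,60),(18,255,255)),150):
  (u,v),r=cv2.minEnclosingCircle(c);print((round(u),round(v)),round(r),ray(p,[(u,v)],.02).round(3)[0,:2])
```

```text
t 61.05 tcp [0.5095 0.3665 0.1661] R [[-0.05, 0.875, -0.481], [-0.015, -0.482, -0.876], [-0.999, -0.036, 0.037]] F [ 0.1  0.6 -0.9] gap 25.0
case [[-0.0437  0.3811]] z-ang -118.8 shift [-0.0019  0.0001 -0.0006] turn 0.004 q6 2.51 tilt [-0.05  -0.015]
(582, 355) 57 [0.267 0.222]
(329, 221) 30 [0.489 0.362]
(438, 198) 39 [0.464 0.279]
(324, 136) 22 [0.549 0.334]
(368, 131) 21 [0.536 0.304]
(350, 272) 18 [0.442 0.368]
(531, 308) 33 [0.335 0.247]
```

View pics/cw_wrist.png

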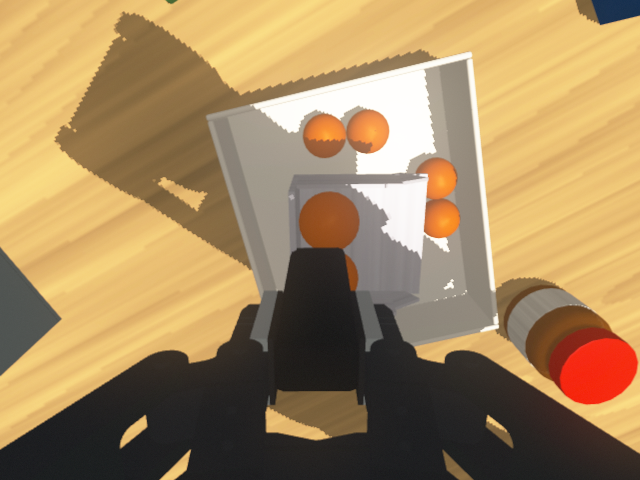

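View pics/cw_side.png

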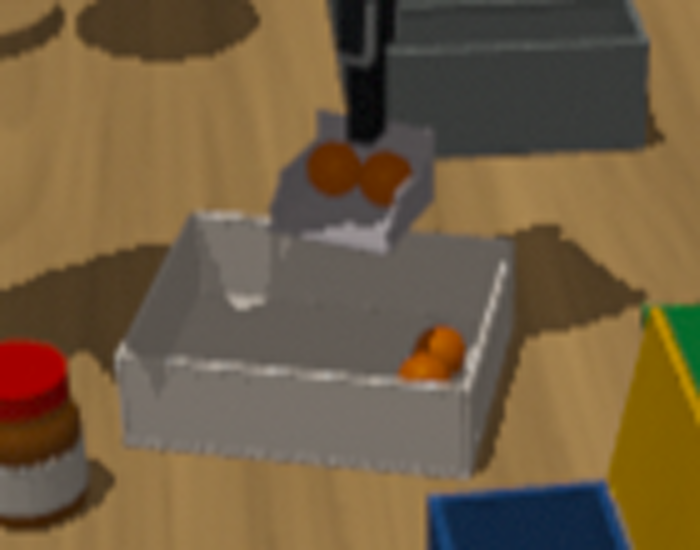

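step_arm --pt "0 -0.004 0.002 -0.1" --pt "0 -0.01 0.004 -0.21" --pt "0 -0.017 0.006 -0.32" --pt "0 -0.024 0.008 -0.43" --pt "0 -0.031 0.01 -0.54" --pt "0 -0.037 0.012 -0.65" --pt "0 -0.041 0.014 -0.76" --pt "0 -0.0434 0.0153 -0.87"

```text
t: 61.77
tcp_pos: [0.4637, 0.3721, 0.1684]
tool_rot: [0.384, 0.595, -0.414, 0.572]
force: [0.4, 0.8, -2.1]
finger_gap: 0.284
```

Run:
```python
from h import *
im,p=snap('wrist','cx_wrist');go([.464,.374,.0715],-69)
```

```text
t 61.82 tcp [0.4633 0.3721 0.1684] R [[-0.051, 0.929, 0.366], [-0.017, 0.366, -0.931], [-0.999, -0.054, -0.003]] F [ 0.1 -0.3 -1.9] gap 24.5
case [[-0.0897  0.3887]] z-ang -68.5 shift [ 0.0967  0.0066 -0.0012] turn 0.008 q6 1.68 tilt [-0.051 -0.017]
```

View pics/cx_wrist.png

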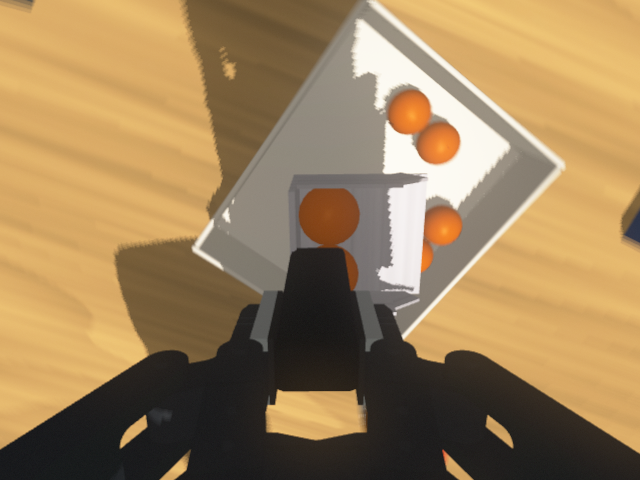

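Descend, clear of the balls.

step_arm --pt "0.005 0 0 0" --pt "0.018 0.001 0 0" --pt "0.036 0.002 -0.001 0" --pt "0.055 0.004 -0.001 0" --pt "0.074 0.005 -0.001 0" --pt "0.089 0.006 -0.001 0" --pt "0.096 0.0066 -0.001 0" --pt "0.096 0.0066 -0.001 0"

```text
t: 62.48
tcp_pos: [0.4632, 0.3727, 0.0702]
tool_rot: [0.382, 0.596, -0.415, 0.571]
force: [-0.4, 0.6, -1.4]
finger_gap: 0.287
```

step_arm --pt "0 -0.001 0.0 -0.11" --pt "0 -0.003 0.001 -0.22" --pt "0 -0.005 0.002 -0.33" --pt "0 -0.007 0.003 -0.44" --pt "0 -0.009 0.004 -0.55" --pt "0 -0.011 0.005 -0.66" --pt "0 -0.013 0.006 -0.77" --pt "0 -0.015 0.007 -0.86"

```text
t: 63.15
tcp_pos: [0.4528, 0.3609, 0.0723]
tool_rot: [0.108, 0.714, -0.127, 0.68]
force: [-0.3, -0.5, -2.3]
finger_gap: 0.289
```

Run:
```python
from h import *
im,p=snap('wrist','cy_wrist');go([.416,.37,.0715],-20)
```

```text
t 63.2 tcp [0.4523 0.3605 0.0722] R [[-0.054, 0.325, 0.944], [-0.018, 0.945, -0.327], [-0.998, -0.035, -0.045]] F [ 0.2 -0.7 -1.9] gap 24.6
case [[-0.1012  0.3776]] z-ang -19.1 shift [ 0.0025 -0.0028 -0.0373] turn 0.016 q6 0.8 tilt [-0.054 -0.018]
```

View pics/cy_wrist.png

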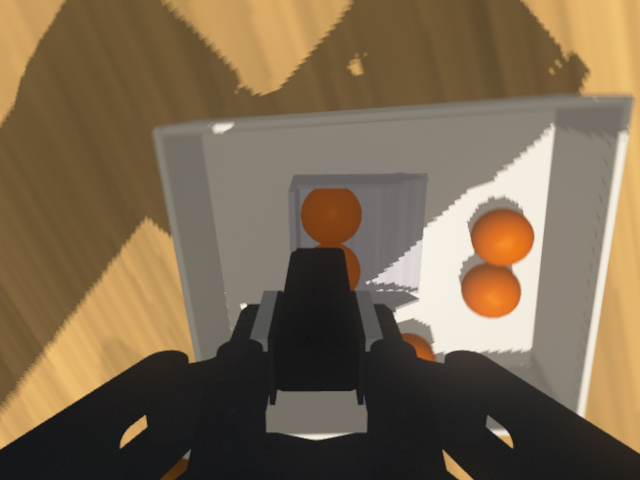

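Now a quick draw back, then slower again, as before.

step_arm --pt "0 0 -0.01 0" --pt "0 0 -0.028 0" --pt "0 0 -0.037 0" --pt "0 0 -0.037 0" --pt "0 0 -0.037 0" --pt "0 0 -0.037 0" --pt "0 0 -0.037 0" --pt "0 0 -0.037 0"

```text
t: 63.87
tcp_pos: [0.4179, 0.3726, 0.0739]
tool_rot: [0.108, 0.714, -0.126, 0.68]
force: [0.1, 0.3, -2.2]
finger_gap: 0.288
```

step_arm --pt "0 0 -0.002 0" --pt "0 0 -0.005 0" --pt "0 0 -0.005 0" --pt "0 0 -0.005 0" --pt "0 0 -0.005 0"

```text
t: 64.28
tcp_pos: [0.4133, 0.3743, 0.0741]
tool_rot: [0.108, 0.714, -0.126, 0.68]
force: [0.3, -0.1, -1.8]
finger_gap: 0.29
```

Run:
```python
from h import *
im,p=snap('wrist','cz_wrist');go([.416,.37,.0715],-20)
```

```text
t 64.33 tcp [0.4134 0.3743 0.0742] R [[-0.053, 0.326, 0.944], [-0.018, 0.945, -0.327], [-0.998, -0.034, -0.044]] F [ 0.5  0.4 -1.5] gap 24.3
case [[-0.1394  0.3931]] z-ang -19.1 shift [ 0.0026 -0.0031  0.004 ] turn 0.016 q6 0.85 tilt [-0.053 -0.018]
```

View pics/cz_wrist.png

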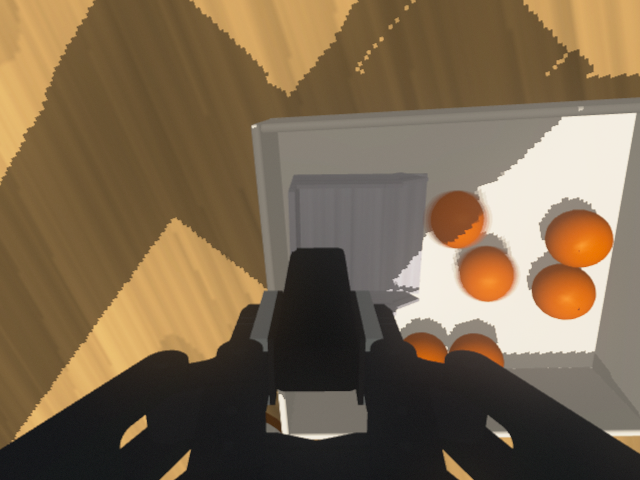

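step_arm --pt "-0.015 0 0.001 0" --pt "-0.04 0 0.002 0" --pt "-0.07 0 0.003 0" --pt "-0.095 -0.01 0.006 0.08" --pt "-0.11 -0.035 0.01 0.2" --pt "-0.11 -0.065 0.018 0.3" --pt "-0.11 -0.1 0.026 0.4" --pt "-0.11 -0.135 0.036 0.5"

```text
t: 65.0
tcp_pos: [0.4089, 0.236, 0.1877]
tool_rot: [0.274, 0.66, -0.3, 0.632]
force: [0.6, -1.1, -1.6]
finger_gap: 0.288
```

Run:
```python
from h import *
go([.46,0,.18],-70)
```

```text
t 65.0 tcp [0.4089 0.236  0.1877] R [[-0.051, 0.741, 0.67], [-0.018, 0.67, -0.742], [-0.999, -0.05, -0.021]] F [ 0.6 -1.1 -1.6] gap 24.6
case [[-0.1499  0.2551]] z-ang -47.9 shift [ 0.0093 -0.1199  0.2096] turn 0.385 q6 1.13 tilt [-0.051 -0.018]
```

step_arm --pt "0 -0.01 0.018 0.05" --pt "0.001 -0.025 0.043 0.1" --pt "0.003 -0.042 0.073 0.16" --pt "0.005 -0.06 0.104 0.22" --pt "0.006 -0.078 0.135 0.28" --pt "0.008 -0.094 0.165 0.33" --pt "0.009 -0.109 0.19 0.37" --pt "0.009 -0.12 0.21 0.385"

```text
t: 65.67
tcp_pos: [0.4607, -0.0029, 0.1804]
tool_rot: [0.391, 0.589, -0.422, 0.568]
force: [-1.1, 0.7, -1.9]
finger_gap: 0.286
```

Run:
```python
from h import *
go([.485,-.285,.15],-70)
```

```text
t 65.67 tcp [ 0.4607 -0.0029  0.1804] R [[-0.05, 0.939, 0.34], [-0.018, 0.339, -0.941], [-0.999, -0.054, 0.0]] F [-1.1  0.7 -1.9] gap 24.4
case [[-0.1086  0.0142]] z-ang -70.1 shift [ 0.0342 -0.0712  0.2736] turn -0.003 q6 1.02 tilt [-0.05  -0.018]
```

step_arm --pt "0 -0.006 0.022 0" --pt "0 -0.016 0.06 0" --pt "0 -0.026 0.1 0" --pt "0.004 -0.037 0.141 0" --pt "0.01 -0.047 0.182 0" --pt "0.018 -0.058 0.222 0" --pt "0.026 -0.066 0.255 0" --pt "0.034 -0.071 0.2736 0"

```text
t: 66.33
tcp_pos: [0.4861, -0.2905, 0.1504]
tool_rot: [0.391, 0.587, -0.423, 0.569]
force: [0.8, 0.1, -1.4]
finger_gap: 0.281
```

Run:
```python
from h import *
snap('side','da_side');go([.485,-.285,.0637],-70)
```

```text
t 66.38 tcp [ 0.4858 -0.2925  0.1489] R [[-0.049, 0.941, 0.336], [-0.023, 0.335, -0.942], [-0.999, -0.053, 0.005]] F [ 1.6 -2.7 -2.5] gap 24.3
case [[-0.0961 -0.2763]] z-ang -70.4 shift [ 0.0849  0.0063 -0.0078] turn -0.007 q6 0.55 tilt [-0.049 -0.023]
```

View pics/da_side.png

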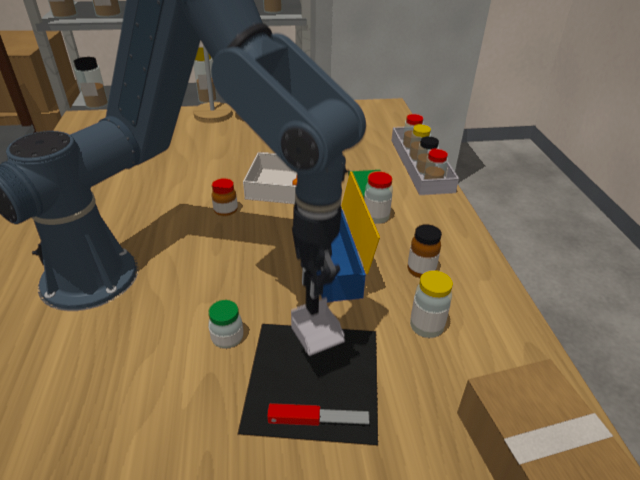

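step_arm --pt "0.008 0.001 0 0" --pt "0.024 0.002 0.001 0" --pt "0.042 0.003 0.001 0" --pt "0.06 0.005 0.002 0" --pt "0.074 0.006 0.002 0" --pt "0.081 0.0063 0.002 0" --pt "0.083 0.0063 0.002 0" --pt "0.083 0.0063 0.002 0"

```text
t: 67.05
tcp_pos: [0.4882, -0.2934, 0.0653]
tool_rot: [0.391, 0.588, -0.424, 0.568]
force: [0.2, 0.7, -1.4]
finger_gap: 0.285
```

Run:
```python
from h import *
go([.485,-.295,.0637],-70)
```

```text
t 67.05 tcp [ 0.4882 -0.2934  0.0653] R [[-0.05, 0.94, 0.336], [-0.022, 0.336, -0.942], [-0.999, -0.054, 0.004]] F [ 0.2  0.7 -1.4] gap 24.4
case [[-0.0938 -0.2772]] z-ang -70.3 shift [ 0.0018 -0.0035  0.0005] turn -0.006 q6 0.56 tilt [-0.05  -0.022]
```

step_arm --pt "0.001 0 0 0" --pt "0.002 0 0 0" --pt "0.002 0 0 0"

```text
t: 67.3
tcp_pos: [0.4886, -0.2937, 0.0641]
tool_rot: [0.391, 0.587, -0.424, 0.569]
force: [0.1, -0.8, -1.3]
finger_gap: 0.289
```

step_arm --pt "0 0 0 0" --pt "0 0 0 0" --pt "0 0 0 0" --pt "0 0 0 0" --pt "0 0 0 0" --jaw 0.045 --grip_force 20

```text
t: 67.72
tcp_pos: [0.4887, -0.2938, 0.0642]
tool_rot: [0.391, 0.587, -0.424, 0.569]
force: [-0.1, -0.3, 0.1]
finger_gap: 0.525
```

Run:
```python
from h import *
st();crop('side','db_side',220,270,180,180,4);snap('wrist','db_wrist')
```

```text
t 67.72 tcp [ 0.4887 -0.2938  0.0642] R [[-0.048, 0.941, 0.336], [-0.023, 0.336, -0.942], [-0.999, -0.053, 0.006]] F [-0.1 -0.3  0.1] gap 44.8
```

View pics/db_side.png

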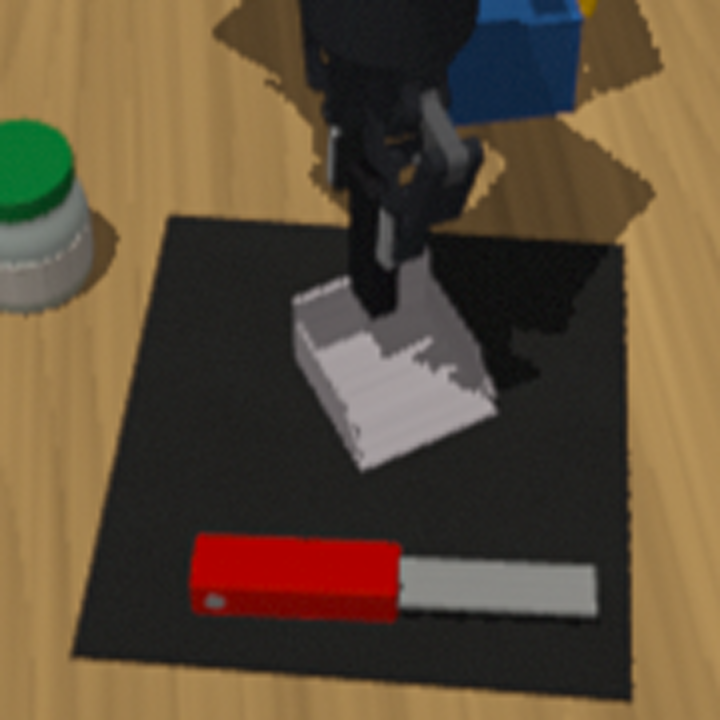

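step_arm --pt "-0.01 -0.0005 0 0" --pt "-0.03 -0.0015 0 0" --pt "-0.06 -0.003 0 0" --pt "-0.095 -0.005 0 0" --pt "-0.13 -0.0065 0 0" --pt "-0.16 -0.008 0 0" --pt "-0.18 -0.009 0 0"

```text
t: 68.4
tcp_pos: [0.4898, -0.2933, 0.2488]
tool_rot: [0.391, 0.585, -0.424, 0.571]
force: [-0.2, -0.1, -0.4]
finger_gap: 0.526
```

Run:
```python
from h import *
st();crop('side','dc_side',220,270,180,180,4);snap('scene','dc_scene');go([.69,-.05,.25],0)
```

```text
t 68.4 tcp [ 0.4898 -0.2933  0.2488] R [[-0.044, 0.941, 0.336], [-0.027, 0.336, -0.942], [-0.999, -0.05, 0.011]] F [-0.2 -0.1 -0.4] gap 44.9
t 68.5 tcp [ 0.491  -0.2943  0.2496] R [[-0.04, 0.941, 0.336], [-0.03, 0.335, -0.942], [-0.999, -0.048, 0.015]] F [ 0.8 -0.5  0.4] gap 45.4
case [[-0.091  -0.2783]] z-ang -70.3 shift [-0.0157  0.2691 -0.1631] turn -1.228 q6 0.54 tilt [-0.04 -0.03]
```

View pics/dc_side.png

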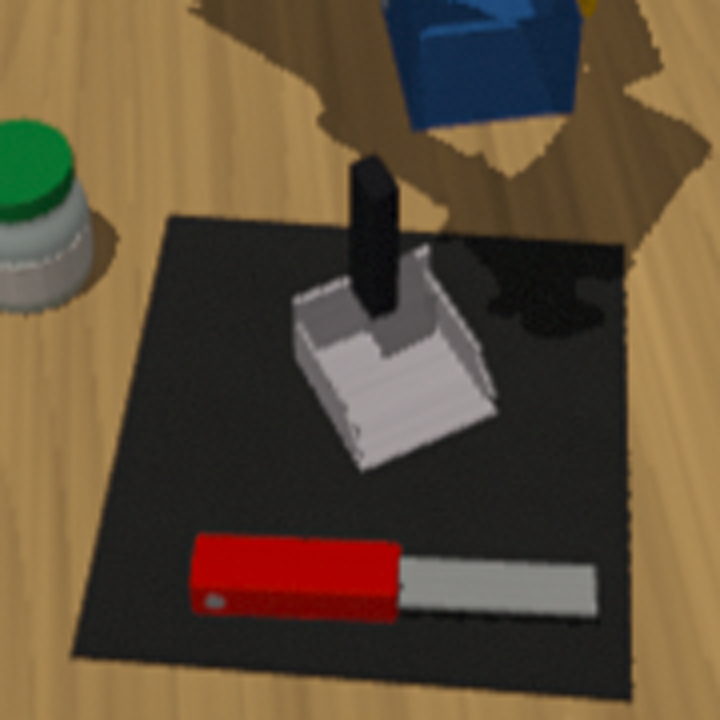

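View pics/dc_scene.png

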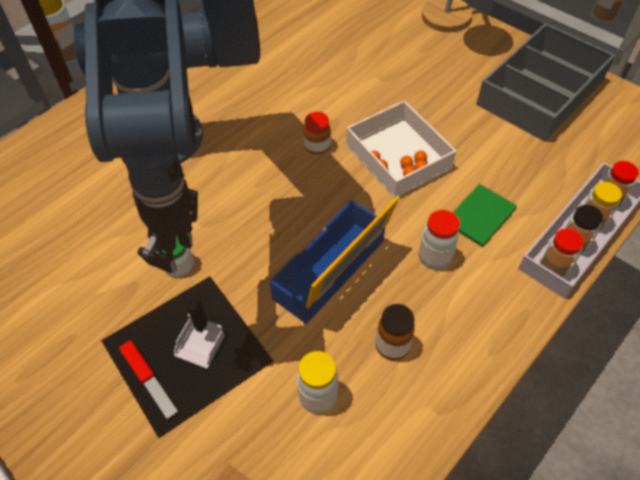

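Run:
```python
from h import *
go([.69,.05,.255],-87.5)
p=optics.camera_params('wrist');s=telemetry.sense();M=R.from_quat(s["tool_rot"]).as_matrix();print(M.T@(p["origin"]-s["tcp_pos"]))
im,p=snap('scene');
for n,lo,hi in(('jar',(0,0,0),(179,255,60)),):
  pass
print(ray(p,[(397,320),(397,345)],.115).round(3))
```

```text
t 68.5 tcp [ 0.491  -0.2943  0.2496] R [[-0.04, 0.941, 0.336], [-0.03, 0.335, -0.942], [-0.999, -0.048, 0.015]] F [ 0.8 -0.5  0.4] gap 45.4
case [[-0.091  -0.2783]] z-ang -70.3 shift [-0.0237  0.3025 -0.2572] turn 0.3 q6 0.54 tilt [-0.04 -0.03]
[-0.17224035  0.07252316 -0.00162831]
[[ 0.78  -0.068  0.115]
 [ 0.81  -0.107  0.115]]
```

step_arm --pt "-0.002 0.015 -0.013 0.03" --pt "-0.006 0.045 -0.038 0.07" --pt "-0.01 0.075 -0.064 0.11" --pt "-0.013 0.105 -0.09 0.15" --pt "-0.016 0.135 -0.115 0.19" --pt "-0.018 0.165 -0.14 0.23" --pt "-0.02 0.195 -0.165 0.27" --pt "-0.022 0.22 -0.187 0.3" --jaw 0

```text
t: 69.22
tcp_pos: [0.6346, -0.0401, 0.254]
tool_rot: [0.471, 0.516, -0.507, 0.504]
force: [0.6, -0.8, 0.5]
finger_gap: 0.001
```

Run:
```python
from h import *
go([.69,.05,.245],-87.5)
```

```text
t 69.22 tcp [ 0.6346 -0.0401  0.254 ] R [[-0.047, 0.998, 0.042], [-0.025, 0.041, -0.999], [-0.999, -0.048, 0.023]] F [ 0.6 -0.8  0.5] gap 0.1
case [[ 0.0635 -0.0306]] z-ang -87.6 shift [ 0.0041  0.0595 -0.0878] turn -0.001 q6 1.32 tilt [-0.047 -0.025]
```

step_arm --pt "0 0.015 -0.015 0" --pt "0 0.036 -0.04 0" --pt "0 0.055 -0.066 0" --pt "0.005 0.068 -0.083 0" --pt "0.025 0.072 -0.088 0" --pt "0.055 0.074 -0.088 0" --pt "0.085 0.075 -0.088 0" --pt "0.098 0.076 -0.088 0"

```text
t: 69.88
tcp_pos: [0.6977, 0.0491, 0.1439]
tool_rot: [0.468, 0.519, -0.51, 0.501]
force: [-0.3, -0.1, -1.1]
finger_gap: -0.004
```

Run:
```python
from h import *
go([.64,.05,.155],-87.5);crop('side','dd_side',280,120,180,180,4)
```

```text
t 69.88 tcp [0.6977 0.0491 0.1439] R [[-0.059, 0.997, 0.043], [-0.024, 0.042, -0.999], [-0.998, -0.06, 0.022]] F [-0.3 -0.1 -1.1] gap -0.3
case [[0.1304 0.0558]] z-ang -87.5 shift [-0.0077 -0.0582 -0.0031] turn -0.0 q6 1.46 tilt [-0.059 -0.024]
```

View pics/dd_side.png

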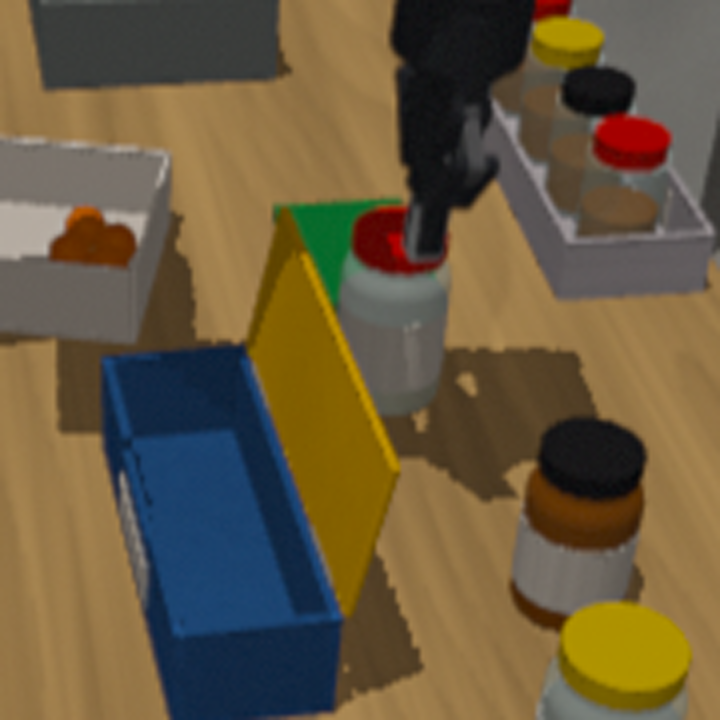

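step_arm --pt "0 -0.012 0 0" --pt "0 -0.035 0 0" --pt "0 -0.052 0 0" --pt "0 -0.06 0 0" --pt "0 -0.069 0 0" --pt "0 -0.078 0 0" --pt "0 -0.087 0 0" --pt "0 -0.096 0 0"

```text
t: 70.6
tcp_pos: [0.6012, 0.0448, 0.1489]
tool_rot: [0.468, 0.52, -0.51, 0.501]
force: [0.1, 0.7, 0.2]
finger_gap: 0.001
```

Run:
```python
from h import *
go([*toworld([-.009,.056])[0],.1177],-87.5);crop('side','de_side',280,120,180,180,3)
```

```text
t 70.6 tcp [0.6012 0.0448 0.1489] R [[-0.06, 0.997, 0.043], [-0.024, 0.041, -0.999], [-0.998, -0.061, 0.022]] F [0.1 0.7 0.2] gap 0.1
case [[0.0338 0.0556]] z-ang -87.6 shift [ 0.0338 -0.0408 -0.001 ] turn -0.001 q6 1.45 tilt [-0.06  -0.024]
```

View pics/de_side.png

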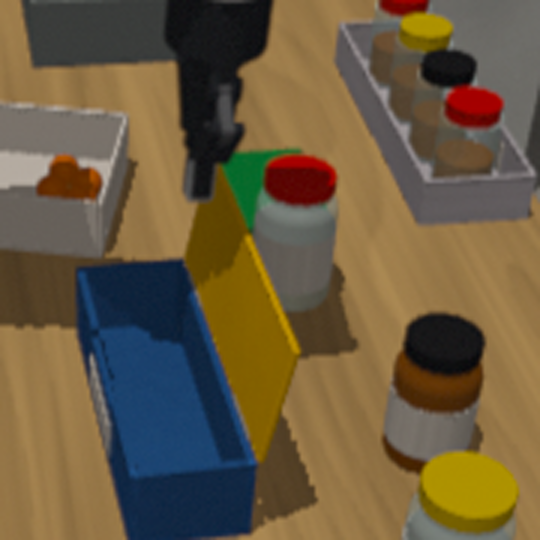

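step_arm --pt "-0.015 0.01 0 0" --pt "-0.02 0.04 0 0" --pt "-0.02 0.075 0 0" --pt "-0.015 0.09 0 0" --pt "0.005 0.09 0 0" --pt "0.022 0.09 0 0" --pt "0.03 0.09 0 0"

```text
t: 71.23
tcp_pos: [0.6852, 0.048, 0.1103]
tool_rot: [0.466, 0.522, -0.512, 0.499]
force: [-1.5, 0.5, -0.3]
finger_gap: 0.002
```

Run:
```python
from h import *
go([*toworld([.035,.056])[0],.12],-87.5);crop('side','df_side',280,120,180,180,3)
```

```text
t 71.23 tcp [0.6852 0.048  0.1103] R [[-0.068, 0.997, 0.043], [-0.024, 0.041, -0.999], [-0.997, -0.069, 0.021]] F [-1.5  0.5 -0.3] gap 0.2
case [[0.1179 0.0552]] z-ang -87.5 shift [-0.004  -0.0834 -0.0005] turn -0.001 q6 1.46 tilt [-0.068 -0.024]
```

View pics/df_side.png

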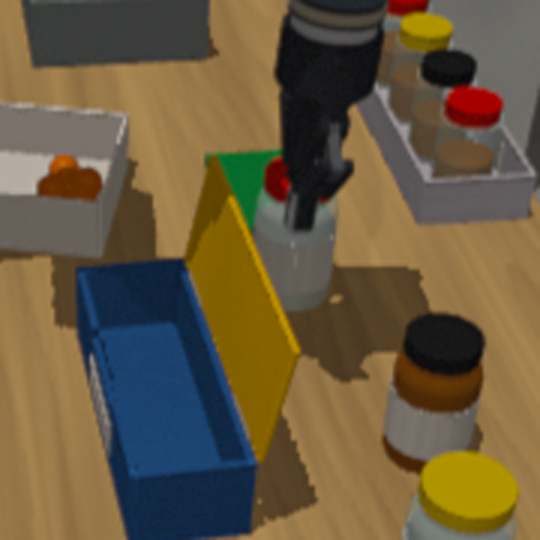

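Run:
```python
from h import *
p=optics.camera_params('side')
for z in(.11,.12,.13,.14,.15): print(z,proj(p,[[.685,.048,z]]).round(1))
```

```text
0.11 [[376.7 208.4]]
0.12 [[377.1 204.9]]
0.13 [[377.4 201.5]]
0.14 [[377.8 198. ]]
0.15 [[378.1 194.5]]
```

step_arm --pt "0 -0.012 0 0" --pt "0.001 -0.028 0 0" --pt "0.001 -0.038 0 0" --pt "0.002 -0.047 0 0" --pt "0.002 -0.056 0 0" --pt "0.003 -0.065 0 0" --pt "0.003 -0.074 0 0" --pt "0.003 -0.083 0 0"

```text
t: 71.95
tcp_pos: [0.6019, 0.0444, 0.113]
tool_rot: [0.467, 0.521, -0.512, 0.499]
force: [2.7, -0.8, -0.4]
finger_gap: 0.003
```

Run:
```python
from h import *
go([*toworld([-.009,.056])[0],.085],-87.5);crop('side','dg_side',280,120,180,180,3)
```

```text
t 71.95 tcp [0.6019 0.0444 0.113 ] R [[-0.067, 0.997, 0.043], [-0.024, 0.041, -0.999], [-0.997, -0.068, 0.021]] F [ 2.7 -0.8 -0.4] gap 0.2
case [[0.0346 0.0552]] z-ang -87.5 shift [ 0.0309 -0.0416 -0.0013] turn -0.001 q6 1.45 tilt [-0.067 -0.024]
```

View pics/dg_side.png

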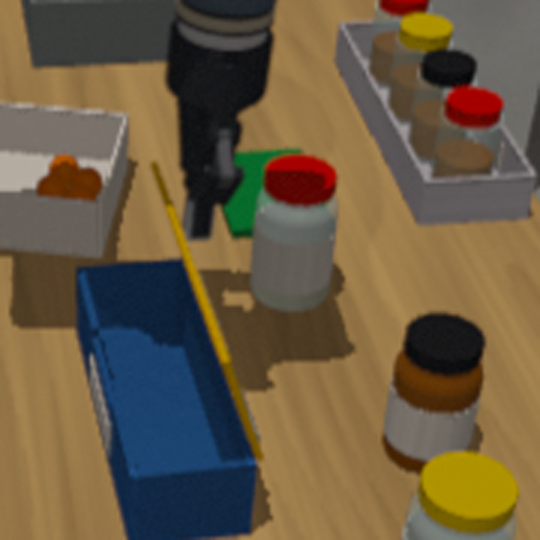

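step_arm --pt "0.002 -0.007 0 0" --pt "0.004 -0.013 0 0" --pt "0.007 -0.019 0 0" --pt "0.01 -0.025 0 0" --pt "0.015 -0.03 0 0" --pt "0.02 -0.035 0 0" --pt "0.026 -0.039 0 0" --pt "0.031 -0.042 0 0"

```text
t: 72.67
tcp_pos: [0.5533, 0.0422, 0.084]
tool_rot: [0.465, 0.523, -0.513, 0.497]
force: [-0.1, 0.9, 2.1]
finger_gap: -0.004
```

Run:
```python
from h import *
go([*toworld([-.02,.056])[0],.065],-87.5);crop('side','dh_side',280,120,180,180,3)
```

```text
t 72.67 tcp [0.5533 0.0422 0.084 ] R [[-0.074, 0.996, 0.043], [-0.024, 0.042, -0.999], [-0.997, -0.075, 0.02]] F [-0.1  0.9  2.1] gap -0.3
case [[-0.0141  0.0551]] z-ang -87.5 shift [ 0.0194 -0.0044 -0.0013] turn -0.0 q6 1.45 tilt [-0.074 -0.024]
```

View pics/dh_side.png

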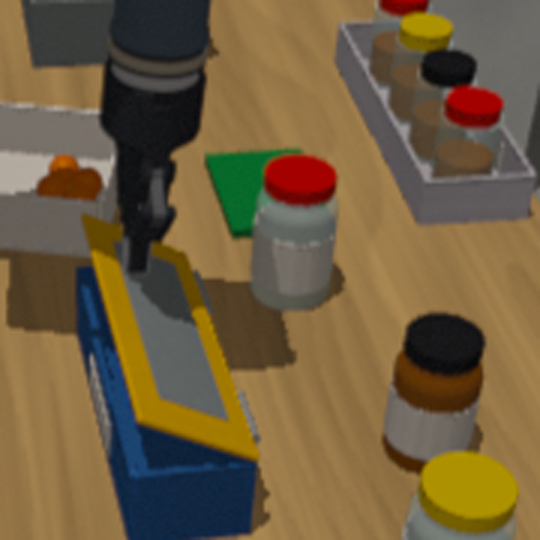

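step_arm --pt "0.004 -0.001 0 0" --pt "0.008 -0.002 0 0" --pt "0.012 -0.002 0 0" --pt "0.016 -0.002 0 0" --pt "0.02 -0.002 0 0" --pt "0.024 -0.002 0 0" --pt "0.028 -0.002 0 0"

```text
t: 73.3
tcp_pos: [0.5478, 0.0414, 0.0549]
tool_rot: [0.464, 0.524, -0.514, 0.496]
force: [-0.8, -0.1, 1.7]
finger_gap: 0.0
```

Run:
```python
from h import *
st();crop('side','di_side',280,120,180,180,3)
```

```text
t 73.3 tcp [0.5478 0.0414 0.0549] R [[-0.077, 0.996, 0.043], [-0.024, 0.042, -0.999], [-0.997, -0.078, 0.02]] F [-0.8 -0.1  1.7] gap 0.0
```

View pics/di_side.png

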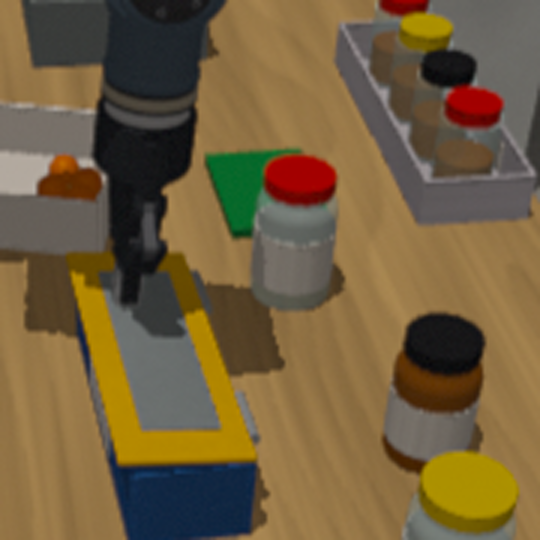

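Almost shut. Press on, slowly.

step_arm --pt "0.003 0 0 0" --pt "0.006 0 0 0" --pt "0.009 0 0 0" --pt "0.012 0 0 0"

```text
t: 73.68
tcp_pos: [0.5473, 0.0413, 0.0479]
tool_rot: [0.464, 0.524, -0.514, 0.496]
force: [-11.6, 2.4, 61.0]
finger_gap: 0.001
```

Run:
```python
from h import *
st()
```

```text
t 73.68 tcp [0.5473 0.0413 0.0479] R [[-0.076, 0.996, 0.043], [-0.024, 0.042, -0.999], [-0.997, -0.077, 0.02]] F [-11.6   2.4  61. ] gap 0.1
```

step_arm --pt "-0.006 0 0 0" --pt "-0.02 0 0 0" --pt "-0.05 0 0 0" --pt "-0.085 -0.01 0 0" --pt "-0.12 -0.03 0 0" --pt "-0.15 -0.05 0 0" --pt "-0.17 -0.07 0 0"

```text
t: 74.27
tcp_pos: [0.4916, 0.0422, 0.2255]
tool_rot: [0.465, 0.522, -0.513, 0.498]
force: [1.0, 0.1, 0.3]
finger_gap: 0.002
```

step_arm --pt "0 -0.015 0 0" --pt "0 -0.04 0 0" --pt "0 -0.07 0 0" --pt "0 -0.09 0 0" --pt "0 -0.1 0 0" --pt "0 -0.1 0 0"

```text
t: 74.77
tcp_pos: [0.3899, 0.0383, 0.2328]
tool_rot: [0.465, 0.523, -0.513, 0.498]
force: [-0.4, -0.4, 0.1]
finger_gap: 0.002
```

Run:
```python
from h import *
st();crop('side','dj_side',230,130,180,200,3);snap('scene','dj_scene');snap('side','dk_side')
```

```text
t 74.77 tcp [0.3899 0.0383 0.2328] R [[-0.072, 0.996, 0.043], [-0.024, 0.042, -0.999], [-0.997, -0.073, 0.021]] F [-0.4 -0.4  0.1] gap 0.2
```

View pics/dj_side.png

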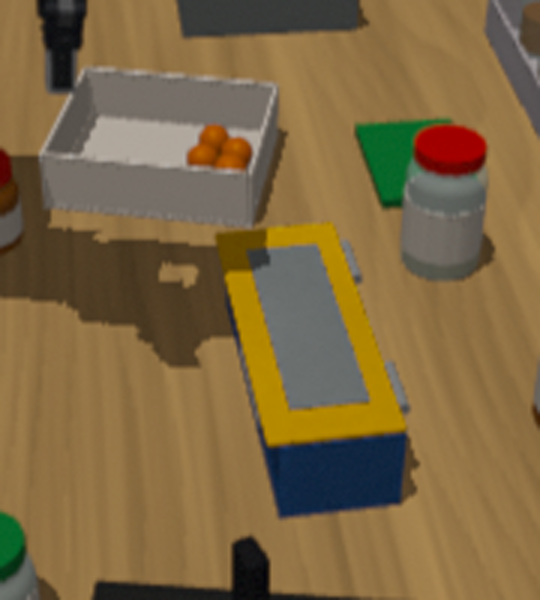

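View pics/dj_scene.png

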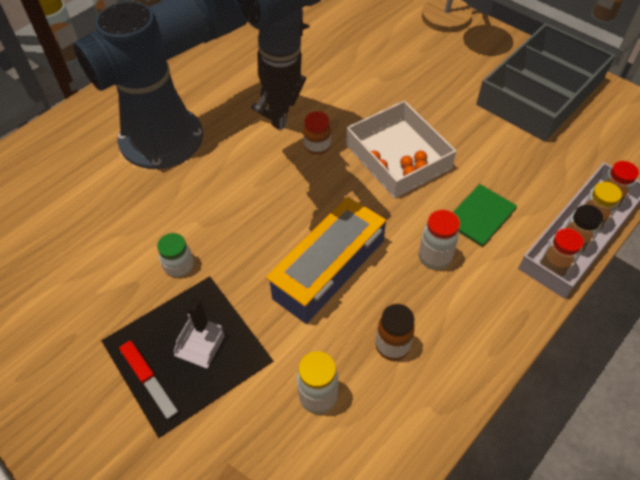

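View pics/dk_side.png

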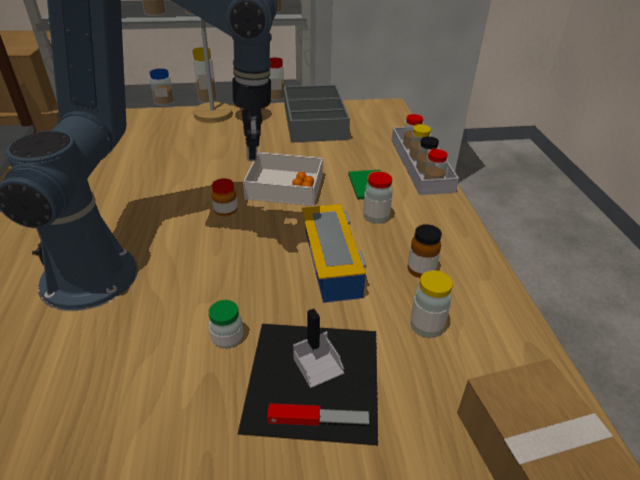

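step_arm --pt "-0.01 0.002 -0.02 0" --pt "-0.02 0.003 -0.055 0" --pt "-0.03 0.004 -0.09 0" --pt "-0.04 0.005 -0.125 0" --pt "-0.04 0.006 -0.155 0" --pt "-0.04 0.006 -0.18 0" --pt "-0.04 0.006 -0.19 0"

```text
t: 75.5
tcp_pos: [0.3959, 0.2322, 0.2682]
tool_rot: [0.466, 0.522, -0.51, 0.499]
force: [0.6, -0.1, -0.0]
finger_gap: 0.002
```

Run:
```python
from h import *
p=optics.camera_params('side')
print(tocase(ray(p,[(321.7,277.3)],.0725)), proj(p,[[*toworld([-.056,-.131])[0],.0785],[*toworld([-.056,-.131])[0],.0725]]))
optics.snapshot('side')
snap('wrist','dl_wrist');st();crop('side','dl_side',295,195,80,110,7)
```

```text
[[-0.04851188 -0.12441108]] [[318.80783224 277.69960013]
 [318.77041842 279.77221898]]
t 75.6 tcp [0.3953 0.2303 0.2678] R [[-0.068, 0.997, 0.047], [-0.025, 0.045, -0.999], [-0.997, -0.07, 0.022]] F [0.3 0.5 0.2] gap -0.0
```

View pics/dl_wrist.png

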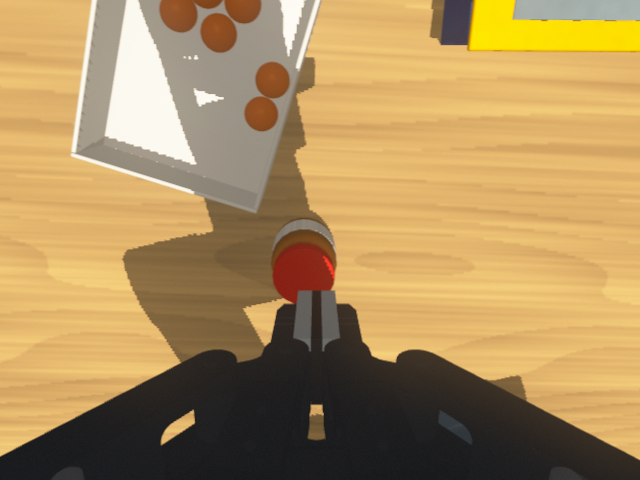

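View pics/dl_side.png

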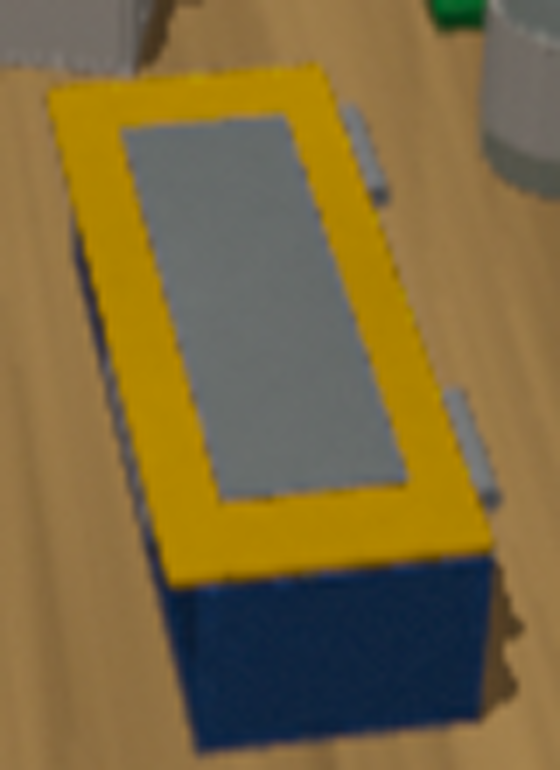

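Run:
```python
from station import manip
print(manip.sign_off())
```

```text
the job is handed in; nothing more can be done
None
```

The job is done and handed in at about t = 76 s. I levered the lid up with the opener's blade and swung it to its stop. The opener went back on the mat. All six balls were there, and I carried them to the dish in two scoop loads, four and then two. Then I stood the scoop on the mat and shut the lid with the closed fingers.

**Last checks**
- All six balls show in the dish in the last wrist picture, and none was dropped outside the case.
- The lid lies flat on the case with no visible gap. Its front corner falls within about 2 pixels of where a shut lid should put it.
- The opener lies and the scoop stands upright on the mat. In the pictures the jars and the notebook show no sign of having been moved.

**What went wrong or disagreed**
- The last press on the lid reached 61 N at the wrist, more than I meant. It was through the fingertips, not the gripper's body, and the wrist limit is 120 N.
- My first push at the lid passed over its top edge. The real fingertips sit about 35 mm higher than the reported tool point.
- Early on the scoop caught the rim and slipped into the case. I righted it against the rim. It had also been knocked once by the expected disturbance.
- In the dish, two balls of the first load stayed in the scoop until I turned it nose-down.
- The wrist and side cameras disagreed by several mm. I trusted the side camera for fitting the scoop into the case.

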